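# Set up the griddle with its plates ribbed side up

### The arm

A 6-joint arm with a two-finger parallel gripper is mounted at the origin on the work surface. World frame = base frame: x ahead of the robot, y to its left, z up, the work surface at z = 0. Lengths are in m, angles in rad, forces in N, time in s.
With the tool pointing down it reaches from about 0.425 to 0.95 m from the base axis. Payload 3.5 kg.
Tool frame: the origin (TCP) lies at the very end of the fingers, on their centre line; the grasp point (between the pads) lies 19 mm behind it; y points along the fingers, z is the direction in which the jaws open and shut, and the axes are right-handed (so a half turn about y gives the same grasp; the last joint's range is limited). The gripper opens to 85 mm and grips with 20 to 120 N. Pads are 22 mm wide; open, the fingers measure 114 mm over their backs; the gripper's body (76 mm by 85 mm) begins 54 mm behind the grasp point. The pads swing forward as they close: fully open they stand 13 mm farther back than shut.
Start: joints at [1.102, 0.286, 1.577, -0, 1.279, -0.15], TCP at [0.212, 0.641, 0.193] pointing down, gripper open.
Joint ranges: [-2.77, 2.77], [-0.9, 2.22], [0.21, 2.48], [-1.53, 4.67], [0.24, 2.81], [-2.84, 2.84]. Speed limits (rad/s): [2.79, 2.79, 3.14, 3.14, 3.14, 3.14].

### API

Orientations are given as a unit quaternion [x, y, z, w].
In Python, from plant import ctrl, cams gives the robot as it stands.
- The arm moves only by the tool play_rows, never from a script. Its argument "steps" is a list of rows, each an object of numbers: "claw": the finger opening in cm, from 0 to 8.54; "tx", "ty", "tz": the shift along the tool's x, y, z in cm; "ax", "ay", "az": the turn, a rotation vector about the tool's x, y, z in degrees. A call has 1 to 12 rows; each row is the pose to reach, as a shift and turn from the pose commanded when the call began, along the tool's axes at that moment; what a row does not reach only later rows make up. A row lasts 1/12 s, in which the tool goes at most 41.7 mm and 7.16 degrees, less where a joint would pass 70% of its speed; a pose out of reach is approached as far as the arm can. A call with a gripper value outside its range is refused whole. The fingers move at their own pace and stop on an object; "grip_force" is the grip in N (left out, the last holds). Time passes only in rows, so rows that repeat a pose let the fingers close. It gives the time, the measured TCP pose, the force and the opening at its end, in the units of the state.
- ctrl.get_state(): the state, without advancing time (a new reading comes with each control period).
- cams.read_camera(name): name is "scene" or "side" or "wrist"; returns (picture, depth): 420x560x3 uint8, blue, green, red; 420x560 float32, m along the optical axis (not along the pixel's ray), 0 where there is no reading.
- cams.camera_model(name): a dict with "intrinsics" (3x3 intrinsics, pixels), "rvec" (rotation vector, rad) and "tvec" (3), from world to camera coordinates, as OpenCV has them; the wrist camera has in their place "tool_from_camera" (4x4, takes a point from camera to tool coordinates, whose origin is the TCP and whose axes are the tool frame's). Camera axes: x right, y down, z forward; pixel columns grow to the right and rows downward; lengths in m; the calibration is good to about 2 mm. A picture is of the moment at which its call begins: read the wrist's pose just before it. camera_model takes no time and is no camera call.
- ctrl.sign_off(): hands the job in, once; it reports no verdict.
The state is a dict: "time": time; "qpos": joint angles; "dq": joint speeds; "joint_efforts": joint torques, N m; "eef_pos": TCP position; "tcp_rot": TCP orientation; "contact_force": force on the tool from outside, world axes, zero at the start; "wrist_torque": the same for the moment, N m; "opening": opening from 0.0 (shut) to 1.0 (fully open).
Only numpy, scipy, OpenCV 4.12 (cv2) and the standard library are available. Lean on these libraries where they do the work, as an engineer would, in place of code of your own. Each camera call takes 0.05 s, during which the arm holds its last target.

### The job

Get the griddle ready for service: first clear the scraper off it, sliding it blade first and fully home into the slot of the blue holder. Then turn over every grill plate from the green mat and lay them side by side, flat on the dark griddle surface and ribbed red face up. Only when all of them are down, push the red gas lever right over to on; leave the sauce tub, the pot and the spice jar alone.

Things in the scene. Friction and masses are not known exactly. Their poses are not given: they have to be found in the camera images.
- plate1: reversible grill plate, a slab 110 x 60 x 20 mm, 0.3 kg: one large face smooth bare aluminium, the other with six red ribs lengthwise. Starts smooth face up on the green mat; may be absent. Origin at the slab's centre; x along the 110 mm length, y along the 60 mm width, z out of the SMOOTH face. It can stand on its 60 x 20 mm end
- plate2: reversible grill plate, a slab 110 x 60 x 20 mm, 0.3 kg: one large face smooth bare aluminium, the other with six red ribs lengthwise. Starts smooth face up on the green mat; may be absent. Origin at the slab's centre; x along the 110 mm length, y along the 60 mm width, z out of the SMOOTH face. It can stand on its 60 x 20 mm end
- plate3: reversible grill plate, a slab 110 x 60 x 20 mm, 0.3 kg: one large face smooth bare aluminium, the other with six red ribs lengthwise. Starts smooth face up on the green mat; may be absent. Origin at the slab's centre; x along the 110 mm length, y along the 60 mm width, z out of the SMOOTH face. It can stand on its 60 x 20 mm end
- scraper: griddle scraper lying flat on the griddle at the start: steel blade 85 long x 80 wide x 4 mm, black handle 115 long x 26 wide x 24 mm high with a yellow band near its rear end; 0.25 kg, all flat on one underside. Origin on the underside where handle meets blade; x points along the blade (blade x = 0 to 85 mm, handle x = -115 mm to 0), z up
- holder: fixed blue block 110 x 120 x 40 mm with a level slot 96 wide, 12 high (20 to 32 mm above the counter), 100 mm deep, open in front, where an 18 mm wide, 20 mm high, 115 mm long ledge carries the scraper handle. Origin on the counter below the slot mouth; x points into the slot (ledge x = -115 mm to 0, block 0 to 110 mm), z up. Home: handle meets the mouth
- mat: fixed green mat 290 (x) x 230 (y) x 4 mm on the counter, under the grill plates at the start; origin at the centre of its underside
- griddle_top (a point): centre of the griddle's dark top surface, 260 (x) x 360 (y) mm, 16 mm above the counter; a steel border 10 mm wide lies 6 mm lower around it. x and y along the griddle's sides, z up
- gas (a joint): gas lever, rad: 0 off, leaning to its base's -x side (towards the robot); 1.0 fully on, leaning to +x; stays where it is left
- gas_base: steel block of the gas lever, fixed; origin at the centre of its underside on the counter, x the way the lever is pushed
- gas_tip (a point): tip of the red gas lever, which is about 80 mm long
- sauce: yellow sauce tub with a red lid, 60 mm across, 80 mm high; origin under its centre; leave alone
- pot: steel pot, 120 mm across, 65 mm high; origin under its centre; leave alone
- spice: spice jar, 50 mm across, 90 mm high; origin under its centre; leave alone

How it is judged:
On the way, in this order (a step that is already met when the one before it is completed fails the run):
1. the scraper is fully home in the holder's slot (x of scraper in the frame of holder above -0.015 m and y of scraper in the frame of holder between -0.015 and 0.015 m and z of scraper in the frame of holder between 0.012 and 0.032 m and angle between the x axis of scraper and the x axis of holder, either way round below 0.15 rad), for 0.2 s.
2. every grill plate lies flat on the griddle, ribbed face up (angle between each of plate1, plate2, plate3's own z axis and vertical above 3.04 rad and z of plate1 in the frame of griddle_top between 0.004 and 0.014 m and x of plate1 in the frame of griddle_top between -0.09 and 0.09 m and y of plate1 in the frame of griddle_top between -0.155 and 0.155 m and linear speed of each of plate1, plate2, plate3 below 0.03 m/s and z of plate2 in the frame of griddle_top between 0.004 and 0.014 m and x of plate2 in the frame of griddle_top between -0.09 and 0.09 m and y of plate2 in the frame of griddle_top between -0.155 and 0.155 m and z of plate3 in the frame of griddle_top between 0.004 and 0.014 m and x of plate3 in the frame of griddle_top between -0.09 and 0.09 m and y of plate3 in the frame of griddle_top between -0.155 and 0.155 m), for 0.2 s.
3. the gas lever is pushed over to on (value of joint gas above 0.8 rad), for 0.2 s.
At the end, for the whole second after the job is handed in: Scraper in the slot: handle within 15 mm of the mouth, 15 mm sideways, 0.15 rad; each plate at rest, flat (0.1 rad), ribs up, directly on the dark griddle top, centre within 90 mm (x) and 155 mm (y) of its centre; lever past 0.8 rad (all of step 1 and all of step 2 and value of joint gas above 0.8 rad and linear speed of scraper below 0.03 m/s); the robot touches nothing.
It fails at once if the sauce tub, pot or spice jar is moved by more than 40 mm (distance of any of sauce, pot, spice from where it was at the start of the episode above 0.04 m).
Of plate1, plate2, plate3 only 2 to 3 are there at a start; the rules pass over those that are not, and their reading is None.
At some moment in a run one of plate1, plate2, plate3 may be knocked a few centimetres aside while the robot is not near it.
Once in a run the grip may slacken for a moment while it holds something.
It also fails if it takes over 210 s, if anything falls off the work surface, if the arm or the gripper's body presses on something with over 40 N, if the wrist force passes 120 N, or if a joint passes its speed limit or range.

## Working session

There is one attempt and no reset: what is moved stays moved. The work goes in short steps, Python scripts to look and compute and a tool call to move; the robot and the scene stay as the last step left them, time stands still between calls to the robot, and variables do not carry over. Pictures are saved under pics/ and viewed, and the job is handed in when it is done.

Besides the shell and the picture viewer there is one more tool, called after "Emit:" as name(argument=value, ...) on one line, values as JSON. play_rows: Moves the arm, as the interface text tells. Its arguments: {"type":"object","properties":{"steps":{"type":"array","items":{"type":"object","properties":{"claw":{"type":"number"},"tx":{"type":"number"},"ty":{"type":"number"},"tz":{"type":"number"},"ax":{"type":"number"},"ay":{"type":"number"},"az":{"type":"number"}}}},"grip_force":{"type":"number"}},"required":["steps"]}

```bash
ls -la; mkdir -p pics; python3 - <<'E'
from plant import ctrl, cams
import cv2
print(ctrl.get_state())
for n in ["scene","side","wrist"]:
    p,d=cams.read_camera(n); cv2.imwrite(f"pics/a_{n}.png",p); m=cams.camera_model(n); print(n,m)
E
```

```text
total 12
drwxr-xr-x  3 agent agent 4096 Dec  7 05:31 .
drwxr-xr-x 23 root  root  4096 Dec  7 05:31 ..
drwxr-xr-x  2 agent agent 4096 Dec  7 05:31 pics
{'time': 0.0, 'qpos': array([ 1.10201355e+00,  2.87180948e-01,  1.57818785e+00, -4.34922244e-07,
        1.27860076e+00, -1.49978329e-01]), 'dq': array([ 0.00115358,  0.00099794, -0.00037391, -0.00065482, -0.00049156,
        0.00119359]), 'joint_efforts': array([-1.78342278e-03, -4.05977619e+01, -2.92623174e+01, -1.46264988e-04,
        5.57317631e-03,  3.94791613e-06]), 'eef_pos': array([0.21118088, 0.64032288, 0.19173123]), 'tcp_rot': array([ 0.69894235, -0.11249327,  0.11198183, -0.69734133]), 'contact_force': array([-0.2572247 ,  0.47304435, -0.215041  ]), 'wrist_torque': array([-0.00740626,  0.0008205 , -0.01017456]), 'opening': 0.9989736117666578}
scene {'intrinsics': array([[514.85620699,   0.        , 279.28273158],
       [  0.        , 514.85620699, 205.95496615],
       [  0.        ,   0.        ,   1.        ]]), 'rvec': array([ 1.17977104,  2.08812213, -1.15322766]), 'tvec': array([ 0.28816475, -0.20646369,  1.59350096])}
side {'intrinsics': array([[467.0104626 ,   0.        , 277.35754873],
       [  0.        , 467.0104626 , 207.02665744],
       [  0.        ,   0.        ,   1.        ]]), 'rvec': array([ 1.96214927, -0.82984673,  0.46849414]), 'tvec': array([-0.41564935,  0.31645722,  0.87306399])}
wrist {'intrinsics': array([[363.90853491,   0.        , 280.2231238 ],
       [  0.        , 363.90853491, 211.11931907],
       [  0.        ,   0.        ,   1.        ]]), 'tool_from_camera': array([[ 1.08444215e-03,  9.64841863e-01,  2.62828850e-01,
        -6.66911691e-02],
       [-7.34862749e-04, -2.62828164e-01,  9.64842379e-01,
        -1.80638573e-01],
       [ 9.99999142e-01, -1.23945887e-03,  4.24004405e-04,
        -1.67880083e-04],
       [ 0.00000000e+00,  0.00000000e+00,  0.00000000e+00,
         1.00000000e+00]])}
```

View pics/a_scene.png

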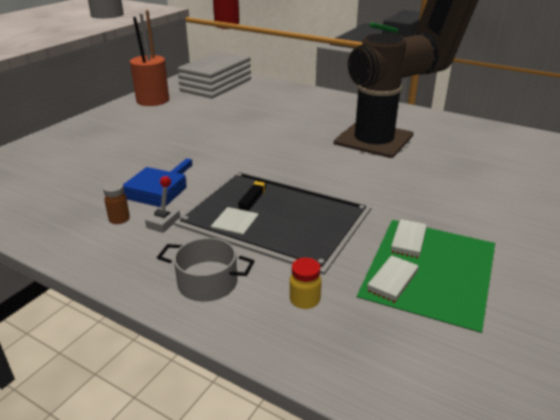

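View pics/a_side.png

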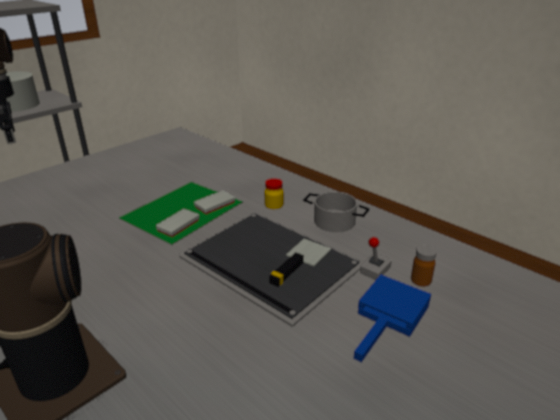

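View pics/a_wrist.png

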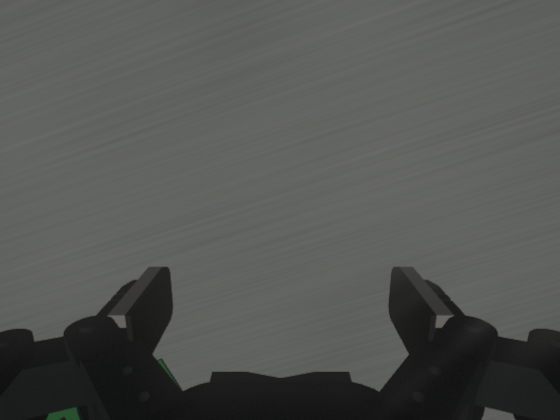

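The scene shows two plates on the mat (409,237) and (393,277), the scraper on the griddle (band at 259,185, blade at 236,220), and the holder at (155,185) with its ledge pointing toward the robot. The lever is at (165,200).

```bash
cat > h.py <<'E'
import numpy as np, cv2
from plant import ctrl, cams
from scipy.spatial.transform import Rotation as R
np.set_printoptions(precision=4,suppress=True)
def campose(n,st=None):
    m=cams.camera_model(n);K=m["intrinsics"]
    if n=="wrist":
        T=np.eye(4);T[:3,:3]=R.from_quat(st["tcp_rot"]).as_matrix();T[:3,3]=st["eef_pos"]
        W=T@m["tool_from_camera"];return K,W[:3,:3],W[:3,3]
    Rm=R.from_rotvec(m["rvec"]).as_matrix();return K,Rm.T,-Rm.T@m["tvec"]
def plane(n,uv,z,st=None):
    K,Rw,c=campose(n,st);uv=np.atleast_2d(uv).astype(float)
    d=np.c_[(uv[:,0]-K[0,2])/K[0,0],(uv[:,1]-K[1,2])/K[1,1],np.ones(len(uv))]@Rw.T
    return c+d*((z-c[2])/d[:,2])[:,None]
def cloud(n,dep,st=None):
    K,Rw,c=campose(n,st);v,u=np.mgrid[:420,:560]
    P=np.stack([(u-K[0,2])/K[0,0]*dep,(v-K[1,2])/K[1,1]*dep,dep],-1)@Rw.T+c
    P[dep==0]=np.nan;return P
def grab(n,name=None):
    st=ctrl.get_state();p,d=cams.read_camera(n)
    if name: cv2.imwrite(f"pics/{name}.png",p)
    return st,p,d
def rect(xy):
    (c,(w,h),a)=cv2.minAreaRect((xy*1000).astype(np.float32))
    if w<h: w,h=h,w;a+=90
    return np.array(c)/1000,w,h,(a+90)%180-90   # centre m, long, short mm, angle deg of long axis
def proj(n,P,st=None):
    K,Rw,c=campose(n,st);q=(np.atleast_2d(P)-c)@Rw;return (q/q[:,2:])@K.T[:,:2]
E
python3 - <<'E'
from h import *
for n in ["scene","side"]:
    st,p,d=grab(n); np.savez(f"{n}0.npz",p=p,d=d)
    P=cloud(n,d); hsv=cv2.cvtColor(p,cv2.COLOR_BGR2HSV);H,S,V=[hsv[...,i].astype(int) for i in range(3)]
    ws=(P[...,0]>0.3)&(P[...,0]<1.2)&(abs(P[...,1])<0.8)&(P[...,2]>-.02)&(P[...,2]<.2)
    masks=dict(blue=(H>105)&(H<130)&(S>120),green=(H>45)&(H<80)&(S>120),yellow=(H>20)&(H<32)&(S>150),red=((H<8)|(H>172))&(S>150),dark=(V<55)&(S<90))
    for k,m in masks.items():
        m=m&ws
        nc,lab,stt,_=cv2.connectedComponentsWithStats(m.astype(np.uint8))
        for i in range(1,nc):
            if stt[i,4]<25: continue
            q=P[lab==i]; c,w,h,a=rect(q[:,:2])
            print(n,k,stt[i],"rect",c,round(w),round(h),round(a,1),"z pct",np.percentile(q[:,2],[2,50,98]))
    # white/plates: above mat
    hi=ws&(S<60)&(V>110)
    print()
    nc,lab,stt,_=cv2.connectedComponentsWithStats(hi.astype(np.uint8))
    for i in range(1,nc):
        if stt[i,4]<60: continue
        q=P[lab==i]; c,w,h,a=rect(q[:,:2]); print(n,"white",stt[i],c,round(w),round(h),round(a,1),np.percentile(q[:,2],[2,50,98]))
E
```

```text
scene blue [ 124  159   67   47 1633] rect [ 0.5726 -0.3588] 266 143 29.9 z pct [0.0062 0.0385 0.0428]
scene green [ 358  221  136  111 7561] rect [0.5315 0.3446] 289 226 7.3 z pct [0.0029 0.0054 0.0079]
scene yellow [254 180  11  12  66] rect [ 0.4529 -0.1236] 74 25 33.8 z pct [0.0218 0.0402 0.0436]
scene yellow [290 276  31  32 709] rect [0.7566 0.1731] 56 30 -67.5 z pct [0.0071 0.0368 0.0593]
scene red [161 177   9  10  69] rect [ 0.6642 -0.2372] 18 14 -55.4 z pct [0.0912 0.1027 0.1102]
scene red [292 257  29  24 547] rect [0.742  0.1678] 53 51 -1.5 z pct [0.0686 0.0805 0.0829]
scene dark [241 175 118  34 460] rect [ 0.4255 -0.0337] 330 41 -86.2 z pct [0.0147 0.0172 0.0201]
scene dark [236 185  27  25 432] rect [ 0.5126 -0.112 ] 121 57 9.3 z pct [0.0155 0.0368 0.0429]
scene dark [156 212  13   5  41] rect [ 0.692  -0.2359] 28 17 -70.6 z pct [0.0278 0.0315 0.036 ]
scene dark [185 221  27   9  41] rect [ 0.6648 -0.1518] 73 6 -87.2 z pct [0.0128 0.0154 0.0182]
scene dark [213 230  84  27 122] rect [ 0.6579 -0.0061] 207 7 -86.9 z pct [0.0121 0.0156 0.018 ]
scene dark [158 245  21  17 
[... 1239 characters left out ...]
0.7999 0.0628] 126 32 35.9 z pct [0.0429 0.0552 0.0574]
side dark [315 207   3  16  31] rect [ 0.7442 -0.0041] 17 2 57.1 z pct [0.0098 0.0333 0.0554]
side dark [352 206  17  11  66] rect [ 0.8375 -0.0972] 109 36 16.1 z pct [0.0338 0.0551 0.0574]
side dark [ 185  216  171  102 7996] rect [ 0.5288 -0.0368] 361 260 -86.9 z pct [0.0106 0.0134 0.0365]
side dark [370 255  13  11  66] rect [ 0.6777 -0.2489] 28 18 -79.9 z pct [0.0258 0.0307 0.0496]

side white [195 190  39  19 342] [0.6312 0.3032] 151 96 6.2 [-0.0022  0.0208  0.0241]
side white [157 209  40  23 419] [0.4782 0.2869] 141 86 15.0 [0.0017 0.0209 0.0237]
side white [288 240  42  24 493] [ 0.6188 -0.0913] 98 78 10.8 [0.0143 0.0172 0.02  ]
```

```bash
python3 - <<'E'
from h import *
st=ctrl.get_state(); M=R.from_quat(st["tcp_rot"]).as_matrix(); print(M)
for n in ["scene","side"]:
    D=np.load(f"{n}0.npz");p,d=D["p"],D["d"];P=cloud(n,d)
    hsv=cv2.cvtColor(p,cv2.COLOR_BGR2HSV);H,S,V=[hsv[...,i].astype(int) for i in range(3)]
    blue=(H>105)&(H<130)&(S>120)&(P[...,2]<.1)
    t=blue&(P[...,2]>.032)&(P[...,2]<.048)
    nc,lab,s,_=cv2.connectedComponentsWithStats(t.astype(np.uint8)); i=1+s[1:,4].argmax()
    q=P[lab==i]; print(n,"holder top",rect(q[:,:2]),np.median(q[:,2]))
    l=blue&(P[...,2]>.014)&(P[...,2]<.026); nc,lab,s,_=cv2.connectedComponentsWithStats(l.astype(np.uint8))
    for i in range(1,nc):
        if s[i,4]>15: q=P[lab==i]; print("  ledge",s[i,4],rect(q[:,:2]))
    for (a,b) in [((0.3,.7),(-.2,.2))]:
        pl=(abs(P[...,2]-.024)<.006)&(P[...,0]>.35)&(P[...,0]<.75)&(P[...,1]>.15)&(P[...,1]<.5)&(S<90)
        nc,lab,s,_=cv2.connectedComponentsWithStats(pl.astype(np.uint8))
        for i in range(1,nc):
            if s[i,4]>80: q=P[lab==i]; print("  plate",s[i],rect(q[:,:2]),np.median(q[:,2]))
    dk=(abs(P[...,2]-.016)<.007)&(P[...,0]>.3)&(P[...,0]<.8)&(abs(P[...,1])<.3)&(V<75)
    nc,lab,s,_=cv2.connectedComponentsWithStats(dk.astype(np.uint8)); i=1+s[1:,4].argmax();q=P[lab==i]; print("  griddle",rect(q[:,:2]),np.median(q[:,2]))
E
```

```text
[[ 0.9496 -0.0006  0.3134]
 [-0.3134 -0.0011  0.9496]
 [-0.0002 -1.     -0.0012]]
scene holder top (array([ 0.5931, -0.3467]), 120.7042236328125, 115.52006530761719, -80.20666980743408) 0.04026014878623596
  ledge 108 (array([ 0.469 , -0.3673]), 84.40635681152344, 19.054298400878906, 9.769351959228516)
  ledge 82 (array([ 0.5783, -0.2916]), 82.42972564697266, 6.196159839630127, 9.729225158691406)
  ledge 147 (array([ 0.6443, -0.3425]), 108.07228088378906, 10.355774879455566, -80.97539710998535)
  plate [391 219  36  35 878] (array([0.4673, 0.2758]), 115.28240203857422, 59.94194412231445, 10.501187324523926) 0.02519477073898463
  plate [ 368  255   51   44 1223] (array([0.6145, 0.2941]), 112.03803253173828, 60.705047607421875, -3.4601974487304688) 0.02512111305390774
  griddle (array([ 0.5313, -0.0277]), 358.5272216796875, 262.3927001953125, -87.13680267333984) 0.01702246569369975
side holder top (array([ 0.591 , -0.3567]), 121.1644515991211, 114.92100524902344, -81.92709732055664) 0.03756017795176747
  ledge 781 (array([ 0.5387, -0.366 ]), 221.5829315185547, 108.24815368652344, -14.508186340332031)
  plate [194 191  41  19 356] (array([0.6141, 0.2859]), 112.46653747558594, 64.17572784423828, -3.7016220092773438) 0.020873691742357148
  plate [156 209  43  25 451] (array([0.4667, 0.2678]), 111.00318908691406, 64.20873260498047, 9.811870574951172) 0.020859107093139095
  griddle (array([ 0.5318, -0.035 ]), 365.6662902832031, 267.4791259765625, -86.73724627494812) 0.013347877299395905
```

Emit:
play_rows(steps=[{"tx":0}])

```text
invalid input at $.steps[0]: expected keys claw, tx, ty, tz, ax, ay, az
```

```bash
cat >> h.py <<'E'
def base(yaw=0,pitch=0):
    """tool orientation pointing down with tool x at yaw deg; columns are tool axes; pitch deg tilts tool about tool z"""
    y=np.radians(yaw);x=np.array([np.cos(y),np.sin(y),0]);d=np.array([0,0,-1.]);M=np.c_[x,d,np.cross(x,d)]
    return M@R.from_rotvec([0,0,np.radians(pitch)]).as_matrix()
def rel(pos,M,st=None,pose0=None):
    st=st or ctrl.get_state();p0,M0=pose0 if pose0 else (st["eef_pos"],R.from_quat(st["tcp_rot"]).as_matrix())
    t=M0.T@(np.array(pos)-p0)*100;a=np.degrees(R.from_matrix(M0.T@M).as_rotvec());n=max(np.linalg.norm(t)/4.17,np.linalg.norm(a)/7.16)
    print("t",t.round(2),"a",a.round(1),"rows>=",round(n,1))
def show():
    st=ctrl.get_state();M=R.from_quat(st["tcp_rot"]).as_matrix()
    print("t",round(st["time"],2),"pos",st["eef_pos"],"yaw",np.degrees(np.arctan2(M[1,0],M[0,0])).round(2),"q",st["qpos"].round(3),"F",st["contact_force"].round(1),"op",round(st["opening"]*85.4,1));print(M.round(3))
E
python3 - <<'E'
from h import *
rel((.53,.27,.25),base(0))
M=base(0); print(M)
rel((.53,-.17,.25),base(0),pose0=((.53,.27,.25),M))
E
```

```text
t [ 41.88  -5.74 -25.22] a [  0.1 -18.3  -0. ] rows>= 11.8
[[ 1.  0.  0.]
 [ 0.  0.  1.]
 [ 0. -1.  0.]]
t [  0.   0. -44.] a [0. 0. 0.] rows>= 10.6
```

Emit:
play_rows(steps=[{"claw":8.5,"tx":41.9,"ty":-5.7,"tz":-25.2,"ax":0,"ay":-18.3,"az":0},{"claw":8.5,"tx":41.9,"ty":-5.7,"tz":-25.2,"ax":0,"ay":-18.3,"az":0},{"claw":8.5,"tx":41.9,"ty":-5.7,"tz":-25.2,"ax":0,"ay":-18.3,"az":0},{"claw":8.5,"tx":41.9,"ty":-5.7,"tz":-25.2,"ax":0,"ay":-18.3,"az":0},{"claw":8.5,"tx":41.9,"ty":-5.7,"tz":-25.2,"ax":0,"ay":-18.3,"az":0},{"claw":8.5,"tx":41.9,"ty":-5.7,"tz":-25.2,"ax":0,"ay":-18.3,"az":0},{"claw":8.5,"tx":41.9,"ty":-5.7,"tz":-25.2,"ax":0,"ay":-18.3,"az":0},{"claw":8.5,"tx":41.9,"ty":-5.7,"tz":-25.2,"ax":0,"ay":-18.3,"az":0},{"claw":8.5,"tx":41.9,"ty":-5.7,"tz":-25.2,"ax":0,"ay":-18.3,"az":0},{"claw":8.5,"tx":41.9,"ty":-5.7,"tz":-25.2,"ax":0,"ay":-18.3,"az":0},{"claw":8.5,"tx":41.9,"ty":-5.7,"tz":-25.2,"ax":0,"ay":-18.3,"az":0},{"claw":8.5,"tx":41.9,"ty":-5.7,"tz":-25.2,"ax":0,"ay":-18.3,"az":0}])

```text
time: 1.25
eef_pos: [0.5319, 0.268, 0.2506]
tcp_rot: [0.707, 0.0, 0.0, -0.707]
contact_force: [0.2, 0.4, -0.6]
opening: 0.996
```

```bash
python3 - <<'E'
from h import *
show()
st,p,d=grab("wrist","b_wrist"); show()
E
```

```text
t 1.25 pos [0.5319 0.268  0.2506] yaw -0.03 q [ 0.297  0.073  1.716 -0.     1.352 -1.273] F [ 0.2  0.4 -0.6] op 85.1
[[ 1.     0.001  0.001]
 [-0.001 -0.     1.   ]
 [ 0.001 -1.    -0.   ]]
t 1.3 pos [0.536  0.2637 0.2514] yaw -0.28 q [ 0.29   0.075  1.712 -0.005  1.35  -1.275] F [ 2.5 -2.1  0.7] op 85.3
[[ 1.     0.005  0.005]
 [-0.005 -0.003  1.   ]
 [ 0.005 -1.    -0.003]]
```

View pics/b_wrist.png

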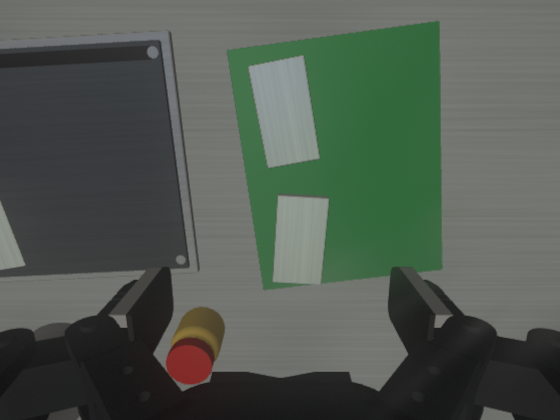

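Emit:
play_rows(steps=[{"claw":8.5,"tx":0,"ty":0,"tz":-40,"ax":0,"ay":0,"az":0},{"claw":8.5,"tx":0,"ty":0,"tz":-40,"ax":0,"ay":0,"az":0},{"claw":8.5,"tx":0,"ty":0,"tz":-40,"ax":0,"ay":0,"az":0},{"claw":8.5,"tx":0,"ty":0,"tz":-40,"ax":0,"ay":0,"az":0},{"claw":8.5,"tx":0,"ty":0,"tz":-40,"ax":0,"ay":0,"az":0},{"claw":8.5,"tx":0,"ty":0,"tz":-40,"ax":0,"ay":0,"az":0},{"claw":8.5,"tx":0,"ty":0,"tz":-40,"ax":0,"ay":0,"az":0},{"claw":8.5,"tx":0,"ty":0,"tz":-40,"ax":0,"ay":0,"az":0},{"claw":8.5,"tx":0,"ty":0,"tz":-40,"ax":0,"ay":0,"az":0},{"claw":8.5,"tx":0,"ty":0,"tz":-40,"ax":0,"ay":0,"az":0},{"claw":8.5,"tx":0,"ty":0,"tz":-40,"ax":0,"ay":0,"az":0},{"claw":8.5,"tx":0,"ty":0,"tz":-40,"ax":0,"ay":0,"az":0}])

```text
time: 2.3
eef_pos: [0.5304, -0.1306, 0.2499]
tcp_rot: [-0.707, 0.001, -0.001, 0.707]
contact_force: [0.6, 0.3, -1.0]
opening: 0.996
```

Emit:
play_rows(steps=[{"claw":5.0,"tx":0,"ty":0,"tz":0,"ax":0,"ay":0,"az":0},{"claw":5.0,"tx":0,"ty":0,"tz":0,"ax":0,"ay":0,"az":0},{"claw":5.0,"tx":0,"ty":0,"tz":0,"ax":0,"ay":0,"az":0},{"claw":5.0,"tx":0,"ty":0,"tz":0,"ax":0,"ay":0,"az":0}])

```text
time: 2.63
eef_pos: [0.5308, -0.1284, 0.2502]
tcp_rot: [-0.707, -0.001, 0.001, 0.707]
contact_force: [-0.1, 0.5, 0.0]
opening: 0.588
```

```bash
python3 - <<'E'
from h import *
show()
st,p,d=grab("wrist","c_wrist"); show(); np.savez("w1.npz",p=p,d=d,q=st["tcp_rot"],e=st["eef_pos"])
E
```

```text
t 2.63 pos [ 0.5308 -0.1284  0.2502] yaw 0.15 q [-0.423 -0.039  1.831  0.     1.35  -1.997] F [-0.1  0.5  0. ] op 50.2
[[ 1.     0.    -0.003]
 [ 0.003  0.     1.   ]
 [ 0.    -1.     0.   ]]
t 2.68 pos [ 0.5308 -0.1286  0.2502] yaw 0.13 q [-0.424 -0.039  1.831  0.     1.35  -1.997] F [1.2 0.8 1. ] op 49.9
[[ 1.     0.    -0.002]
 [ 0.002  0.     1.   ]
 [ 0.    -1.     0.   ]]
```

View pics/c_wrist.png

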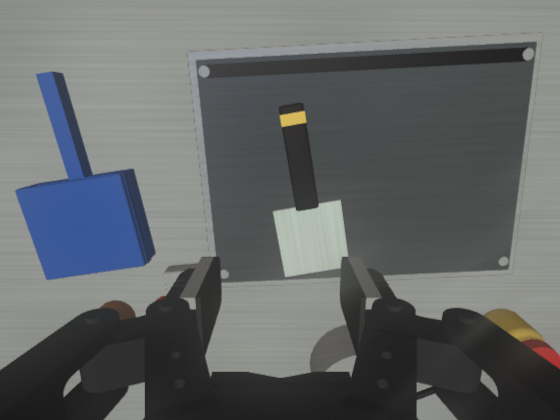

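```bash
python3 - <<'E'
from h import *
D=np.load("w1.npz");p,d=D["p"],D["d"];st=dict(tcp_rot=D["q"],eef_pos=D["e"])
P=cloud("wrist",d,st)
hsv=cv2.cvtColor(p,cv2.COLOR_BGR2HSV);H,S,V=[hsv[...,i].astype(int) for i in range(3)]
row=np.arange(420)[:,None]*np.ones((1,560))
def comp(m,name,z,roi=None):
    if roi: 
        k=np.zeros_like(m);k[roi[1]:roi[3],roi[0]:roi[2]]=1;m=m&k
    nc,lab,s,_=cv2.connectedComponentsWithStats(m.astype(np.uint8));i=1+s[1:,4].argmax()
    v,u=np.nonzero(lab==i);q=plane("wrist",np.c_[u,v],z,st); print(name,s[i],"ray",rect(q[:,:2]),"cloud",rect(P[lab==i][:,:2]),np.nanmedian(P[lab==i][:,2]).round(4))
    return lab==i
comp((V>120)&(S<60),"blade",.020,(265,195,355,285))
comp(P[...,2]>.029,"handle",.040,(270,95,325,212))
comp((H>20)&(H<32)&(S>120),"band",.040,(270,95,325,212))
bl=(H>105)&(H<130)&(S>120)
comp(bl&(P[...,2]>.032),"holdertop",.040,(0,160,170,290))
comp(bl&(P[...,2]<.03),"ledge",.020,(30,60,95,178))
comp(bl&(abs(P[...,2]-.02)<.006),"ledge",.020,(30,60,95,178))
# griddle corners by eye: top-left edge of dark
for uv in [(199,66),(532,48),(517,270),(216,280)]:
    print(uv,plane("wrist",uv,.016,st), P[uv[1],uv[0]])
E
```

```text
blade [ 273  200   76   78 4439] ray (array([ 0.6108, -0.0906]), 86.56610107421875, 80.88883972167969, 10.005108833312988) cloud (array([ 0.612, -0.09 ]), 85.62361907958984, 79.72753143310547, 11.113685607910156) 0.0199
handle [ 279  103   40  108 2574] ray (array([ 0.5125, -0.1079]), 114.02368927001953, 26.249753952026367, 9.83569622039795) cloud (array([ 0.5129, -0.1078]), 114.90386199951172, 26.30782699584961, 9.887884140014648) 0.0398
band [280 111  26  16 316] ray (array([ 0.4706, -0.1153]), 26.29057502746582, 12.577516555786133, -79.95024299621582) cloud (array([ 0.4706, -0.1154]), 26.280670166015625, 12.58569622039795, -80.34253883361816) 0.0401
holdertop [  16  173  129  106 9718] ray (array([ 0.5905, -0.3502]), 122.10791015625, 108.46662902832031, -81.03125762939453) cloud (array([ 0.5911, -0.3522]), 120.34394836425781, 108.52349090576172, -81.4275484085083) 0.0396
ledge [  37   72   58  106 1724] ray (array([ 0.4823, -0.3694]), 118.193115234375, 29.01227569580078, 15.36259651184082) cloud (array([ 0.4822, -0.37  ]), 118.22784423828125, 28.42018699645996, 14.194231033325195) 0.0196
ledge [  37   72   58  106 1718] ray (array([ 0.4823, -0.3694]), 118.1376953125, 28.590633392333984, 15.135552406311035) cloud (array([ 0.4822, -0.37  ]), 118.22784423828125, 28.42018699645996, 14.194231033325195) 0.0196
(199, 66) [[ 0.417  -0.2149  0.016 ]] [ 0.417  -0.2149  0.0162]
(532, 48) [[0.3987 0.1369 0.016 ]] [0.3986 0.1374 0.0152]
(517, 270) [[0.6523 0.1649 0.016 ]] [0.6592 0.1756 0.0008]
(216, 280) [[ 0.6662 -0.208   0.016 ]] [ 0.5274 -0.1536  0.3007]
```

```bash
python3 - <<'E'
from h import *
M=base(9.9)
rel((.5251,-.1056,.06),M)
rel((.5251,-.1056,.020),M)
E
```

```text
t [-0.56 19.02  2.3 ] a [-0.  -9.8  0. ] rows>= 4.6
t [-0.56 23.02  2.3 ] a [-0.  -9.8  0. ] rows>= 5.5
```

Emit:
play_rows(steps=[{"claw":6,"tx":-0.55,"ty":19,"tz":2.3,"ax":0,"ay":-9.8,"az":0},{"claw":6,"tx":-0.55,"ty":19,"tz":2.3,"ax":0,"ay":-9.8,"az":0},{"claw":6,"tx":-0.55,"ty":19,"tz":2.3,"ax":0,"ay":-9.8,"az":0},{"claw":6,"tx":-0.55,"ty":19,"tz":2.3,"ax":0,"ay":-9.8,"az":0},{"claw":6,"tx":-0.55,"ty":19,"tz":2.3,"ax":0,"ay":-9.8,"az":0},{"claw":6,"tx":-0.55,"ty":19,"tz":2.3,"ax":0,"ay":-9.8,"az":0},{"claw":6,"tx":-0.55,"ty":21,"tz":2.3,"ax":0,"ay":-9.8,"az":0},{"claw":6,"tx":-0.55,"ty":22.2,"tz":2.3,"ax":0,"ay":-9.8,"az":0},{"claw":6,"tx":-0.55,"ty":23,"tz":2.3,"ax":0,"ay":-9.8,"az":0},{"claw":6,"tx":-0.55,"ty":23,"tz":2.3,"ax":0,"ay":-9.8,"az":0},{"claw":6,"tx":-0.55,"ty":23,"tz":2.3,"ax":0,"ay":-9.8,"az":0},{"claw":6,"tx":-0.55,"ty":23,"tz":2.3,"ax":0,"ay":-9.8,"az":0}])

```text
time: 3.68
eef_pos: [0.5262, -0.1071, 0.0215]
tcp_rot: [0.705, 0.061, -0.06, -0.704]
contact_force: [1.0, 0.3, 0.2]
opening: 0.703
```

```bash
python3 - <<'E'
from h import *
show(); grab("wrist","d_wrist")
E
```

```text
t 3.68 pos [ 0.5262 -0.1071  0.0215] yaw 9.83 q [-0.39   0.195  2.032 -0.     0.912 -2.132] F [1.  0.3 0.2] op 60.0
[[ 0.985  0.002 -0.171]
 [ 0.171 -0.001  0.985]
 [ 0.002 -1.    -0.001]]
```

View pics/d_wrist.png

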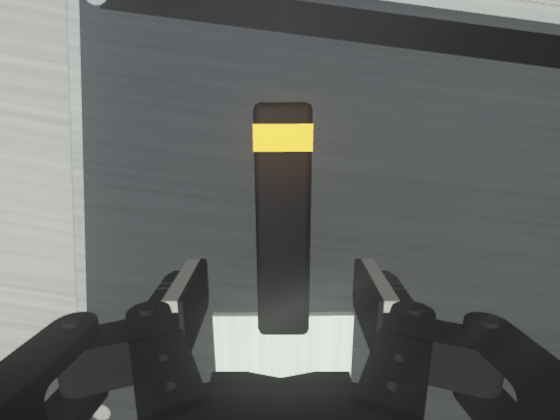

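The handle (column 283) is centred between the jaws and lines up with them. Closing.

Emit:
play_rows(grip_force=100, steps=[{"claw":1,"tx":0,"ty":0,"tz":0,"ax":0,"ay":0,"az":0},{"claw":1,"tx":0,"ty":0,"tz":0,"ax":0,"ay":0,"az":0},{"claw":1,"tx":0,"ty":0,"tz":0,"ax":0,"ay":0,"az":0},{"claw":1,"tx":0,"ty":0,"tz":0,"ax":0,"ay":0,"az":0},{"claw":1,"tx":0,"ty":0,"tz":0,"ax":0,"ay":0,"az":0},{"claw":1,"tx":0,"ty":0,"tz":0,"ax":0,"ay":0,"az":0},{"claw":1,"tx":0,"ty":0,"tz":0,"ax":0,"ay":0,"az":0},{"claw":1,"tx":0,"ty":0,"tz":0,"ax":0,"ay":0,"az":0},{"claw":1,"tx":0,"ty":-0.5,"tz":0,"ax":0,"ay":0,"az":0},{"claw":1,"tx":0,"ty":-1.5,"tz":0,"ax":0,"ay":0,"az":0},{"claw":1,"tx":0,"ty":-3,"tz":0,"ax":0,"ay":0,"az":0},{"claw":1,"tx":0,"ty":-3,"tz":0,"ax":0,"ay":0,"az":0}])

```text
time: 4.73
eef_pos: [0.5277, -0.1076, 0.0538]
tcp_rot: [0.706, 0.063, -0.059, -0.703]
contact_force: [0.8, -0.2, 1.2]
opening: 0.121
```

```bash
python3 - <<'E'
from h import *
show(); st,p,d=grab("wrist","e_wrist"); grab("side","e_side")
M=base(9.3);ex=M[:,0]
print(ex)
mouth=np.array([.5367,-.3600])
def T(x,zz): # tcp with scraper origin at holder x, TCP at origin-45mm (re-measure)
    g=mouth+ex[:2]*(x-.0445); return (g[0],g[1],zz)
for x,z in [(-.11,.05),(-.11,.0275),(0,.0275),(.0,.0215)]: print(x,z,T(x,z)); rel(T(x,z),M)
E
```

```text
t 4.73 pos [ 0.5277 -0.1076  0.0538] yaw 9.84 q [-0.39   0.145  2.019  0.     0.971 -2.132] F [ 0.8 -0.2  1.2] op 10.3
[[ 0.985  0.006 -0.171]
 [ 0.171 -0.002  0.985]
 [ 0.005 -1.    -0.003]]
[0.9869 0.1616 0.    ]
-0.11 0.05 (np.float64(0.38423079181514824), np.float64(-0.3849677903604693), 0.05)
t [-18.73   0.13 -24.96] a [0.1 0.5 0.1] rows>= 7.5
-0.11 0.0275 (np.float64(0.38423079181514824), np.float64(-0.3849677903604693), 0.0275)
t [-18.73   2.38 -24.96] a [0.1 0.5 0.1] rows>= 7.5
0 0.0275 (np.float64(0.49278492061989704), np.float64(-0.3671913700390996), 0.0275)
t [ -7.73   2.41 -25.06] a [0.1 0.5 0.1] rows>= 6.3
0.0 0.0215 (np.float64(0.49278492061989704), np.float64(-0.3671913700390996), 0.0215)
t [ -7.73   3.01 -25.06] a [0.1 0.5 0.1] rows>= 6.3
```

View pics/e_wrist.png

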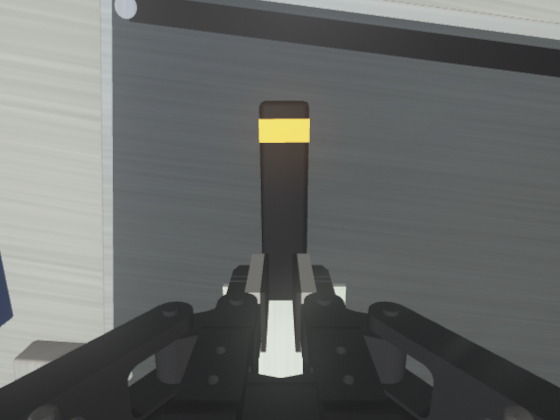

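View pics/e_side.png

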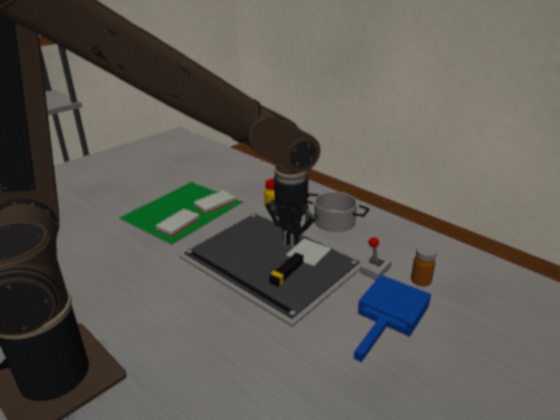

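The grip is empty. The handle is still on the griddle (band at 284,130) and the fingers have closed to 10 mm above it. I'll re-grasp slightly deeper and check the opening before lifting.

Emit:
play_rows(steps=[{"claw":6,"tx":0,"ty":0,"tz":0,"ax":0,"ay":0,"az":0},{"claw":6,"tx":0,"ty":0,"tz":0,"ax":0,"ay":0,"az":0},{"claw":6,"tx":0,"ty":0,"tz":0,"ax":0,"ay":0,"az":0},{"claw":6,"tx":0,"ty":0,"tz":0,"ax":0,"ay":0,"az":0},{"claw":6,"tx":0,"ty":0,"tz":0,"ax":0,"ay":0,"az":0},{"claw":6,"tx":0,"ty":0,"tz":0,"ax":0,"ay":0,"az":0}])

```text
time: 5.33
eef_pos: [0.525, -0.1066, 0.0498]
tcp_rot: [-0.704, -0.06, 0.061, 0.705]
contact_force: [0.3, -0.0, 0.3]
opening: 0.702
```

```bash
python3 - <<'E'
from h import *
st,p,d=grab("wrist","f_wrist"); show()
P=cloud("wrist",d,st); k=np.zeros((420,560),bool);k[90:340,235:330]=1
hsv=cv2.cvtColor(p,cv2.COLOR_BGR2HSV);H,S,V=[hsv[...,i].astype(int) for i in range(3)]
m=k&(P[...,2]>.03)&(P[...,2]<.047)
nc,lab,s,_=cv2.connectedComponentsWithStats(m.astype(np.uint8));i=1+s[1:,4].argmax();print(s[i],rect(P[lab==i][:,:2]),np.median(P[lab==i][:,2]))
m=k&(H>20)&(H<32)&(S>120);v,u=np.nonzero(m);print(rect(P[m][:,:2]))
E
```

```text
t 5.38 pos [ 0.525  -0.1066  0.0499] yaw 9.83 q [-0.39   0.149  2.023 -0.     0.97  -2.132] F [0.2 0.3 1. ] op 60.1
[[ 0.985 -0.    -0.171]
 [ 0.171  0.     0.985]
 [-0.    -1.     0.   ]]
[ 256  106   51  202 9512] (array([ 0.5125, -0.1081]), 114.3034439086914, 26.082847595214844, 10.08216381072998) 0.03976992016266252
(array([ 0.4712, -0.1165]), 27.740066528320312, 12.199474334716797, -80.21377372741699)
```

View pics/f_wrist.png

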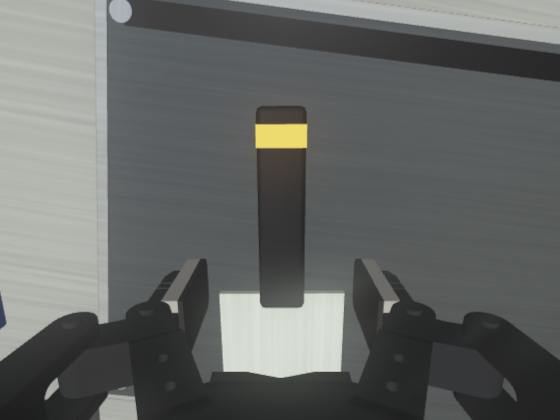

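Emit:
play_rows(grip_force=110, steps=[{"claw":6,"tx":-0.2,"ty":2.0,"tz":0,"ax":0,"ay":0,"az":0},{"claw":6,"tx":-0.2,"ty":3.1,"tz":0,"ax":0,"ay":0,"az":0},{"claw":6,"tx":-0.2,"ty":3.1,"tz":0,"ax":0,"ay":0,"az":0},{"claw":6,"tx":-0.2,"ty":3.1,"tz":0,"ax":0,"ay":0,"az":0},{"claw":1.8,"tx":-0.2,"ty":3.1,"tz":0,"ax":0,"ay":0,"az":0},{"claw":1.8,"tx":-0.2,"ty":3.1,"tz":0,"ax":0,"ay":0,"az":0},{"claw":1.8,"tx":-0.2,"ty":3.1,"tz":0,"ax":0,"ay":0,"az":0},{"claw":1.8,"tx":-0.2,"ty":3.1,"tz":0,"ax":0,"ay":0,"az":0},{"claw":1.8,"tx":-0.2,"ty":3.1,"tz":0,"ax":0,"ay":0,"az":0},{"claw":1.8,"tx":-0.2,"ty":3.1,"tz":0,"ax":0,"ay":0,"az":0},{"claw":1.8,"tx":-0.2,"ty":3.1,"tz":0,"ax":0,"ay":0,"az":0},{"claw":1.8,"tx":-0.2,"ty":3.1,"tz":0,"ax":0,"ay":0,"az":0}])

```text
time: 6.38
eef_pos: [0.5232, -0.107, 0.0192]
tcp_rot: [0.705, 0.061, -0.061, -0.704]
contact_force: [-0.8, 0.2, 0.2]
opening: 0.211
```

```bash
python3 - <<'E'
from h import *
show(); grab("wrist","g_wrist")
E
```

```text
t 6.38 pos [ 0.5232 -0.107   0.0192] yaw 9.83 q [-0.392  0.194  2.039 -0.     0.908 -2.134] F [-0.8  0.2  0.2] op 18.0
[[ 0.985  0.    -0.171]
 [ 0.171 -0.     0.985]
 [ 0.    -1.    -0.   ]]
```

View pics/g_wrist.png

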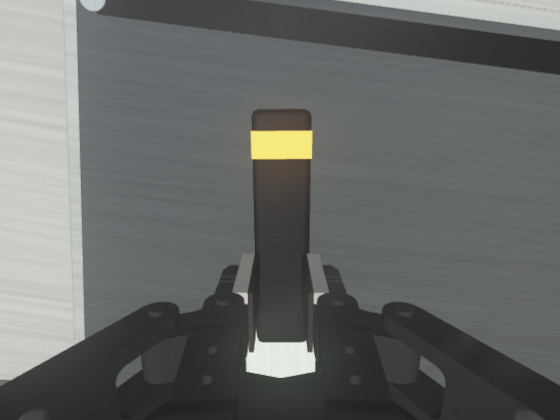

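```bash
python3 - <<'E'
from h import *
st,p,d=grab("wrist"); P=cloud("wrist",d,st); M=R.from_quat(st["tcp_rot"]).as_matrix()
Q=(P-st["eef_pos"])@M*1000
for v in [260,280,300,320,335,345,352]:
    print(v,[(u,*Q[v,u].round(0)) for u in (240,245,250,254,258,265,300,304,308,312,318)])
E
python3 - <<'E'
import cv2
p=cv2.imread('pics/g_wrist.png');cv2.imwrite('pics/g2.png',cv2.resize(p[220:390,180:380],None,fx=4,fy=3.4))
E
```

```text
260 [(240, np.float64(11.0), np.float64(3.0), np.float64(-22.0)), (245, np.float64(-11.0), np.float64(-49.0), np.float64(-14.0)), (250, np.float64(-11.0), np.float64(-49.0), np.float64(-12.0)), (254, np.float64(-12.0), np.float64(-50.0), np.float64(-10.0)), (258, np.float64(-10.0), np.float64(-46.0), np.float64(-9.0)), (265, np.float64(1.0), np.float64(-20.0), np.float64(-7.0)), (300, np.float64(0.0), np.float64(-22.0), np.float64(9.0)), (304, np.float64(-11.0), np.float64(-49.0), np.float64(9.0)), (308, np.float64(-11.0), np.float64(-49.0), np.float64(11.0)), (312, np.float64(-11.0), np.float64(-48.0), np.float64(12.0)), (318, np.float64(-11.0), np.float64(-48.0), np.float64(15.0))]
280 [(240, np.float64(-11.0), np.float64(-66.0), np.float64(-14.0)), (245, np.float64(-11.0), np.float64(-67.0), np.float64(-12.0)), (250, np.float64(-11.0), np.float64(-66.0), np.float64(-10.0)), (254, np.float64(-11.0), np.float64(-67.0), np.float64(-9.0)), (258, np.float64(-2.0), np.float64(-47.0), np.float64(-9.0)), (265, np.float64(11.0), np.float64(-21.0), np.float64(-7.0)), (300, np.float64(11.0),
[... 3017 characters left out ...]
.float64(11.0))]
352 [(240, np.float64(-15.0), np.float64(-110.0), np.float64(-9.0)), (245, np.float64(4.0), np.float64(-85.0), np.float64(-11.0)), (250, np.float64(11.0), np.float64(-76.0), np.float64(-10.0)), (254, np.float64(67.0), np.float64(0.0), np.float64(-15.0)), (258, np.float64(66.0), np.float64(-0.0), np.float64(-13.0)), (265, np.float64(66.0), np.float64(-1.0), np.float64(-9.0)), (300, np.float64(66.0), np.float64(-1.0), np.float64(11.0)), (304, np.float64(66.0), np.float64(-0.0), np.float64(14.0)), (308, np.float64(11.0), np.float64(-76.0), np.float64(9.0)), (312, np.float64(11.0), np.float64(-75.0), np.float64(11.0)), (318, np.float64(3.0), np.float64(-86.0), np.float64(11.0))]
```

View pics/g2.png

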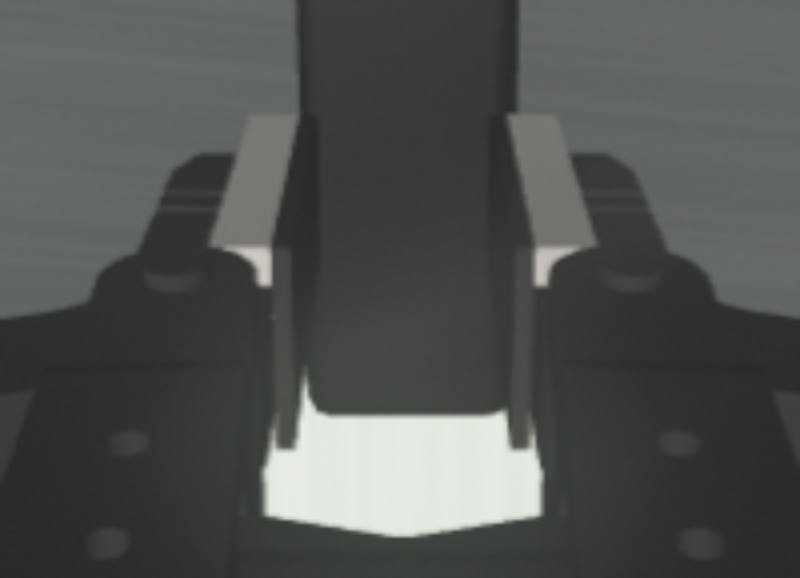

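```bash
python3 - <<'E'
from h import *
for n in ["side","scene"]:
    st,p,d=grab(n); uv=proj(n,[st["eef_pos"],st["eef_pos"]+[0,0,.045]]); print(n,uv)
    q=p.copy()
    for i,c in zip(uv,[(0,0,255),(0,255,0)]): cv2.circle(q,tuple(int(round(x)) for x in i),1,c,-1)
    u,v=uv[0].astype(int); cv2.imwrite(f"pics/h_{n}.png",cv2.resize(q[v-70:v+30,u-65:u+65],None,fx=6,fy=6,interpolation=cv2.INTER_CUBIC))
E
```

```text
side [[288.4902 268.4066]
 [288.5702 253.0987]]
scene [[249.0576 200.4198]
 [248.4694 184.3257]]
```

View pics/h_side.png

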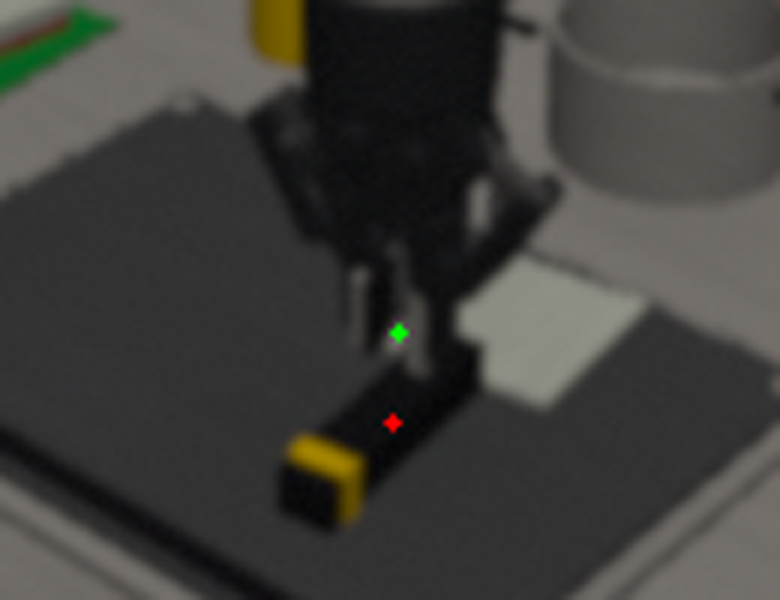

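View pics/h_scene.png

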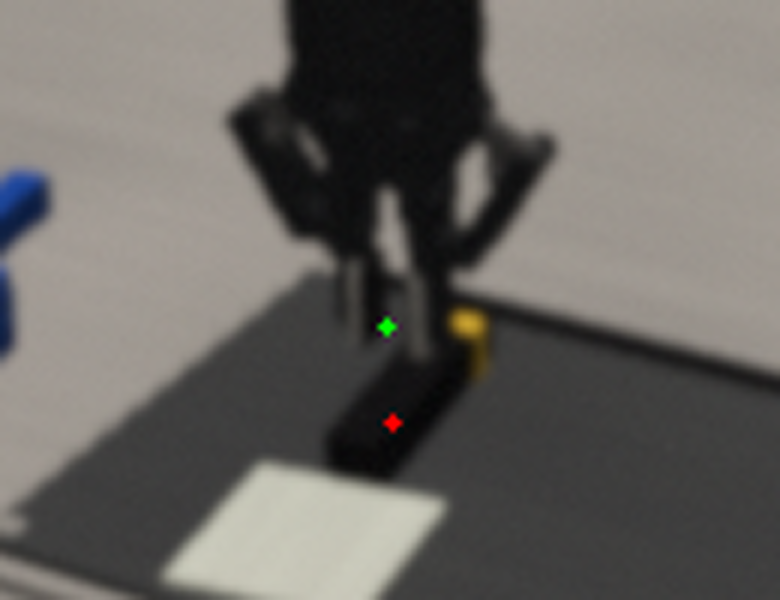

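The cameras disagree with the stated tool length. Wrist depth puts the real fingertips about 42 mm behind the reported TCP, and both fixed views show them ending well above the projected TCP. That explains the missed grasp: the jaws closed above the handle. I'll use the measured tip offset, go down in stages and watch the force.

Emit:
play_rows(grip_force=100, steps=[{"claw":6,"tx":0,"ty":0,"tz":0,"ax":0,"ay":0,"az":0},{"claw":6,"tx":0,"ty":0,"tz":0,"ax":0,"ay":0,"az":0},{"claw":6,"tx":0,"ty":0,"tz":0,"ax":0,"ay":0,"az":0},{"claw":6,"tx":0,"ty":0,"tz":0,"ax":0,"ay":0,"az":0},{"claw":6,"tx":0,"ty":1,"tz":0,"ax":0,"ay":0,"az":0},{"claw":6,"tx":0,"ty":2,"tz":0,"ax":0,"ay":0,"az":0},{"claw":6,"tx":0,"ty":3,"tz":0,"ax":0,"ay":0,"az":0},{"claw":6,"tx":0,"ty":3.6,"tz":0,"ax":0,"ay":0,"az":0},{"claw":6,"tx":0,"ty":3.8,"tz":0,"ax":0,"ay":0,"az":0},{"claw":6,"tx":0,"ty":3.8,"tz":0,"ax":0,"ay":0,"az":0},{"claw":6,"tx":0,"ty":3.8,"tz":0,"ax":0,"ay":0,"az":0}])

```text
time: 7.5
eef_pos: [0.5231, -0.107, -0.0191]
tcp_rot: [-0.704, -0.06, 0.061, 0.705]
contact_force: [0.7, 0.2, -0.1]
opening: 0.697
```

Emit:
play_rows(grip_force=100, steps=[{"claw":1.5,"tx":0,"ty":0,"tz":0,"ax":0,"ay":0,"az":0},{"claw":1.5,"tx":0,"ty":0,"tz":0,"ax":0,"ay":0,"az":0},{"claw":1.5,"tx":0,"ty":0,"tz":0,"ax":0,"ay":0,"az":0},{"claw":1.5,"tx":0,"ty":0,"tz":0,"ax":0,"ay":0,"az":0},{"claw":1.5,"tx":0,"ty":0,"tz":0,"ax":0,"ay":0,"az":0},{"claw":1.5,"tx":0,"ty":0,"tz":0,"ax":0,"ay":0,"az":0},{"claw":1.5,"tx":0,"ty":0,"tz":0,"ax":0,"ay":0,"az":0},{"claw":1.5,"tx":0,"ty":0,"tz":0,"ax":0,"ay":0,"az":0}])

```text
time: 8.17
eef_pos: [0.524, -0.1073, -0.0179]
tcp_rot: [0.705, 0.061, -0.06, -0.704]
contact_force: [-0.9, 0.9, 6.7]
opening: 0.282
```

```bash
python3 - <<'E'
from h import *
show(); grab("wrist","i_wrist")
E
```

```text
t 8.17 pos [ 0.524  -0.1073 -0.0179] yaw 9.84 q [-0.392  0.259  2.046  0.     0.835 -2.134] F [-0.9  0.9  6.7] op 24.1
[[ 0.985  0.001 -0.171]
 [ 0.171 -0.001  0.985]
 [ 0.001 -1.    -0.001]]
```

View pics/i_wrist.png

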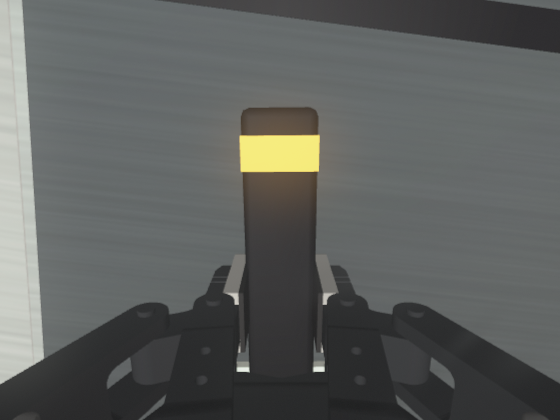

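Now it holds the handle: opening 24 mm, with light contact. Lifting.

Emit:
play_rows(steps=[{"claw":1.5,"tx":0,"ty":-0.5,"tz":0,"ax":0,"ay":0,"az":0},{"claw":1.5,"tx":0,"ty":-1.5,"tz":0,"ax":0,"ay":0,"az":0},{"claw":1.5,"tx":0,"ty":-3,"tz":0,"ax":0,"ay":0,"az":0},{"claw":1.5,"tx":0,"ty":-3.5,"tz":0,"ax":0,"ay":0,"az":0},{"claw":1.5,"tx":0,"ty":-3.5,"tz":0,"ax":0,"ay":0,"az":0},{"claw":1.5,"tx":0,"ty":-3.5,"tz":0,"ax":0,"ay":0,"az":0}])

```text
time: 8.72
eef_pos: [0.523, -0.1069, 0.0162]
tcp_rot: [0.705, 0.061, -0.061, -0.704]
contact_force: [-0.3, 0.1, -3.7]
opening: 0.281
```

```bash
cat > scr.py <<'E'
from h import *
show(); st,p,d=grab("wrist","j_%d"%int(ctrl.get_state()["time"]*100)); grab("side","j_side%d"%int(ctrl.get_state()["time"]*100))
P=cloud("wrist",d,st); hsv=cv2.cvtColor(p,cv2.COLOR_BGR2HSV);H,S,V=[hsv[...,i].astype(int) for i in range(3)]
M=R.from_quat(st["tcp_rot"]).as_matrix();Q=(P-st["eef_pos"])@M*1000
m=(H>20)&(H<32)&(S>120);m[:, :200]=0;m[:,360:]=0;m[250:]=0
print("band tool mm",np.nanmedian(Q[m],0),"world",np.nanmedian(P[m],0))
k=np.zeros_like(m);k[175:250,255:305]=1
print("handle mid",np.nanmedian(Q[k],0),np.nanmedian(P[k],0))
A=np.c_[P[m|k][:,:2],np.ones((m|k).sum())];print("slope top: dz/dx",np.linalg.lstsq(A,P[m|k][:,2],rcond=None)[0])
m2=m;c=rect(Q[m2][:,[0,2]]/1000);print("band rect tool x,z",c)
E
python3 scr.py; ls pics
```

```text
t 8.72 pos [ 0.523  -0.1069  0.0162] yaw 9.83 q [-0.392  0.199  2.04  -0.     0.902 -2.134] F [-0.3  0.1 -3.7] op 24.0
[[ 0.985  0.    -0.171]
 [ 0.171 -0.     0.985]
 [ 0.    -1.    -0.   ]]
band tool mm [-53.5099 -58.1187  -0.4402] world [ 0.4704 -0.1164  0.0743]
handle mid [-32.8812 -57.8194  -0.1548] [ 0.4906 -0.1128  0.074 ]
 ** On entry to DLASCL parameter number  4 had an illegal value
 ** On entry to DLASCL parameter number  4 had an illegal value
a_scene.png
a_side.png
a_wrist.png
b_wrist.png
c_wrist.png
d_wrist.png
e_side.png
e_wrist.png
f_wrist.png
g2.png
g_wrist.png
h_scene.png
h_side.png
i_wrist.png
j_871.png
j_side876.pngTraceback (most recent call last):
  File "scr.py", line 9, in <module>
    A=np.c_[P[m|k][:,:2],np.ones((m|k).sum())];print("slope top: dz/dx",np.linalg.lstsq(A,P[m|k][:,2],rcond=None)[0])
                                                                        ~~~~~~~~~~~~~~~^^^^^^^^^^^^^^^^^^^^^^^^^^
    x, resids, rank, s = _umath_linalg.lstsq(a, b, rcond,
                         ~~~~~~~~~~~~~~~~~~~^^^^^^^^^^^^^
                                             signature=signature)
                                             ^^^^^^^^^^^^^^^^^^^^
    raise LinAlgError("SVD did not converge in Linear Least Squares")
numpy.linalg.LinAlgError: SVD did not converge in Linear Least Squares
```

```bash
python3 - <<'E'
from h import *
M=base(9.3);ex=M[:2,0];mouth=np.array([.5367,-.360])
p0=None
def T(x,z): g=mouth+ex*(x-.047);return np.array([g[0],g[1],z])
rel(T(-.11,.0162),M)
rel(T(-.11,-.010),M)
E
```

```text
t [-18.61  -0.09 -25.06] a [-0.1  0.5 -0.1] rows>= 7.5
t [-18.6    2.53 -25.06] a [-0.1  0.5 -0.1] rows>= 7.5
```

Emit:
play_rows(steps=[{"claw":1.5,"tx":-2,"ty":0,"tz":-2.5,"ax":0,"ay":0.5,"az":0},{"claw":1.5,"tx":-4,"ty":0,"tz":-5,"ax":0,"ay":0.5,"az":0},{"claw":1.5,"tx":-6,"ty":0,"tz":-8,"ax":0,"ay":0.5,"az":0},{"claw":1.5,"tx":-8,"ty":0,"tz":-11,"ax":0,"ay":0.5,"az":0},{"claw":1.5,"tx":-10,"ty":0,"tz":-14,"ax":0,"ay":0.5,"az":0},{"claw":1.5,"tx":-12.5,"ty":0,"tz":-17,"ax":0,"ay":0.5,"az":0},{"claw":1.5,"tx":-15,"ty":0,"tz":-20,"ax":0,"ay":0.5,"az":0},{"claw":1.5,"tx":-17,"ty":0,"tz":-23,"ax":0,"ay":0.5,"az":0},{"claw":1.5,"tx":-18.6,"ty":0,"tz":-25.1,"ax":0,"ay":0.5,"az":0},{"claw":1.5,"tx":-18.6,"ty":0,"tz":-25.1,"ax":0,"ay":0.5,"az":0},{"claw":1.5,"tx":-18.6,"ty":0,"tz":-25.1,"ax":0,"ay":0.5,"az":0},{"claw":1.5,"tx":-18.6,"ty":0,"tz":-25.1,"ax":0,"ay":0.5,"az":0}])

```text
time: 9.82
eef_pos: [0.3823, -0.385, 0.0151]
tcp_rot: [-0.704, -0.057, 0.058, 0.706]
contact_force: [-0.2, 1.1, -2.3]
opening: 0.278
```

```bash
sed -i '/slope/d' scr.py; python3 scr.py; ls -t pics | head -2; python3 - <<'E'
from h import *
M=base(9.3);ex=M[:2,0];mouth=np.array([.5367,-.360])
def T(x,z): g=mouth+ex*(x-.047);return np.array([g[0],g[1],z])
rel(T(-.11,-.010),M)
rel(T(0,-.010),M)
E
```

```text
t 9.82 pos [ 0.3823 -0.385   0.0151] yaw 9.31 q [-0.976  0.22   2.018  0.     0.907 -2.71 ] F [-0.2  1.1 -2.3] op 23.7
[[ 0.987 -0.001 -0.162]
 [ 0.162  0.002  0.987]
 [-0.001 -1.     0.002]]
band tool mm [-53.4669 -58.0926  -0.1183] world [ 0.3297 -0.394   0.0733]
handle mid [-32.902  -57.8299  -0.1554] [ 0.3499 -0.3908  0.073 ]
band rect tool x,z (array([-0.0533, -0.0004]), 26.261974334716797, 12.207984924316406, -89.45542562007904)
j_side986.png
j_981.png
t [-0.12  2.54 -0.08] a [-0.1  0.1 -0. ] rows>= 0.6
t [10.88  2.53 -0.1 ] a [-0.1  0.1 -0. ] rows>= 2.7
```

Emit:
play_rows(steps=[{"claw":1.5,"tx":0,"ty":1,"tz":0,"ax":0,"ay":0,"az":0},{"claw":1.5,"tx":0,"ty":2,"tz":0,"ax":0,"ay":0,"az":0},{"claw":1.5,"tx":0,"ty":2.5,"tz":0,"ax":0,"ay":0,"az":0},{"claw":1.5,"tx":0,"ty":2.5,"tz":0,"ax":0,"ay":0,"az":0},{"claw":1.5,"tx":0,"ty":2.5,"tz":0,"ax":0,"ay":0,"az":0}])

```text
time: 10.33
eef_pos: [0.3825, -0.3851, -0.0099]
tcp_rot: [-0.704, -0.057, 0.058, 0.705]
contact_force: [-0.4, -0.5, -1.9]
opening: 0.276
```

```bash
python3 - <<'E'
from h import *
show(); st,p,d=grab("side"); u,v=proj("side",st["eef_pos"])[0].astype(int); cv2.imwrite("pics/k.png",cv2.resize(p[230:400,300:500],None,fx=3.8,fy=3.5,interpolation=cv2.INTER_CUBIC))
st,p,d=grab("scene"); cv2.imwrite("pics/k2.png",cv2.resize(p[110:260,90:270],None,fx=4,fy=4,interpolation=cv2.INTER_CUBIC))
E
```

```text
t 10.33 pos [ 0.3825 -0.3851 -0.0099] yaw 9.36 q [-0.976  0.262  2.023  0.     0.859 -2.71 ] F [-0.4 -0.5 -1.9] op 23.6
[[ 0.987 -0.001 -0.163]
 [ 0.163  0.002  0.987]
 [-0.001 -1.     0.002]]
```

View pics/k.png

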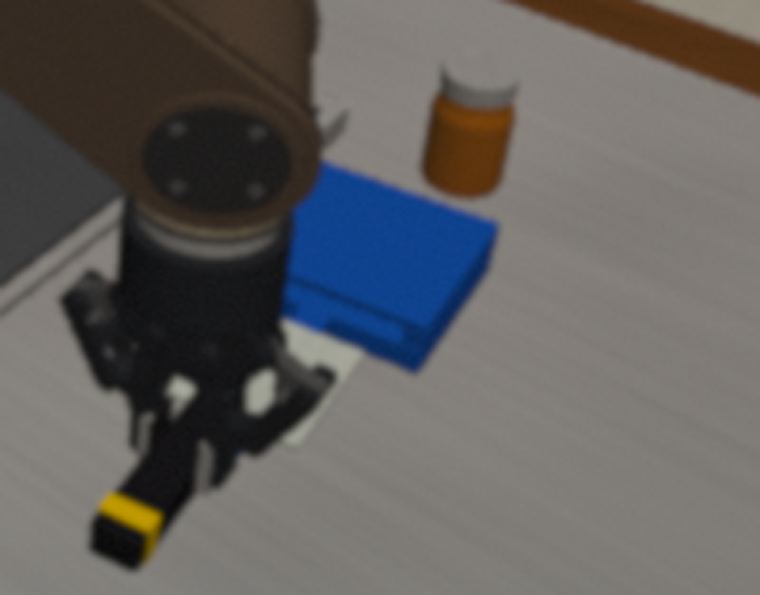

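View pics/k2.png

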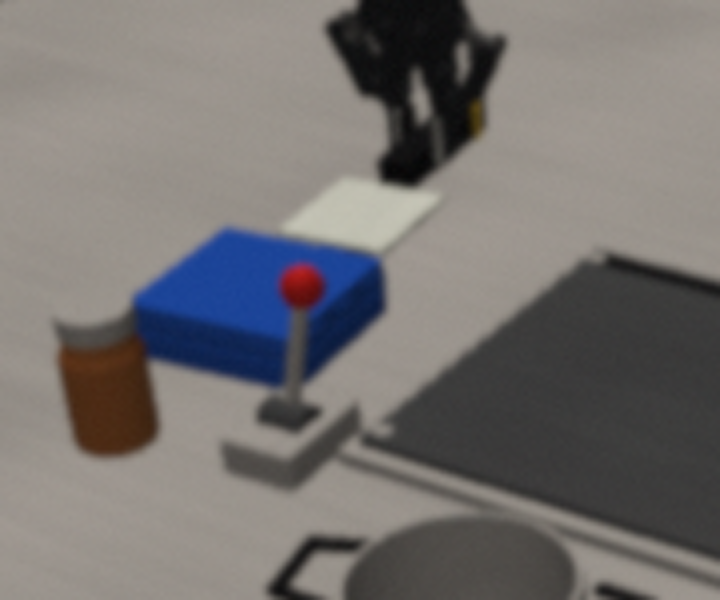

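The blade sits right in front of the slot and lines up with it. Sliding in.

Emit:
play_rows(steps=[{"claw":1.5,"tx":1,"ty":0,"tz":0,"ax":0,"ay":0,"az":0},{"claw":1.5,"tx":2,"ty":0,"tz":0,"ax":0,"ay":0,"az":0},{"claw":1.5,"tx":3,"ty":0,"tz":0,"ax":0,"ay":0,"az":0},{"claw":1.5,"tx":4,"ty":0,"tz":0,"ax":0,"ay":0,"az":0},{"claw":1.5,"tx":5,"ty":0,"tz":0,"ax":0,"ay":0,"az":0},{"claw":1.5,"tx":5,"ty":0,"tz":0,"ax":0,"ay":0,"az":0}])

```text
time: 10.93
eef_pos: [0.4345, -0.3778, -0.0085]
tcp_rot: [0.705, 0.059, -0.058, -0.704]
contact_force: [-0.6, 0.0, -2.0]
opening: 0.28
```

Emit:
play_rows(steps=[{"claw":1.5,"tx":1,"ty":0,"tz":0,"ax":0,"ay":0,"az":0},{"claw":1.5,"tx":2,"ty":0,"tz":0,"ax":0,"ay":0,"az":0},{"claw":1.5,"tx":3,"ty":0,"tz":0,"ax":0,"ay":0,"az":0},{"claw":1.5,"tx":4,"ty":0,"tz":0,"ax":0,"ay":0,"az":0},{"claw":1.5,"tx":4.8,"ty":0,"tz":0,"ax":0,"ay":0,"az":0},{"claw":1.5,"tx":5.2,"ty":0,"tz":0,"ax":0,"ay":0,"az":0},{"claw":1.5,"tx":5.2,"ty":0,"tz":0,"ax":0,"ay":0,"az":0}])

```text
time: 11.52
eef_pos: [0.4845, -0.3694, -0.0088]
tcp_rot: [0.705, 0.058, -0.058, -0.705]
contact_force: [-0.9, 1.1, -2.0]
opening: 0.279
```

```bash
python3 scr.py; python3 - <<'E'
from h import *
st,p,d=grab("side"); cv2.imwrite("pics/l.png",cv2.resize(p[230:400,300:500],None,fx=3.8,fy=3.5,interpolation=cv2.INTER_CUBIC))
E
```

```text
t 11.52 pos [ 0.4845 -0.3694 -0.0088] yaw 9.39 q [-0.818  0.383  1.86   0.     0.898 -2.553] F [-0.9  1.1 -2. ] op 23.8
[[ 0.987  0.    -0.163]
 [ 0.163 -0.     0.987]
 [ 0.    -1.    -0.   ]]
band tool mm [-53.4625 -58.0721  -0.1197] world [ 0.4318 -0.3783  0.0493]
handle mid [-32.9172 -57.8017  -0.155 ] [ 0.4521 -0.375   0.049 ]
band rect tool x,z (array([-0.0559,  0.0012]), 27.591171264648438, 10.768335342407227, 69.64454650878906)
```

View pics/l.png

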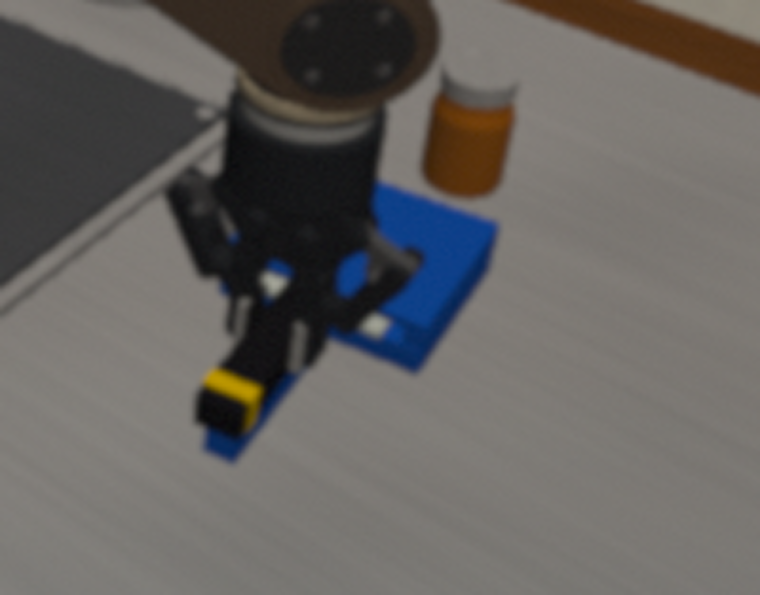

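Emit:
play_rows(steps=[{"claw":1.5,"tx":0.3,"ty":0,"tz":0,"ax":0,"ay":0,"az":0},{"claw":1.5,"tx":0.6,"ty":0,"tz":0,"ax":0,"ay":0,"az":0},{"claw":1.5,"tx":0.7,"ty":0,"tz":0,"ax":0,"ay":0,"az":0},{"claw":1.5,"tx":0.8,"ty":0,"tz":0,"ax":0,"ay":0,"az":0},{"claw":1.5,"tx":0.8,"ty":0,"tz":0,"ax":0,"ay":0,"az":0}])

```text
time: 12.08
eef_pos: [0.4915, -0.3683, -0.0088]
tcp_rot: [0.705, 0.058, -0.058, -0.705]
contact_force: [0.8, 0.2, -2.4]
opening: 0.28
```

Emit:
play_rows(steps=[{"claw":1.5,"tx":0,"ty":0.2,"tz":0,"ax":0,"ay":0,"az":0},{"claw":1.5,"tx":0,"ty":0.35,"tz":0,"ax":0,"ay":0,"az":0},{"claw":1.5,"tx":0,"ty":0.45,"tz":0,"ax":0,"ay":0,"az":0},{"claw":1.5,"tx":0,"ty":0.45,"tz":0,"ax":0,"ay":0,"az":0}])

```text
time: 12.42
eef_pos: [0.4911, -0.3681, -0.0136]
tcp_rot: [-0.705, -0.057, 0.058, 0.705]
contact_force: [-0.2, -1.0, -2.2]
opening: 0.281
```

```bash
python3 scr.py
```

```text
t 12.42 pos [ 0.4911 -0.3681 -0.0136] yaw 9.33 q [-0.808  0.399  1.848  0.     0.894 -2.542] F [-0.2 -1.  -2.2] op 24.0
[[ 0.987 -0.    -0.162]
 [ 0.162  0.     0.987]
 [-0.    -1.     0.   ]]
band tool mm [-53.4811 -57.9888  -0.1213] world [ 0.4384 -0.3771  0.0444]
handle mid [-32.9301 -57.7806  -0.3103] [ 0.4587 -0.3738  0.0441]
band rect tool x,z (array([-0.0533, -0.0003]), 26.060325622558594, 11.953072547912598, -88.74493098258972)
```

Emit:
play_rows(steps=[{"claw":1.5,"tx":0.2,"ty":0,"tz":0,"ax":0,"ay":0,"az":0},{"claw":1.5,"tx":0.3,"ty":0,"tz":0,"ax":0,"ay":0,"az":0},{"claw":1.5,"tx":0.3,"ty":0,"tz":0,"ax":0,"ay":0,"az":0},{"claw":1.5,"tx":0.3,"ty":0,"tz":0,"ax":0,"ay":0,"az":0}])

```text
time: 12.85
eef_pos: [0.4915, -0.368, -0.0135]
tcp_rot: [-0.704, -0.056, 0.06, 0.705]
contact_force: [-9.1, 0.1, 0.4]
opening: 0.281
```

Home: it stopped against the mouth with about 9 N. Releasing and lifting away.

Emit:
play_rows(steps=[{"claw":5,"tx":0,"ty":0,"tz":0,"ax":0,"ay":0,"az":0},{"claw":5,"tx":0,"ty":0,"tz":0,"ax":0,"ay":0,"az":0},{"claw":5,"tx":0,"ty":0,"tz":0,"ax":0,"ay":0,"az":0},{"claw":5,"tx":0,"ty":0,"tz":0,"ax":0,"ay":0,"az":0},{"claw":5,"tx":-0.3,"ty":-2,"tz":0,"ax":0,"ay":0,"az":0},{"claw":5,"tx":-0.3,"ty":-6,"tz":0,"ax":0,"ay":0,"az":0},{"claw":5,"tx":-0.3,"ty":-10,"tz":0,"ax":0,"ay":0,"az":0},{"claw":5,"tx":-0.3,"ty":-14,"tz":0,"ax":0,"ay":0,"az":0},{"claw":5,"tx":-0.3,"ty":-18,"tz":0,"ax":0,"ay":0,"az":0},{"claw":5,"tx":-0.3,"ty":-22,"tz":0,"ax":0,"ay":0,"az":0},{"claw":5,"tx":-0.3,"ty":-24,"tz":0,"ax":0,"ay":0,"az":0},{"claw":5,"tx":-0.3,"ty":-24,"tz":0,"ax":0,"ay":0,"az":0}])

```text
time: 13.85
eef_pos: [0.4943, -0.3707, 0.2354]
tcp_rot: [0.709, 0.061, -0.054, -0.701]
contact_force: [0.0, -0.3, 0.5]
opening: 0.583
```

```bash
python3 - <<'E'
from h import *
st,p,d=grab("wrist","m_wrist"); show()
P=cloud("wrist",d,st); hsv=cv2.cvtColor(p,cv2.COLOR_BGR2HSV);H,S,V=[hsv[...,i].astype(int) for i in range(3)]
z=P[...,2]
def big(m):
    nc,lab,s,_=cv2.connectedComponentsWithStats(m.astype(np.uint8));i=1+s[1:,4].argmax();return lab==i,s[i]
m,s=big((H>105)&(H<130)&(S>120)&(z>.033)&(z<.047));print("block",s,rect(P[m][:,:2]))
m,s=big((H>20)&(H<32)&(S>120)&(z<.06));print("band",s,rect(P[m][:,:2]),np.median(P[m][:,2]))
m,s=big((V<60)&(z>.035)&(z<.055)&(np.arange(420)[:,None]<300));print("handle",s,rect(P[m][:,:2]))
E
```

```text
t 13.9 pos [ 0.4932 -0.3696  0.2315] yaw 9.36 q [-0.808  0.126  1.694  0.     1.313 -2.542] F [ 0.1 -0.1  0.2] op 50.3
[[ 0.987  0.006 -0.163]
 [ 0.163 -0.006  0.987]
 [ 0.005 -1.    -0.007]]
block [ 230  215  109   93 9474] (array([ 0.5909, -0.3536]), 118.35425567626953, 110.33977508544922, -81.14162635803223)
band [273 116  26  13 315] (array([ 0.4392, -0.3765]), 24.89937400817871, 11.61451530456543, -80.69470405578613) 0.04416776341290668
handle [ 273  129   25   88 2114] (array([ 0.4907, -0.3681]), 91.11017608642578, 24.5920467376709, 9.93801498413086)
```

View pics/m_wrist.png

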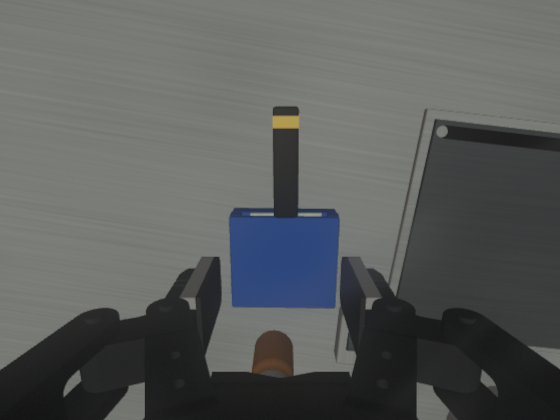

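```bash
python3 - <<'E'
from h import *
D=np.array([[1.102,.2872,1.578,1.2786,.2112,.6403,.1917],[.297,.073,1.716,1.352,.5319,.268,.2506],[-.424,-.039,1.831,1.35,.5308,-.1286,.2502],[-.39,.195,2.032,.912,.5262,-.1071,.0215],[-.392,.259,2.046,.835,.524,-.1073,-.0179],[-.976,.22,2.018,.907,.3823,-.385,.0151],[-.818,.383,1.86,.898,.4845,-.3694,-.0088],[-.808,.126,1.694,1.313,.4932,-.3696,.2315]])
q1,q2,q3,q5,x,y,z=D.T;r=np.hypot(x,y);print(r*np.sin(np.arctan2(y,x)-q1)); rp=r*np.cos(np.arctan2(y,x)-q1);q23=q2+q3;s=q23+q5;print(s)
o=np.ones(8);O=0*o
# unknown a1,a2,A,B,d1(-d6)
A1=np.c_[o,np.sin(q2),np.sin(q23),np.cos(q23),O];A2=np.c_[O,np.cos(q2),np.cos(q23),-np.sin(q23),o]
X,res,_,sv=np.linalg.lstsq(np.r_[A1,A2],np.r_[rp,z],rcond=None);print(X,sv,np.r_[A1,A2]@X-np.r_[rp,z])
A1=np.c_[np.sin(q2),np.sin(q23),O];A2=np.c_[np.cos(q2),np.cos(q23),o]
X,res,_,sv=np.linalg.lstsq(np.r_[A1,A2],np.r_[rp,z],rcond=None);print(X,sv,np.r_[A1,A2]@X-np.r_[rp,z])
E
```

```text
[0.1009 0.1006 0.1012 0.101  0.101  0.1009 0.101  0.1012]
[3.1438 3.141  3.142  3.139  3.14   3.145  3.141  3.133 ]
[ 0.0002  0.4419  0.573   0.0208 -0.0457] [4.8743 3.9757 0.4454 0.44   0.2077] [ 0.001   0.0003  0.0007 -0.0003 -0.0004  0.0008 -0.0001 -0.0021  0.0003
  0.0002 -0.0003  0.0003  0.0001 -0.0004 -0.     -0.0002]
[ 0.4155  0.5685 -0.04  ] [4.1819 2.5379 0.2664] [-0.0049 -0.0017  0.0018  0.0036  0.0032  0.0042 -0.0007 -0.0048  0.0018
  0.0007  0.0003 -0.0007 -0.0014 -0.0014  0.0002  0.0005]
```

Scraper is home: the band sits on the holder axis at (285,122) and the handle butts against the mouth. By my measurement it is about +1 mm in x and 2 mm sideways. Now the plates, starting with a fresh look at the mat.

Emit:
play_rows(steps=[{"claw":8.5,"tx":6,"ty":0,"tz":40,"ax":0,"ay":9,"az":0},{"claw":8.5,"tx":6,"ty":0,"tz":40,"ax":0,"ay":9,"az":0},{"claw":8.5,"tx":6,"ty":0,"tz":40,"ax":0,"ay":9,"az":0},{"claw":8.5,"tx":6,"ty":0,"tz":40,"ax":0,"ay":9,"az":0},{"claw":8.5,"tx":6,"ty":0,"tz":40,"ax":0,"ay":9,"az":0},{"claw":8.5,"tx":6,"ty":0,"tz":40,"ax":0,"ay":9,"az":0},{"claw":8.5,"tx":6,"ty":0,"tz":40,"ax":0,"ay":9,"az":0},{"claw":8.5,"tx":6,"ty":0,"tz":40,"ax":0,"ay":9,"az":0},{"claw":8.5,"tx":6,"ty":0,"tz":40,"ax":0,"ay":9,"az":0},{"claw":8.5,"tx":6,"ty":0,"tz":40,"ax":0,"ay":9,"az":0},{"claw":8.5,"tx":6,"ty":0,"tz":40,"ax":0,"ay":9,"az":0},{"claw":8.5,"tx":6,"ty":0,"tz":40,"ax":0,"ay":9,"az":0}])

```text
time: 14.9
eef_pos: [0.4846, 0.0379, 0.2248]
tcp_rot: [-0.707, -0.002, 0.004, 0.707]
contact_force: [-0.2, 0.7, -0.1]
opening: 1.0
```

```bash
python3 - <<'E'
from h import *
show(); rel((.50,.20,.25),base(0))
E
```

```text
t 14.9 pos [0.4846 0.0379 0.2248] yaw 0.55 q [-0.131 -0.164  1.991 -0.     1.317 -1.711] F [-0.2  0.7 -0.1] op 85.4
[[ 1.    -0.003 -0.01 ]
 [ 0.01   0.     1.   ]
 [-0.003 -1.     0.   ]]
t [ 1.69 -2.52 16.2 ] a [-0.   0.6 -0.2] rows>= 4.0
```

Emit:
play_rows(steps=[{"claw":8.5,"tx":1.7,"ty":-2.5,"tz":16.2,"ax":0,"ay":0.6,"az":0},{"claw":8.5,"tx":1.7,"ty":-2.5,"tz":16.2,"ax":0,"ay":0.6,"az":0},{"claw":8.5,"tx":1.7,"ty":-2.5,"tz":16.2,"ax":0,"ay":0.6,"az":0},{"claw":8.5,"tx":1.7,"ty":-2.5,"tz":16.2,"ax":0,"ay":0.6,"az":0},{"claw":8.5,"tx":1.7,"ty":-2.5,"tz":16.2,"ax":0,"ay":0.6,"az":0},{"claw":8.5,"tx":1.7,"ty":-2.5,"tz":16.2,"ax":0,"ay":0.6,"az":0},{"claw":8.5,"tx":1.7,"ty":-2.5,"tz":16.2,"ax":0,"ay":0.6,"az":0}])

```text
time: 15.48
eef_pos: [0.5016, 0.1972, 0.2503]
tcp_rot: [0.708, -0.003, 0.001, -0.707]
contact_force: [0.3, -0.5, 0.0]
opening: 0.996
```

```bash
cat > pl.py <<'E'
from h import *
def look(name):
    st,p,d=grab("wrist",name); P=cloud("wrist",d,st); hsv=cv2.cvtColor(p,cv2.COLOR_BGR2HSV);H,S,V=[hsv[...,i].astype(int) for i in range(3)]
    return st,p,d,P,H,S,V
def comps(m,P,minpx=300,lab0="",st=None,zz=None):
    nc,lab,s,_=cv2.connectedComponentsWithStats(m.astype(np.uint8))
    for i in range(1,nc):
        if s[i,4]<minpx: continue
        v,u=np.nonzero(lab==i)
        c,w,h,a=rect(P[lab==i][:,:2]);out=[c,round(w,1),round(h,1),round(a,2)]
        if zz is not None: 
            cr=rect(plane("wrist",np.c_[u,v],zz,st)[:,:2]); out+=["ray",cr[0],round(cr[1],1),round(cr[2],1),round(cr[3],2)]
        print(lab0,s[i],*out,"z",np.nanpercentile(P[lab==i][:,2],[5,50,95]).round(4))
if __name__=="__main__":
    import sys
    st,p,d,P,H,S,V=look(sys.argv[1]); show()
    row=np.arange(420)[:,None]
    comps((abs(P[...,2]-.024)<.006)&(S<80)&(V>90)&(P[...,1]>.15),P,400,"plate",st,.024)
    comps((abs(P[...,2]-.016)<.004)&(V<95)&(S<80)&(P[...,1]<.2)&(row<330),P,2000,"griddle",st,.016)
E
python3 pl.py n_wrist
```

```text
t 15.53 pos [0.5016 0.1967 0.2504] yaw -0.37 q [ 0.186 -0.055  1.845 -0.001  1.353 -1.378] F [-0.2  0.5 -0.9] op 85.2
[[ 1.    -0.002  0.006]
 [-0.006 -0.001  1.   ]
 [-0.002 -1.    -0.001]]
plate [ 315   87   67  108 5457] [0.4674 0.2732] 109.6 60.4 10.46 ray [0.4674 0.2726] 109.2 60.2 10.49 z [0.0225 0.024  0.0253]
plate [ 330  220   59   88 4239] [0.6144 0.2912] 110.6 60.2 -3.57 ray [0.6131 0.2906] 110.9 60.5 -3.54 z [0.0224 0.0239 0.0252]
griddle [    0    72   248   232 50577] [ 0.5297 -0.0096] 315.5 259.5 -87.02 ray [ 0.5297 -0.0089] 314.7 259.1 -87.05 z [0.0144 0.0157 0.0171]
```

View pics/n_wrist.png

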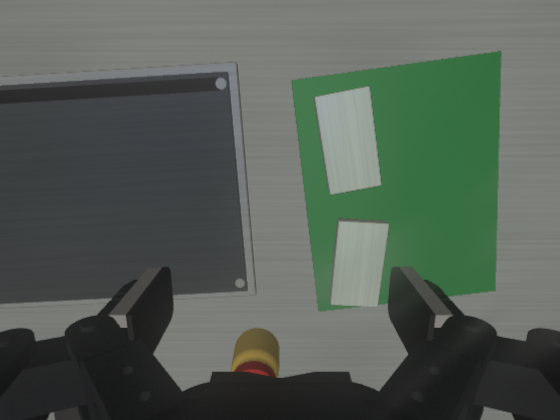

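```bash
python3 - <<'E'
from h import *
M=base(10.5)
rel((.4674,.273,.05),M); rel((.4674,.273,-.032),M)
E
```

```text
t [-3.43 20.04  7.62] a [  0.  -10.9  -0.1] rows>= 5.2
t [-3.42 28.24  7.63] a [  0.  -10.9  -0.1] rows>= 7.1
```

Emit:
play_rows(steps=[{"claw":8.5,"tx":-1.4,"ty":4,"tz":3,"ax":0,"ay":-6,"az":0},{"claw":8.5,"tx":-2.5,"ty":7,"tz":6,"ax":0,"ay":-10.9,"az":0},{"claw":8.5,"tx":-3.4,"ty":11,"tz":7.6,"ax":0,"ay":-10.9,"az":0},{"claw":8.5,"tx":-3.4,"ty":15,"tz":7.6,"ax":0,"ay":-10.9,"az":0},{"claw":8.5,"tx":-3.4,"ty":19,"tz":7.6,"ax":0,"ay":-10.9,"az":0},{"claw":8.5,"tx":-3.4,"ty":22,"tz":7.6,"ax":0,"ay":-10.9,"az":0},{"claw":8.5,"tx":-3.4,"ty":24,"tz":7.6,"ax":0,"ay":-10.9,"az":0},{"claw":8.5,"tx":-3.4,"ty":26,"tz":7.6,"ax":0,"ay":-10.9,"az":0},{"claw":8.5,"tx":-3.4,"ty":27.5,"tz":7.6,"ax":0,"ay":-10.9,"az":0},{"claw":8.5,"tx":-3.4,"ty":28.1,"tz":7.6,"ax":0,"ay":-10.9,"az":0},{"claw":8.5,"tx":-3.4,"ty":28.1,"tz":7.6,"ax":0,"ay":-10.9,"az":0},{"claw":8.5,"tx":-3.4,"ty":28.1,"tz":7.6,"ax":0,"ay":-10.9,"az":0}])

```text
time: 16.53
eef_pos: [0.4686, 0.2735, -0.0291]
tcp_rot: [0.704, 0.065, -0.065, -0.704]
contact_force: [0.1, 1.0, -0.8]
opening: 0.998
```

```bash
python3 - <<'E'
from h import *
show(); st,p,d=grab("wrist","o_wrist")
E
```

```text
t 16.53 pos [ 0.4686  0.2735 -0.0291] yaw 10.53 q [ 0.341  0.295  2.027 -0.     0.82  -1.413] F [ 0.1  1.  -0.8] op 85.2
[[ 0.983  0.    -0.183]
 [ 0.183 -0.     0.983]
 [ 0.    -1.    -0.   ]]
```

View pics/o_wrist.png

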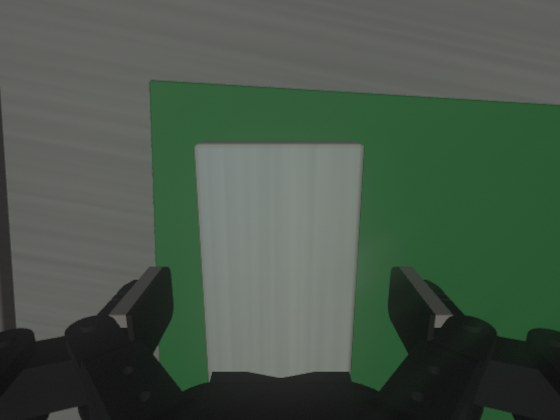

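Plate A is centred between the pads, with its edges at columns 200 and 360. Closing, then lifting a little.

Emit:
play_rows(grip_force=100, steps=[{"claw":4.5,"tx":0,"ty":0,"tz":0,"ax":0,"ay":0,"az":0},{"claw":4.5,"tx":0,"ty":0,"tz":0,"ax":0,"ay":0,"az":0},{"claw":4.5,"tx":0,"ty":0,"tz":0,"ax":0,"ay":0,"az":0},{"claw":4.5,"tx":0,"ty":0,"tz":0,"ax":0,"ay":0,"az":0},{"claw":4.5,"tx":0,"ty":0,"tz":0,"ax":0,"ay":0,"az":0},{"claw":4.5,"tx":0,"ty":0,"tz":0,"ax":0,"ay":0,"az":0},{"claw":4.5,"tx":0,"ty":0,"tz":0,"ax":0,"ay":0,"az":0}])

```text
time: 17.17
eef_pos: [0.4696, 0.2749, -0.0271]
tcp_rot: [-0.704, -0.067, 0.065, 0.704]
contact_force: [-1.5, -1.1, 6.9]
opening: 0.666
```

Emit:
play_rows(steps=[{"claw":4.5,"tx":0,"ty":-0.5,"tz":0,"ax":0,"ay":0,"az":0},{"claw":4.5,"tx":0,"ty":-1.5,"tz":0,"ax":0,"ay":0,"az":0},{"claw":4.5,"tx":0,"ty":-3,"tz":0,"ax":0,"ay":0,"az":0},{"claw":4.5,"tx":0,"ty":-5,"tz":0,"ax":0,"ay":0,"az":0},{"claw":4.5,"tx":0,"ty":-5,"tz":0,"ax":0,"ay":0,"az":0},{"claw":4.5,"tx":0,"ty":-5,"tz":0,"ax":0,"ay":0,"az":0}])

```text
time: 17.67
eef_pos: [0.4691, 0.2749, 0.022]
tcp_rot: [-0.704, -0.067, 0.064, 0.704]
contact_force: [-0.1, -0.0, -2.1]
opening: 0.665
```

```bash
python3 - <<'E'
from h import *
show(); st,p,d=grab("wrist","p_wrist"); P=cloud("wrist",d,st);M=R.from_quat(st["tcp_rot"]).as_matrix();Q=(P-st["eef_pos"])@M*1000
m=np.zeros((420,560),bool);m[150:260,215:340]=1;print(np.nanmedian(Q[m],0)); 
for v in range(100,180,6): print(v,Q[v,280].round(0), end=' ')
rel((.606,-.032,.03),base(-87))
rel((.606,-.032,-.0195),base(-87))
E
```

```text
t 17.67 pos [0.4691 0.2749 0.022 ] yaw 10.65 q [ 0.343  0.207  2.017  0.     0.914 -1.413] F [-0.1 -0.  -2.1] op 56.8
[[ 0.983  0.003 -0.185]
 [ 0.185  0.001  0.983]
 [ 0.003 -1.     0.001]]
[-33.9056 -50.9692  -1.236 ]
100 [-73.  19.  -0.] 106 [-70.  17.  -0.] 112 [-67.  18.  -0.] 118 [-64.  19.  -0.] 124 [-60.  19.  -0.] 130 [-57.  18.  -0.] 136 [-54.  19.  -0.] 142 [-57. -51.  -0.] 148 [-54. -51.  -0.] 154 [-52. -51.  -0.] 160 [-50. -51.  -0.] 166 [-48. -51.  -0.] 172 [nan nan nan] 178 [-44. -50.  -0.] t [  7.91  -0.93 -32.67] a [-0.  97.6  0. ] rows>= 13.6
t [  7.91   4.02 -32.67] a [-0.  97.6  0. ] rows>= 13.6
```

View pics/p_wrist.png

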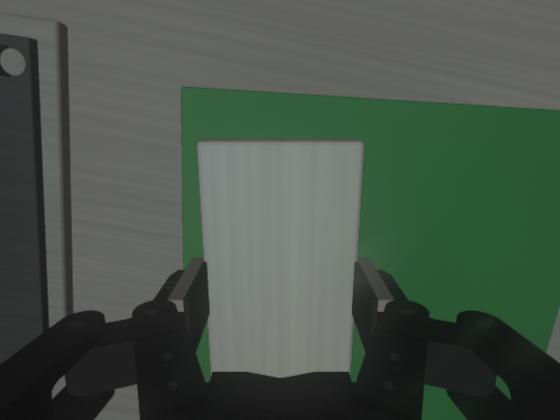

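Emit:
play_rows(steps=[{"claw":4.5,"tx":1,"ty":-1,"tz":-2.5,"ax":0,"ay":7,"az":0},{"claw":4.5,"tx":2,"ty":-1,"tz":-5,"ax":0,"ay":14,"az":0},{"claw":4.5,"tx":2.5,"ty":-1,"tz":-7.5,"ax":0,"ay":21,"az":0},{"claw":4.5,"tx":3,"ty":-1,"tz":-10,"ax":0,"ay":28,"az":0},{"claw":4.5,"tx":3.5,"ty":-1,"tz":-12.5,"ax":0,"ay":35,"az":0},{"claw":4.5,"tx":4,"ty":-1,"tz":-15,"ax":0,"ay":42,"az":0},{"claw":4.5,"tx":4.5,"ty":-1,"tz":-17.5,"ax":0,"ay":49,"az":0},{"claw":4.5,"tx":5,"ty":-1,"tz":-20,"ax":0,"ay":56,"az":0},{"claw":4.5,"tx":5.5,"ty":-1,"tz":-22.5,"ax":0,"ay":63,"az":0},{"claw":4.5,"tx":6,"ty":-1,"tz":-25,"ax":0,"ay":70,"az":0},{"claw":4.5,"tx":6.5,"ty":-1,"tz":-28,"ax":0,"ay":77,"az":0},{"claw":4.5,"tx":7,"ty":-1,"tz":-30,"ax":0,"ay":84,"az":0}])

```text
time: 18.72
eef_pos: [0.5914, -0.0095, 0.0287]
tcp_rot: [0.566, -0.425, 0.424, -0.565]
contact_force: [-0.7, 0.2, -2.5]
opening: 0.667
```

```bash
python3 - <<'E'
from h import *
show()
rel((.606,-.032,.03),base(-87))
rel((.606,-.032,-.0145),base(-87))
E
```

```text
t 18.72 pos [ 0.5914 -0.0095  0.0287] yaw -73.77 q [-0.187  0.295  1.893 -0.001  0.957 -0.47 ] F [-0.7  0.2 -2.5] op 57.0
[[ 0.28  -0.003  0.96 ]
 [-0.96  -0.     0.28 ]
 [-0.001 -1.    -0.003]]
t [ 2.56 -0.14  0.77] a [ 0.2 13.2 -0. ] rows>= 1.8
t [2.57 4.31 0.78] a [ 0.2 13.2 -0. ] rows>= 1.8
```

Emit:
play_rows(steps=[{"claw":4.5,"tx":1.3,"ty":0,"tz":0.4,"ax":0,"ay":7,"az":0},{"claw":4.5,"tx":2.6,"ty":0,"tz":0.8,"ax":0,"ay":13.2,"az":0},{"claw":4.5,"tx":2.6,"ty":1.5,"tz":0.8,"ax":0,"ay":13.2,"az":0},{"claw":4.5,"tx":2.6,"ty":3,"tz":0.8,"ax":0,"ay":13.2,"az":0},{"claw":4.5,"tx":2.6,"ty":3.8,"tz":0.8,"ax":0,"ay":13.2,"az":0},{"claw":4.5,"tx":2.6,"ty":4.2,"tz":0.8,"ax":0,"ay":13.2,"az":0},{"claw":4.5,"tx":2.6,"ty":4.3,"tz":0.8,"ax":0,"ay":13.2,"az":0},{"claw":4.5,"tx":2.6,"ty":4.3,"tz":0.8,"ax":0,"ay":13.2,"az":0}])

```text
time: 19.38
eef_pos: [0.607, -0.0298, -0.0129]
tcp_rot: [0.515, -0.485, 0.484, -0.515]
contact_force: [-0.8, -0.0, -1.6]
opening: 0.667
```

Emit:
play_rows(steps=[{"claw":8.5,"tx":0,"ty":0,"tz":0,"ax":0,"ay":0,"az":0},{"claw":8.5,"tx":0,"ty":0,"tz":0,"ax":0,"ay":0,"az":0},{"claw":8.5,"tx":0,"ty":0,"tz":0,"ax":0,"ay":0,"az":0},{"claw":8.5,"tx":0,"ty":0,"tz":0,"ax":0,"ay":0,"az":0},{"claw":8.5,"tx":0,"ty":-4,"tz":0,"ax":0,"ay":0,"az":0},{"claw":8.5,"tx":0,"ty":-8,"tz":0,"ax":0,"ay":0,"az":0},{"claw":8.5,"tx":0,"ty":-12,"tz":0,"ax":0,"ay":0,"az":0},{"claw":8.5,"tx":0,"ty":-16,"tz":0,"ax":0,"ay":0,"az":0},{"claw":8.5,"tx":0,"ty":-16,"tz":0,"ax":0,"ay":0,"az":0},{"claw":8.5,"tx":0,"ty":-16,"tz":0,"ax":0,"ay":0,"az":0}])

```text
time: 20.22
eef_pos: [0.6101, -0.0306, 0.1526]
tcp_rot: [-0.513, 0.482, -0.488, 0.516]
contact_force: [0.6, -0.2, -0.7]
opening: 0.992
```

```bash
python3 - <<'E'
from pl import *
st,p,d,P,H,S,V=look("q_wrist"); show()
comps((abs(P[...,2]-.036)<.006)&(S<80)&(V>80)&(np.arange(420)[:,None]<330),P,400,"plate",st,.036)
E
```

```text
t 20.27 pos [ 0.6081 -0.0302  0.1494] yaw -86.56 q [-0.216  0.179  1.786 -0.     1.172 -0.276] F [-1.   0.5 -0.4] op 84.8
[[ 0.06   0.003  0.998]
 [-0.998 -0.001  0.06 ]
 [ 0.001 -1.     0.003]]
plate [ 239  123   75  129 9144] [ 0.6074 -0.0277] 109.3 60.2 -86.61 ray [ 0.6074 -0.0273] 108.8 59.6 -86.56 z [0.0346 0.0358 0.037 ]
```

View pics/q_wrist.png

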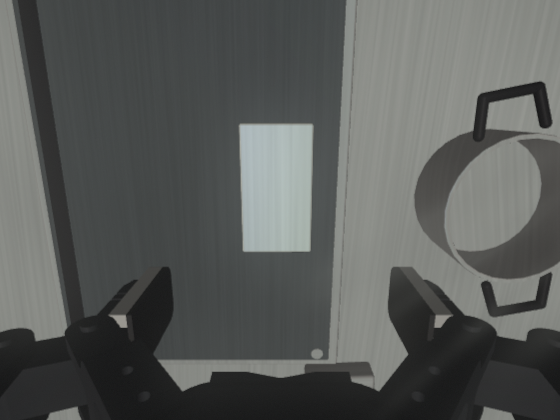

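Plate A lies flat on the griddle at (276,188), aligned with it. Next is a tilted regrasp at its +y end, so I can stand it up and then lay it over.

```bash
cat >> h.py <<'E'
def tgt(G,yaw,p,k):
    M=base(yaw,p);return np.array(G)+k*M[:,1],M
E
python3 - <<'E'
from h import *
a=np.radians(-86.6);long=-np.array([np.cos(a),np.sin(a)]) # +y dir
G=np.r_[np.array([.6074,-.0275])+.040*long,.030];print(G)
T,M=tgt(G,-86.6,-30,.043);print(T,M[:,1]); back=T-.07*M[:,1]
rel(back,M); rel(T,M,pose0=(back,M))
E
```

```text
[0.605  0.0124 0.03  ]
[ 0.6063 -0.009  -0.0072] [ 0.0297 -0.4991 -0.866 ]
t [-5.63  9.6  -0.09] a [ -0.2  -0.  -29.9] rows>= 4.2
t [-0.  7.  0.] a [0. 0. 0.] rows>= 1.7
```

Emit:
play_rows(steps=[{"claw":8.5,"tx":-3,"ty":2,"tz":0,"ax":0,"ay":0,"az":-7},{"claw":8.5,"tx":-5.6,"ty":4,"tz":-0.1,"ax":0,"ay":0,"az":-14},{"claw":8.5,"tx":-5.6,"ty":6,"tz":-0.1,"ax":0,"ay":0,"az":-21},{"claw":8.5,"tx":-5.6,"ty":8,"tz":-0.1,"ax":0,"ay":0,"az":-28},{"claw":8.5,"tx":-5.6,"ty":9.6,"tz":-0.1,"ax":0,"ay":0,"az":-30},{"claw":8.5,"tx":-5.6,"ty":9.6,"tz":-0.1,"ax":0,"ay":0,"az":-30},{"claw":8.5,"tx":-5.6,"ty":9.6,"tz":-0.1,"ax":0,"ay":0,"az":-30}])

```text
time: 20.85
eef_pos: [0.6005, 0.0261, 0.0484]
tcp_rot: [0.625, -0.336, 0.599, -0.371]
contact_force: [-0.6, -0.6, 1.2]
opening: 0.998
```

```bash
python3 - <<'E'
from h import *
show(); st,p,d=grab("wrist","r_wrist"); grab("side","r_side")
a=np.radians(-86.6);long=-np.array([np.cos(a),np.sin(a)])
G=np.r_[np.array([.6074,-.0275])+.040*long,.030]
T,M=tgt(G,-86.6,-30,.043);rel(T,M)
E
```

```text
t 20.85 pos [0.6005 0.0261 0.0484] yaw -86.26 q [ 0.114  0.37   1.836 -0.608  1.062  0.388] F [-0.6 -0.6  1.2] op 85.3
[[ 0.057  0.025  0.998]
 [-0.864 -0.499  0.061]
 [ 0.5   -0.866 -0.007]]
t [-0.01  6.87  0.06] a [-0. -0. -0.] rows>= 1.6
```

View pics/r_wrist.png

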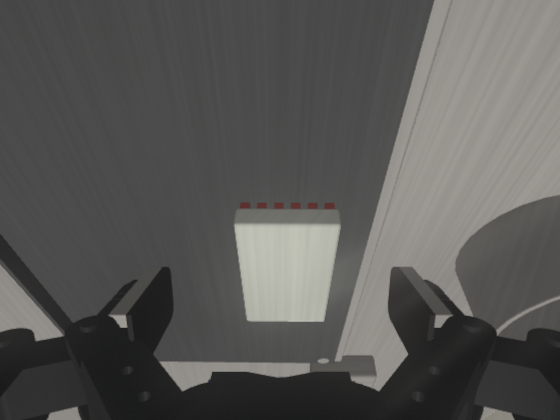

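View pics/r_side.png

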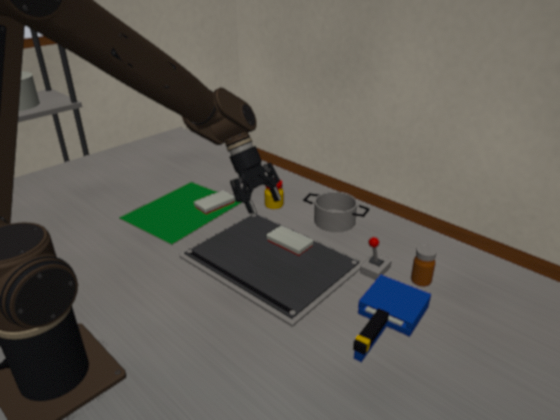

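Emit:
play_rows(steps=[{"claw":8.5,"tx":0,"ty":2,"tz":0.1,"ax":0,"ay":0,"az":0},{"claw":8.5,"tx":0,"ty":4,"tz":0.1,"ax":0,"ay":0,"az":0},{"claw":8.5,"tx":0,"ty":5.5,"tz":0.1,"ax":0,"ay":0,"az":0},{"claw":8.5,"tx":0,"ty":6.5,"tz":0.1,"ax":0,"ay":0,"az":0},{"claw":8.5,"tx":0,"ty":6.9,"tz":0.1,"ax":0,"ay":0,"az":0},{"claw":8.5,"tx":0,"ty":6.9,"tz":0.1,"ax":0,"ay":0,"az":0},{"claw":8.5,"tx":0,"ty":6.9,"tz":0.1,"ax":0,"ay":0,"az":0}])

```text
time: 21.53
eef_pos: [0.6066, -0.0089, -0.0074]
tcp_rot: [0.622, -0.335, 0.602, -0.372]
contact_force: [0.3, -0.1, 0.3]
opening: 0.997
```

```bash
python3 - <<'E'
from h import *
show(); st,p,d=grab("wrist","s_wrist"); st,p,d=grab("scene");cv2.imwrite("pics/s_scene.png",cv2.resize(p[100:300,180:400],None,fx=3.5,fy=3))
E
```

```text
t 21.53 pos [ 0.6066 -0.0089 -0.0074] yaw -86.63 q [ 0.056  0.449  1.854 -0.661  0.951  0.42 ] F [ 0.3 -0.1  0.3] op 85.2
[[ 0.051  0.031  0.998]
 [-0.865 -0.499  0.059]
 [ 0.5   -0.866  0.001]]
```

View pics/s_wrist.png

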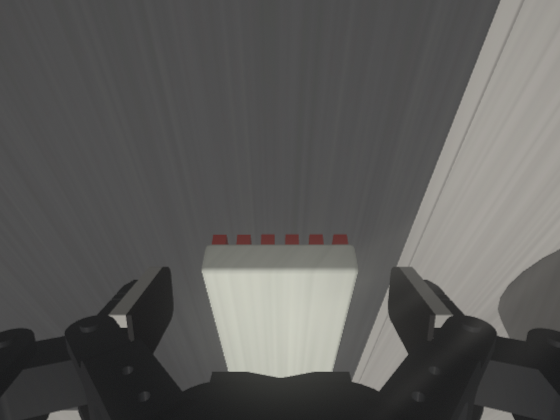

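View pics/s_scene.png

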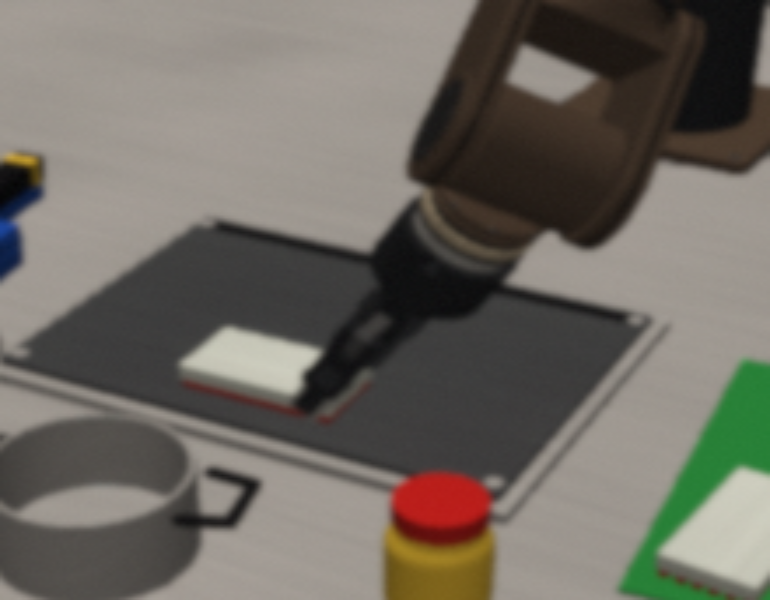

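Emit:
play_rows(grip_force=115, steps=[{"claw":4.5,"tx":0,"ty":0,"tz":0,"ax":0,"ay":0,"az":0},{"claw":4.5,"tx":0,"ty":0,"tz":0,"ax":0,"ay":0,"az":0},{"claw":4.5,"tx":0,"ty":0,"tz":0,"ax":0,"ay":0,"az":0},{"claw":4.5,"tx":0,"ty":0,"tz":0,"ax":0,"ay":0,"az":0},{"claw":4.5,"tx":0,"ty":0,"tz":0,"ax":0,"ay":0,"az":0},{"claw":4.5,"tx":0,"ty":0,"tz":0,"ax":0,"ay":0,"az":0},{"claw":4.5,"tx":0,"ty":0,"tz":0,"ax":0,"ay":0,"az":0}])

```text
time: 22.22
eef_pos: [0.6071, -0.0079, -0.0065]
tcp_rot: [0.622, -0.335, 0.602, -0.372]
contact_force: [-0.9, 3.3, 5.4]
opening: 0.657
```

```bash
python3 - <<'E'
from h import *
show(); st=ctrl.get_state(); M0=R.from_quat(st["tcp_rot"]).as_matrix(); p0=st["eef_pos"]
# waypoints: up 30mm ; then up with rotation so G (tool y -.043) moves to z .17 ; p 60
G=p0-.043*M0[:,1];print("G",G)
for dz,p in [(.03,-30),(.08,-10),(.12,20),(.16,45),(.16,60)]:
    T,M=tgt(G+[0,0,dz],-86.6,p,.043); rel(T,M)
E
```

```text
t 22.22 pos [ 0.6071 -0.0079 -0.0065] yaw -86.62 q [ 0.058  0.448  1.853 -0.661  0.952  0.421] F [-0.9  3.3  5.4] op 56.1
[[ 0.051  0.032  0.998]
 [-0.864 -0.499  0.06 ]
 [ 0.5   -0.866  0.002]]
G [0.6057 0.0136 0.0308]
t [ 1.5 -2.6 -0. ] a [-0.1 -0.   0. ] rows>= 0.7
t [ 2.53 -7.19  0.01] a [-0.1  0.  20. ] rows>= 2.8
t [  2.71 -11.93   0.02] a [-0.1  0.  50. ] rows>= 7.0
t [  3.85 -17.04   0.03] a [-0.1  0.1 75. ] rows>= 10.5
t [  3.7  -18.16   0.03] a [-0.1  0.1 90. ] rows>= 12.6
```

Emit:
play_rows(steps=[{"claw":4.5,"tx":0.7,"ty":-1.2,"tz":0,"ax":0,"ay":0,"az":0},{"claw":4.5,"tx":1.5,"ty":-2.6,"tz":0,"ax":0,"ay":0,"az":0},{"claw":4.5,"tx":2,"ty":-4.5,"tz":0,"ax":0,"ay":0,"az":6},{"claw":4.5,"tx":2.3,"ty":-6,"tz":0,"ax":0,"ay":0,"az":12},{"claw":4.5,"tx":2.5,"ty":-7.2,"tz":0,"ax":0,"ay":0,"az":18},{"claw":4.5,"tx":2.6,"ty":-8.5,"tz":0,"ax":0,"ay":0,"az":24},{"claw":4.5,"tx":2.6,"ty":-9.5,"tz":0,"ax":0,"ay":0,"az":30},{"claw":4.5,"tx":2.7,"ty":-10.5,"tz":0,"ax":0,"ay":0,"az":36},{"claw":4.5,"tx":2.7,"ty":-11.2,"tz":0,"ax":0,"ay":0,"az":43},{"claw":4.5,"tx":2.7,"ty":-11.9,"tz":0,"ax":0,"ay":0,"az":50},{"claw":4.5,"tx":2.7,"ty":-11.9,"tz":0,"ax":0,"ay":0,"az":50}])

```text
time: 23.13
eef_pos: [0.6041, 0.0241, 0.1087]
tcp_rot: [-0.421, 0.568, -0.389, 0.591]
contact_force: [0.3, -0.8, -2.7]
opening: 0.656
```

```bash
python3 - <<'E'
from h import *
show(); grab("wrist","t_wrist"); st=ctrl.get_state(); M0=R.from_quat(st["tcp_rot"]).as_matrix(); p0=st["eef_pos"]
G=p0-.043*M0[:,1];print("G",G)
for dz,p in [(.03,45),(.03,60)]:
    T,M=tgt(G+[0,0,dz],-86.6,p,.043); rel(T,M)
E
```

```text
t 23.13 pos [0.6041 0.0241 0.1087] yaw -86.76 q [-0.286  0.255  1.811  0.352  1.218 -0.489] F [ 0.3 -0.8 -2.7] op 56.0
[[ 0.053 -0.019  0.998]
 [-0.938  0.343  0.056]
 [-0.343 -0.939  0.001]]
G [0.6045 0.0105 0.1485]
t [-2.85 -3.23 -0.01] a [-0.  -0.1 25.1] rows>= 3.5
t [-3.79 -3.83 -0.01] a [-0.  -0.1 40.1] rows>= 5.6
```

View pics/t_wrist.png

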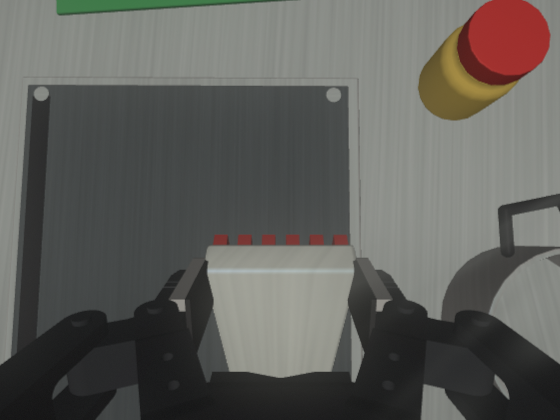

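Emit:
play_rows(steps=[{"claw":4.5,"tx":-0.8,"ty":-1.2,"tz":0,"ax":0,"ay":0,"az":6},{"claw":4.5,"tx":-1.6,"ty":-2.2,"tz":0,"ax":0,"ay":0,"az":12},{"claw":4.5,"tx":-2.4,"ty":-3,"tz":0,"ax":0,"ay":0,"az":19},{"claw":4.5,"tx":-2.9,"ty":-3.4,"tz":0,"ax":0,"ay":0,"az":26},{"claw":4.5,"tx":-3.3,"ty":-3.6,"tz":0,"ax":0,"ay":0,"az":33},{"claw":4.5,"tx":-3.8,"ty":-3.8,"tz":0,"ax":0,"ay":0,"az":40},{"claw":4.5,"tx":-3.8,"ty":-3.8,"tz":0,"ax":0,"ay":0,"az":40},{"claw":4.5,"tx":-3.8,"ty":-3.8,"tz":0,"ax":0,"ay":0,"az":40}])

```text
time: 23.85
eef_pos: [0.6013, 0.0507, 0.1547]
tcp_rot: [-0.205, 0.679, -0.163, 0.686]
contact_force: [0.0, 0.1, -2.2]
opening: 0.656
```

```bash
python3 - <<'E'
from h import *
show(); st,p,d=grab("wrist","u_wrist"); P=cloud("wrist",d,st);M=R.from_quat(st["tcp_rot"]).as_matrix();Q=(P-st["eef_pos"])@M*1000
def fit(b):
    u0,v0,u1,v1=b; q=Q[v0:v1,u0:u1].reshape(-1,3);q=q[~np.isnan(q).any(1)];c=q.mean(0);n=np.linalg.svd(q-c)[2][2];r=(q-c)@n;return c,n*np.sign(-n[1]),r.std()
for b in [(240,285,330,360),(235,252,330,266)]:
    c,n,s=fit(b);print(b,c,n,s,"world n",M@n,"world c",st["eef_pos"]+M@c/1000)
for v in range(240,300,4): print(v,Q[v,280].round(1))
s,p,d=grab("side");cv2.imwrite("pics/u_side.png",cv2.resize(p[100:320,170:420],None,fx=3.1,fy=2.7))
E
```

```text
t 23.85 pos [0.6013 0.0507 0.1547] yaw -87.02 q [-0.466  0.425  1.756  0.845  1.641 -0.776] F [ 0.   0.1 -2.2] op 56.0
[[ 0.026 -0.055  0.998]
 [-0.502  0.863  0.061]
 [-0.864 -0.503 -0.005]]
(240, 285, 330, 360) [ 27.1386 -33.6275   1.8964] [ 0.5    -0.866  -0.0003] 0.31381875681292076 world n [ 0.0607 -0.9982  0.0031] world c [0.6058 0.0082 0.1481]
(235, 252, 330, 266) [-11.394  -48.8094   0.6731] [-0.8893 -0.4572  0.0007] 0.4844432857745892 world n [0.0028 0.0521 0.9986] world c [0.6044 0.0144 0.189 ]
240 [ 67.3 191.3  -0.2]
244 [ 70.  186.2  -0.2]
248 [-14.  -44.2  -0.1]
252 [-12.9 -45.7  -0.1]
256 [-11.7 -47.   -0.1]
260 [-10.9 -49.2  -0.1]
264 [-10.1 -51.2  -0.1]
268 [ -9.  -52.3  -0.1]
272 [ -7.6 -53.1  -0.1]
276 [ -5.1 -51.3  -0.1]
280 [ -3.9 -52.3  -0.1]
284 [ -0.7 -49.2  -0.1]
288 [  1.7 -48.   -0.1]
292 [  4.  -46.9  -0.1]
296 [  6.4 -45.8  -0.1]
```

View pics/u_wrist.png

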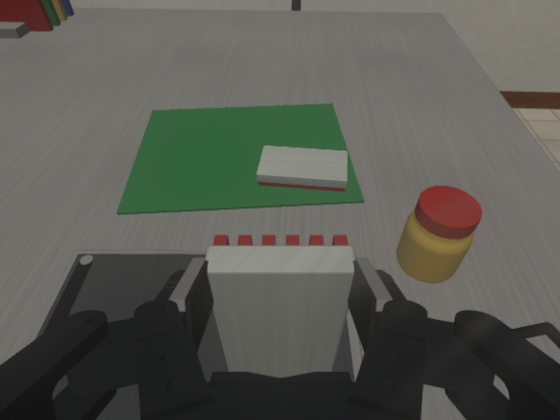

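View pics/u_side.png

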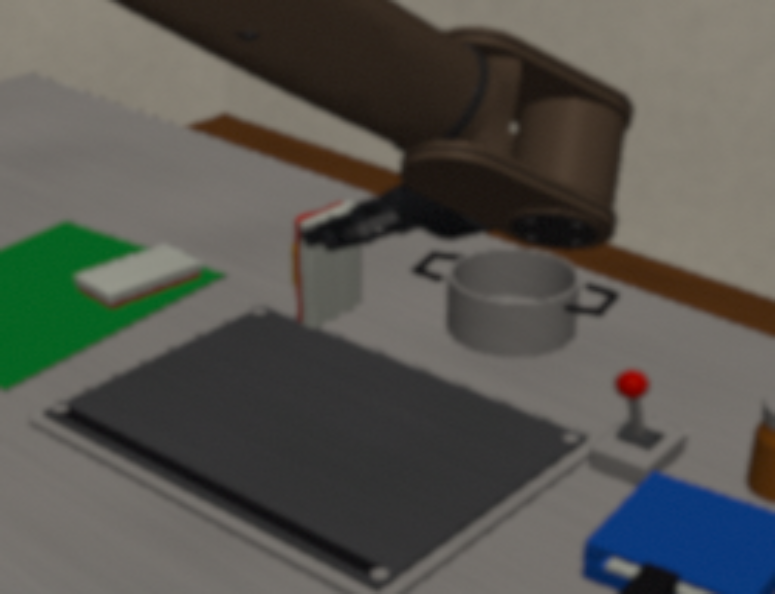

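Plate A hangs exactly vertical in the grip, its smooth-face normal 0.2° off horizontal. Lowering it onto its end.

```bash
python3 - <<'E'
from h import *
st=ctrl.get_state(); M=R.from_quat(st["tcp_rot"]).as_matrix()
for dz in (.04,.058,.062,.065,.067): print(dz,(M.T@[0,0,-dz]*100).round(2))
E
```

```text
0.04 [ 3.46  2.01 -0.  ]
0.058 [ 5.01  2.92 -0.  ]
0.062 [ 5.36  3.12 -0.  ]
0.065 [ 5.62  3.27 -0.  ]
0.067 [ 5.79  3.37 -0.  ]
```

Emit:
play_rows(steps=[{"claw":4.5,"tx":1.5,"ty":0.87,"tz":0,"ax":0,"ay":0,"az":0},{"claw":4.5,"tx":3.46,"ty":2.01,"tz":0,"ax":0,"ay":0,"az":0},{"claw":4.5,"tx":4.6,"ty":2.67,"tz":0,"ax":0,"ay":0,"az":0},{"claw":4.5,"tx":5.01,"ty":2.92,"tz":0,"ax":0,"ay":0,"az":0},{"claw":4.5,"tx":5.2,"ty":3.02,"tz":0,"ax":0,"ay":0,"az":0},{"claw":4.5,"tx":5.36,"ty":3.12,"tz":0,"ax":0,"ay":0,"az":0},{"claw":4.5,"tx":5.36,"ty":3.12,"tz":0,"ax":0,"ay":0,"az":0},{"claw":4.5,"tx":5.36,"ty":3.12,"tz":0,"ax":0,"ay":0,"az":0}])

```text
time: 24.62
eef_pos: [0.6031, 0.0501, 0.096]
tcp_rot: [-0.203, 0.677, -0.163, 0.689]
contact_force: [0.0, 1.1, -2.8]
opening: 0.657
```

```bash
python3 - <<'E'
from h import *
show(); s,p,d=grab("side");cv2.imwrite("pics/v_side.png",cv2.resize(p[120:300,200:400],None,fx=3.8,fy=3.2))
E
```

```text
t 24.62 pos [0.6031 0.0501 0.096 ] yaw -86.42 q [-0.467  0.514  1.761  0.846  1.578 -0.853] F [ 0.   1.1 -2.8] op 56.1
[[ 0.031 -0.051  0.998]
 [-0.5    0.864  0.06 ]
 [-0.866 -0.501  0.002]]
```

View pics/v_side.png

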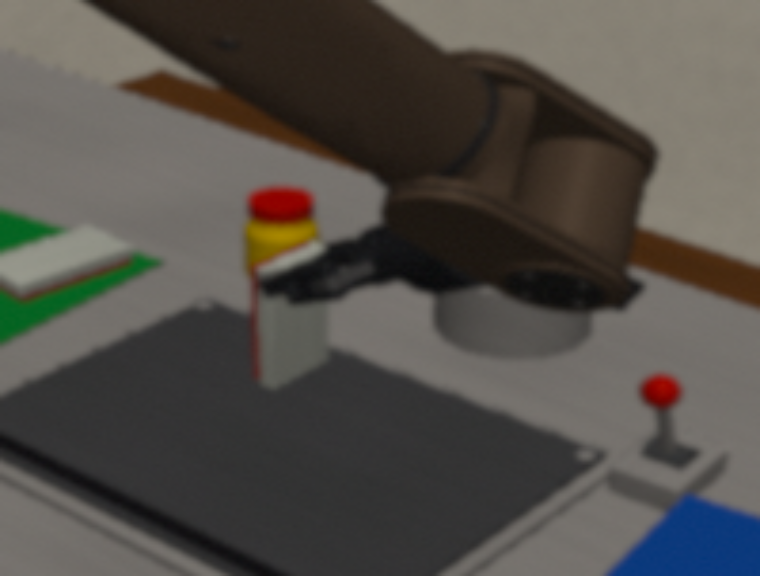

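Emit:
play_rows(steps=[{"claw":4.5,"tx":0.17,"ty":0.1,"tz":0,"ax":0,"ay":0,"az":0},{"claw":4.5,"tx":0.26,"ty":0.15,"tz":0,"ax":0,"ay":0,"az":0},{"claw":4.5,"tx":0.26,"ty":0.15,"tz":0,"ax":0,"ay":0,"az":0},{"claw":4.5,"tx":0.26,"ty":0.15,"tz":0,"ax":0,"ay":0,"az":0}])

```text
time: 25.0
eef_pos: [0.6025, 0.0503, 0.0921]
tcp_rot: [-0.203, 0.677, -0.162, 0.688]
contact_force: [0.0, -0.2, -2.6]
opening: 0.654
```

Emit:
play_rows(steps=[{"claw":4.5,"tx":0.09,"ty":0.05,"tz":0,"ax":0,"ay":0,"az":0},{"claw":4.5,"tx":0.09,"ty":0.05,"tz":0,"ax":0,"ay":0,"az":0},{"claw":4.5,"tx":0.09,"ty":0.05,"tz":0,"ax":0,"ay":0,"az":0}])

```text
time: 25.25
eef_pos: [0.6026, 0.0503, 0.0916]
tcp_rot: [-0.203, 0.677, -0.162, 0.688]
contact_force: [-1.4, -0.9, -0.2]
opening: 0.657
```

Weight is now on the griddle (Fz went from -2.6 to -0.2 N). Opening gently and backing off along the tool axis.

Emit:
play_rows(steps=[{"claw":6.4,"tx":0,"ty":0,"tz":0,"ax":0,"ay":0,"az":0},{"claw":6.8,"tx":0,"ty":0,"tz":0,"ax":0,"ay":0,"az":0},{"claw":7.4,"tx":0,"ty":0,"tz":0,"ax":0,"ay":0,"az":0},{"claw":8.2,"tx":0,"ty":0,"tz":0,"ax":0,"ay":0,"az":0},{"claw":8.5,"tx":0,"ty":0,"tz":0,"ax":0,"ay":0,"az":0},{"claw":8.5,"tx":0,"ty":-1,"tz":0,"ax":0,"ay":0,"az":0},{"claw":8.5,"tx":0,"ty":-2.5,"tz":0,"ax":0,"ay":0,"az":0},{"claw":8.5,"tx":0,"ty":-5,"tz":0,"ax":0,"ay":0,"az":0},{"claw":8.5,"tx":0,"ty":-8,"tz":0,"ax":0,"ay":0,"az":0},{"claw":8.5,"tx":0,"ty":-10,"tz":0,"ax":0,"ay":0,"az":0},{"claw":8.5,"tx":0,"ty":-10,"tz":0,"ax":0,"ay":0,"az":0},{"claw":8.5,"tx":0,"ty":-10,"tz":0,"ax":0,"ay":0,"az":0}])

```text
time: 26.25
eef_pos: [0.6086, -0.0384, 0.1424]
tcp_rot: [-0.203, 0.676, -0.164, 0.689]
contact_force: [-0.7, 1.0, 1.0]
opening: 0.996
```

```bash
python3 - <<'E'
from h import *
show(); st,p,d=grab("wrist","w_wrist"); P=cloud("wrist",d,st)
for b in [(235,280,325,360),]:
    q=P[b[1]:b[3],b[0]:b[2]].reshape(-1,3);q=q[~np.isnan(q).any(1)];print(q.mean(0))
m=(P[...,2]>.06)&(P[...,2]<.14)&(abs(P[...,1])<.06)&(P[...,0]<.66)&(P[...,0]>.55)
hs=cv2.cvtColor(p,cv2.COLOR_BGR2HSV)
t=m&(P[...,2]>.1245);print("top",t.sum(),rect(P[t][:,:2]) if t.sum()>10 else None, np.median(P[t],0))
f=m&(P[...,2]<.118);q=P[f];c=q.mean(0);n=np.linalg.svd(q-c,full_matrices=False)[2][2];print("front",c,n,f.sum())
E
```

```text
t 26.25 pos [ 0.6086 -0.0384  0.1424] yaw -86.44 q [-0.579  0.512  1.659  0.78   1.712 -0.838] F [-0.7  1.   1. ] op 85.0
[[ 0.031 -0.048  0.998]
 [-0.501  0.864  0.058]
 [-0.865 -0.502  0.003]]
[ 0.607  -0.0155  0.0181]
top 1341 (array([0.6047, 0.0147]), 59.18242263793945, 20.055450439453125, 3.554377555847168) [0.6049 0.0115 0.1257]
front [0.6054 0.0059 0.0913] [-0.0599  0.9982  0.004 ] 4295
```

View pics/w_wrist.png

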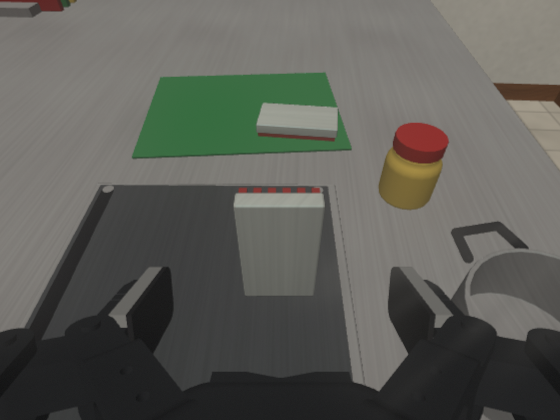

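Plate A stands on its end: top at (278,200), upright and square. Swinging over to the +y side to grip its top end from there.

```bash
python3 - <<'E'
from h import *
yaw=-86.5
for G,p in [((.61,-.10,.27),60),((.605,-.03,.30),30),((.605,.03,.30),0),((.605,.07,.28),-30),((.605,.10,.22),-60)]:
    T,M=tgt(G,yaw,p,.043); print(T); rel(T,M)
E
```

```text
[ 0.6077 -0.0628  0.2485]
t [-7.99 -7.59 -0.16] a [-0.1 -0.   0. ] rows>= 2.6
[ 0.6037 -0.0085  0.2628]
t [-11.95  -3.59  -0.24] a [ -0.1  -0.1 -30. ] rows>= 4.2
[0.605 0.03  0.257]
t [-13.37   0.03   0.12] a [ -0.1  -0.1 -60. ] rows>= 8.4
[0.6063 0.0485 0.2428]
t [-13.06   2.33   0.36] a [ -0.1  -0.1 -90. ] rows>= 12.6
[0.6073 0.0628 0.1985]
t [-9.94  5.78  0.54] a [  -0.    -0.2 -120. ] rows>= 16.8
```

Emit:
play_rows(steps=[{"claw":8.5,"tx":-3,"ty":-2.8,"tz":0,"ax":0,"ay":0,"az":0},{"claw":8.5,"tx":-6,"ty":-5.6,"tz":0,"ax":0,"ay":0,"az":0},{"claw":8.5,"tx":-8,"ty":-7.6,"tz":-0.2,"ax":0,"ay":0,"az":0},{"claw":8.5,"tx":-9,"ty":-6.6,"tz":-0.2,"ax":0,"ay":0,"az":-7},{"claw":8.5,"tx":-10,"ty":-5.6,"tz":-0.2,"ax":0,"ay":0,"az":-14},{"claw":8.5,"tx":-11,"ty":-4.6,"tz":-0.2,"ax":0,"ay":0,"az":-21},{"claw":8.5,"tx":-12,"ty":-3.6,"tz":-0.2,"ax":0,"ay":0,"az":-28},{"claw":8.5,"tx":-12.4,"ty":-2.6,"tz":-0.1,"ax":0,"ay":0,"az":-35},{"claw":8.5,"tx":-12.8,"ty":-1.8,"tz":0,"ax":0,"ay":0,"az":-42},{"claw":8.5,"tx":-13.1,"ty":-1,"tz":0,"ax":0,"ay":0,"az":-49},{"claw":8.5,"tx":-13.3,"ty":-0.4,"tz":0.1,"ax":0,"ay":0,"az":-56},{"claw":8.5,"tx":-13.4,"ty":0,"tz":0.1,"ax":0,"ay":0,"az":-60}])

```text
time: 27.3
eef_pos: [0.604, 0.0339, 0.2576]
tcp_rot: [0.516, -0.482, 0.485, -0.515]
contact_force: [0.6, -0.6, 0.0]
opening: 0.996
```

```bash
python3 - <<'E'
from h import *
show(); yaw=-86.5
for G,p in [((.605,.06,.28),-25),((.605,.11,.24),-60)]:
    T,M=tgt(G,yaw,p,.043); print(T); rel(T,M)
G=(.6045,.0195,.111);T,M=tgt(G,yaw,-60,.043); B=T-.09*M[:,1]; rel(B,M); print(T,B)
E
```

```text
t 27.3 pos [0.604  0.0339 0.2576] yaw -86.33 q [-0.11   0.09   1.685 -0.004  1.364 -0.173] F [ 0.6 -0.6  0. ] op 85.0
[[ 0.064  0.001  0.998]
 [-0.998 -0.004  0.064]
 [ 0.004 -1.     0.001]]
[0.6061 0.0419 0.241 ]
t [-0.78  1.65  0.26] a [ -0.1   0.1 -24.8] rows>= 3.5
[0.6073 0.0728 0.2185]
t [-3.88  3.89  0.57] a [ -0.1   0.1 -59.8] rows>= 8.3
t [-2.68 12.3  -0.04] a [ -0.1   0.1 -59.8] rows>= 8.3
[ 0.6068 -0.0177  0.0895] [0.602  0.0601 0.1345]
```

Emit:
play_rows(steps=[{"claw":8.5,"tx":-0.3,"ty":0.5,"tz":0.1,"ax":0,"ay":0,"az":-7},{"claw":8.5,"tx":-0.5,"ty":1,"tz":0.2,"ax":0,"ay":0,"az":-14},{"claw":8.5,"tx":-0.8,"ty":1.5,"tz":0.2,"ax":0,"ay":0,"az":-21},{"claw":8.5,"tx":-1.4,"ty":2,"tz":0.3,"ax":0,"ay":0,"az":-28},{"claw":8.5,"tx":-2,"ty":2.5,"tz":0.4,"ax":0,"ay":0,"az":-35},{"claw":8.5,"tx":-2.6,"ty":3,"tz":0.4,"ax":0,"ay":0,"az":-42},{"claw":8.5,"tx":-3.2,"ty":3.5,"tz":0.4,"ax":0,"ay":0,"az":-49},{"claw":8.5,"tx":-3.6,"ty":4.5,"tz":0.4,"ax":0,"ay":0,"az":-56},{"claw":8.5,"tx":-3.4,"ty":7,"tz":0.2,"ax":0,"ay":0,"az":-59.8},{"claw":8.5,"tx":-3,"ty":10,"tz":0.1,"ax":0,"ay":0,"az":-59.8},{"claw":8.5,"tx":-2.7,"ty":12.3,"tz":0,"ax":0,"ay":0,"az":-59.8},{"claw":8.5,"tx":-2.7,"ty":12.3,"tz":0,"ax":0,"ay":0,"az":-59.8}])

```text
time: 28.3
eef_pos: [0.5982, 0.0574, 0.1264]
tcp_rot: [0.693, -0.164, 0.672, -0.203]
contact_force: [-0.7, 0.3, -0.4]
opening: 0.997
```

```bash
python3 - <<'E'
from h import *
show(); st,p,d=grab("wrist","x_wrist");P=cloud("wrist",d,st)
m=(P[...,2]>.05)&(P[...,2]<.122)&(abs(P[...,1]-.02)<.03)&(P[...,0]<.66)&(P[...,0]>.55)
print("face",rect(P[m][:,[0,2]]),np.median(P[m],0),m.sum())
t=(P[...,2]>.122)&(P[...,2]<.132)&(abs(P[...,1]-.02)<.03)&(P[...,0]<.66)&(P[...,0]>.55);print("top",t.sum(),rect(P[t][:,:2]))
yaw=-86.5;G=(.6045,.0195,.111);T,M=tgt(G,yaw,-60,.043);rel(T,M)
E
```

```text
t 28.3 pos [0.5982 0.0574 0.1264] yaw -85.12 q [ 0.328  0.488  1.729 -0.994  1.457  0.67 ] F [-0.7  0.3 -0.4] op 85.2
[[ 0.043  0.045  0.998]
 [-0.5   -0.864  0.061]
 [ 0.865 -0.501 -0.014]]
face (array([0.6044, 0.086 ]), 71.99034881591797, 60.16653823852539, 89.99299621582031) [0.6042 0.0247 0.088 ] 9614
top 889 (array([0.6042, 0.0177]), 59.049381256103516, 20.71725845336914, 5.318456649780273)
t [0.27 8.56 0.25] a [ 0.3  0.4 -0.1] rows>= 2.1
```

View pics/x_wrist.png

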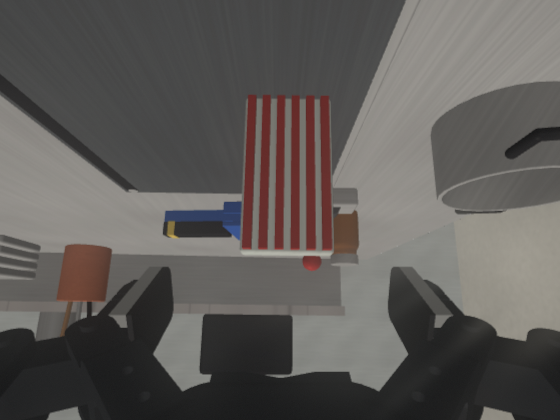

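Emit:
play_rows(steps=[{"claw":8.5,"tx":0,"ty":0,"tz":0,"ax":0,"ay":0,"az":0},{"claw":8.5,"tx":0,"ty":0,"tz":0,"ax":0,"ay":0,"az":0},{"claw":8.5,"tx":0,"ty":0,"tz":0,"ax":0,"ay":0,"az":0}])

```text
time: 28.6
eef_pos: [0.6043, 0.0582, 0.1368]
tcp_rot: [0.686, -0.164, 0.678, -0.205]
contact_force: [-0.4, -0.1, -0.4]
opening: 0.999
```

```bash
python3 - <<'E'
from h import *
show(); 
yaw=-86.5;G=(.6045,.0192,.111);T,M=tgt(G,yaw,-60,.043);rel(T,M)
E
```

```text
t 28.6 pos [0.6043 0.0582 0.1368] yaw -87.0 q [ 0.327  0.478  1.718 -0.996  1.458  0.669] F [-0.4 -0.1 -0.4] op 85.3
[[ 0.026  0.054  0.998]
 [-0.503 -0.862  0.06 ]
 [ 0.864 -0.504  0.004]]
t [-0.24  8.96 -0.23] a [-0.1 -0.3 -0.3] rows>= 2.2
```

Emit:
play_rows(steps=[{"claw":8.5,"tx":0,"ty":2.5,"tz":0,"ax":0,"ay":0,"az":0},{"claw":8.5,"tx":0,"ty":5,"tz":0,"ax":0,"ay":0,"az":0},{"claw":8.5,"tx":-0.1,"ty":7,"tz":0,"ax":0,"ay":0,"az":0},{"claw":8.5,"tx":-0.1,"ty":8.2,"tz":0,"ax":0,"ay":0,"az":0},{"claw":8.5,"tx":-0.1,"ty":8.9,"tz":0,"ax":0,"ay":0,"az":0},{"claw":8.5,"tx":-0.1,"ty":8.9,"tz":0,"ax":0,"ay":0,"az":0},{"claw":8.5,"tx":-0.1,"ty":8.9,"tz":0,"ax":0,"ay":0,"az":0},{"claw":8.5,"tx":-0.1,"ty":8.9,"tz":0,"ax":0,"ay":0,"az":0}])

```text
time: 29.27
eef_pos: [0.6085, -0.0178, 0.0896]
tcp_rot: [0.687, -0.163, 0.677, -0.205]
contact_force: [-0.9, 0.1, 0.5]
opening: 0.99
```

```bash
python3 - <<'E'
from h import *
show(); st,p,d=grab("wrist","y_wrist");P=cloud("wrist",d,st);M=R.from_quat(st["tcp_rot"]).as_matrix();Q=(P-st["eef_pos"])@M*1000
for v in range(100,300,12): print(v,Q[v,280].round(1),P[v,280])
E
```

```text
t 29.27 pos [ 0.6085 -0.0178  0.0896] yaw -86.72 q [ 0.211  0.501  1.793 -1.075  1.331  0.706] F [-0.9  0.1  0.5] op 84.5
[[ 0.029  0.053  0.998]
 [-0.502 -0.863  0.061]
 [ 0.864 -0.503  0.002]]
100 [-72.2  -2.5  -0.4] [0.6059 0.0207 0.0285]
112 [-66.8  -5.5  -0.4] [0.6059 0.0205 0.0347]
124 [-61.4  -7.5  -0.4] [0.6059 0.0196 0.0404]
136 [-56.2 -11.8  -0.3] [0.6059 0.0206 0.047 ]
148 [-51.1 -14.4  -0.3] [0.6059 0.0203 0.0527]
160 [-46.1 -17.4  -0.3] [0.6059 0.0204 0.0586]
172 [-40.8 -18.6  -0.3] [0.606  0.0188 0.0637]
184 [-36.3 -23.6  -0.3] [0.6058 0.0208 0.0701]
196 [-31.4 -25.4  -0.3] [0.6059 0.0199 0.0753]
208 [-26.4 -27.3  -0.3] [0.6059 0.019  0.0805]
220 [-22.  -30.6  -0.3] [0.6059 0.0197 0.0861]
232 [-17.6 -33.6  -0.3] [0.6058 0.02   0.0914]
244 [-13.6 -37.6  -0.3] [0.6058 0.0214 0.0968]
256 [ -8.7 -38.8  -0.3] [0.6058 0.02   0.1016]
268 [ -4.3 -41.   -0.3] [0.6058 0.0198 0.1066]
280 [ -0.1 -43.6  -0.3] [0.6058 0.0199 0.1115]
292 [  4.1 -45.9  -0.3] [0.6058 0.0198 0.1163]
```

View pics/y_wrist.png

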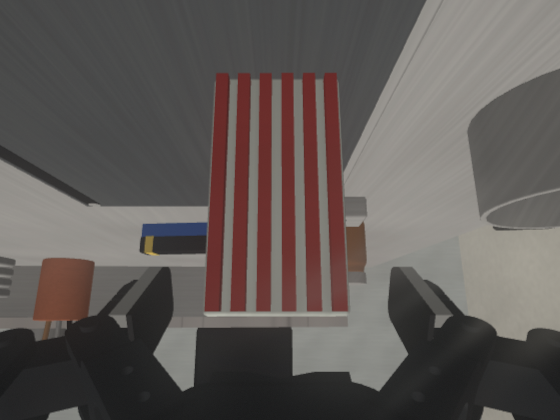

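Emit:
play_rows(grip_force=115, steps=[{"claw":4.5,"tx":0,"ty":0,"tz":0,"ax":0,"ay":0,"az":0},{"claw":4.5,"tx":0,"ty":0,"tz":0,"ax":0,"ay":0,"az":0},{"claw":4.5,"tx":0,"ty":0,"tz":0,"ax":0,"ay":0,"az":0},{"claw":4.5,"tx":0,"ty":0,"tz":0,"ax":0,"ay":0,"az":0},{"claw":4.5,"tx":0,"ty":0,"tz":0,"ax":0,"ay":0,"az":0},{"claw":4.5,"tx":0,"ty":0,"tz":0,"ax":0,"ay":0,"az":0},{"claw":4.5,"tx":0,"ty":0,"tz":0,"ax":0,"ay":0,"az":0}])

```text
time: 29.9
eef_pos: [0.608, -0.0185, 0.0896]
tcp_rot: [0.688, -0.163, 0.677, -0.204]
contact_force: [-1.7, 1.4, 5.7]
opening: 0.659
```

```bash
python3 - <<'E'
from h import *
show(); st,p,d=grab("wrist","z_wrist");P=cloud("wrist",d,st);M=R.from_quat(st["tcp_rot"]).as_matrix();Q=(P-st["eef_pos"])@M*1000
q=Q[120:280,225:335].reshape(-1,3);q=q[~np.isnan(q).any(1)];c=q.mean(0);n=np.linalg.svd(q-c,full_matrices=False)[2][2];print(c,n,M@n, "ang in tool", np.degrees(np.arctan2(n[1],n[0])))
yaw=-86.5
G=st["eef_pos"]-.043*M[:,1]
for g,p in [(G+[0,0,.03],-60),(G+[0,-.01,.09],-40),(G+[0,-.03,.10],-15),(G+[0,-.05,.10],10),(G+[0,-.07,.08],30)]:
    T,MM=tgt(g,yaw,p,.043); rel(T,MM)
E
```

```text
t 29.9 pos [ 0.608  -0.0185  0.0896] yaw -86.68 q [ 0.21   0.501  1.794 -1.076  1.332  0.706] F [-1.7  1.4  5.7] op 56.2
[[ 0.029  0.052  0.998]
 [-0.501 -0.863  0.06 ]
 [ 0.865 -0.502  0.001]]
[-31.1585 -28.4636  -0.5407] [-0.4924 -0.8704  0.0008] [-0.059   0.9982  0.011 ] ang in tool -119.49565605235581
t [ 2.6  -1.51  0.01] a [ 0.  -0.1 -0.1] rows>= 0.7
t [ 6.82 -3.91 -0.05] a [ 0.  -0.1 19.9] rows>= 2.8
t [ 7.11 -3.68 -0.17] a [-0.  -0.1 44.9] rows>= 6.3
t [ 7.11 -3.52 -0.29] a [-0.  -0.1 69.9] rows>= 9.8
t [ 6.12 -2.26 -0.42] a [-0.  -0.1 89.9] rows>= 12.6
```

Emit:
play_rows(steps=[{"claw":4.5,"tx":1.3,"ty":-0.75,"tz":0,"ax":0,"ay":0,"az":0},{"claw":4.5,"tx":2.6,"ty":-1.5,"tz":0,"ax":0,"ay":0,"az":0},{"claw":4.5,"tx":4,"ty":-2.3,"tz":0,"ax":0,"ay":0,"az":6},{"claw":4.5,"tx":5.5,"ty":-3.2,"tz":0,"ax":0,"ay":0,"az":13},{"claw":4.5,"tx":6.8,"ty":-3.9,"tz":0,"ax":0,"ay":0,"az":20},{"claw":4.5,"tx":6.9,"ty":-3.9,"tz":-0.1,"ax":0,"ay":0,"az":27},{"claw":4.5,"tx":7,"ty":-3.8,"tz":-0.1,"ax":0,"ay":0,"az":34},{"claw":4.5,"tx":7.1,"ty":-3.7,"tz":-0.2,"ax":0,"ay":0,"az":41},{"claw":4.5,"tx":7.1,"ty":-3.7,"tz":-0.2,"ax":0,"ay":0,"az":48},{"claw":4.5,"tx":7.1,"ty":-3.6,"tz":-0.2,"ax":0,"ay":0,"az":55},{"claw":4.5,"tx":7.1,"ty":-3.6,"tz":-0.2,"ax":0,"ay":0,"az":62},{"claw":4.5,"tx":7.1,"ty":-3.5,"tz":-0.3,"ax":0,"ay":0,"az":69}])

```text
time: 30.95
eef_pos: [0.6056, -0.0246, 0.17]
tcp_rot: [-0.472, 0.524, -0.441, 0.555]
contact_force: [-0.1, -1.0, -2.7]
opening: 0.657
```

```bash
python3 - <<'E'
from h import *
show(); 
yaw=-86.5
for g,p in [((.606,-.06,.18),30),((.606,-.07,.12),30)]:
    T,MM=tgt(g,yaw,p,.043); rel(T,MM)
E
```

```text
t 30.95 pos [ 0.6056 -0.0246  0.17  ] yaw -86.43 q [-0.283  0.171  1.764  0.164  1.262 -0.4  ] F [-0.1 -1.  -2.7] op 56.1
[[ 0.061 -0.005  0.998]
 [-0.985  0.164  0.061]
 [-0.164 -0.986  0.005]]
t [ 1.82  2.46 -0.2 ] a [-0.3  0.1 20.6] rows>= 2.9
t [ 3.79  8.21 -0.29] a [-0.3  0.1 20.6] rows>= 2.9
```

Emit:
play_rows(steps=[{"claw":4.5,"tx":0.6,"ty":0.8,"tz":-0.1,"ax":0,"ay":0,"az":7},{"claw":4.5,"tx":1.2,"ty":1.6,"tz":-0.1,"ax":0,"ay":0,"az":14},{"claw":4.5,"tx":1.8,"ty":2.5,"tz":-0.2,"ax":0,"ay":0,"az":20.6},{"claw":4.5,"tx":2.5,"ty":4.5,"tz":-0.2,"ax":0,"ay":0,"az":20.6},{"claw":4.5,"tx":3.2,"ty":6.5,"tz":-0.3,"ax":0,"ay":0,"az":20.6},{"claw":4.5,"tx":3.8,"ty":8.2,"tz":-0.3,"ax":0,"ay":0,"az":20.6},{"claw":4.5,"tx":3.8,"ty":8.2,"tz":-0.3,"ax":0,"ay":0,"az":20.6},{"claw":4.5,"tx":3.8,"ty":8.2,"tz":-0.3,"ax":0,"ay":0,"az":20.6}])

```text
time: 31.62
eef_pos: [0.6027, -0.0483, 0.0798]
tcp_rot: [-0.373, 0.601, -0.335, 0.622]
contact_force: [-0.7, -0.1, -1.3]
opening: 0.659
```

```bash
python3 - <<'E'
from h import *
show(); st,p,d=grab("wrist","aa_wrist");P=cloud("wrist",d,st);M=R.from_quat(st["tcp_rot"]).as_matrix();Q=(P-st["eef_pos"])@M*1000
q=P[120:280,225:335].reshape(-1,3);q=q[~np.isnan(q).any(1)];c=q.mean(0);n=np.linalg.svd(q-c,full_matrices=False)[2][2];print("rib face",c,n)
for v in range(50,120,8): print(v,P[v,280])
st,p,d=grab("side");cv2.imwrite("pics/aa_side.png",cv2.resize(p[120:320,180:420],None,fx=3.3,fy=3))
E
```

```text
t 31.62 pos [ 0.6027 -0.0483  0.0798] yaw -86.59 q [-0.461  0.371  1.765  0.462  1.314 -0.71 ] F [-0.7 -0.1 -1.3] op 56.3
[[ 0.052 -0.032  0.998]
 [-0.866  0.497  0.06 ]
 [-0.498 -0.867 -0.002]]
rib face [ 0.6016 -0.0355  0.1191] [-0.0007 -0.0132 -0.9999]
50 [0.5921 0.1214 0.0152]
58 [0.5926 0.1139 0.0151]
66 [0.5931 0.1057 0.0162]
74 [0.5935 0.0989 0.0154]
82 [0.5939 0.0916 0.0154]
90 [0.5985 0.0197 0.1152]
98 [0.5988 0.0153 0.1152]
106 [0.599  0.0106 0.1161]
114 [0.5992 0.0076 0.1139]
```

View pics/aa_wrist.png

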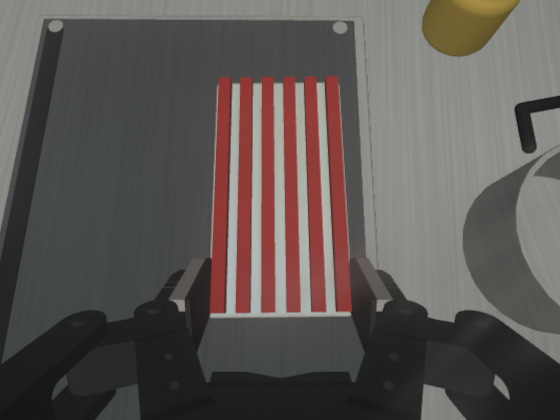

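View pics/aa_side.png

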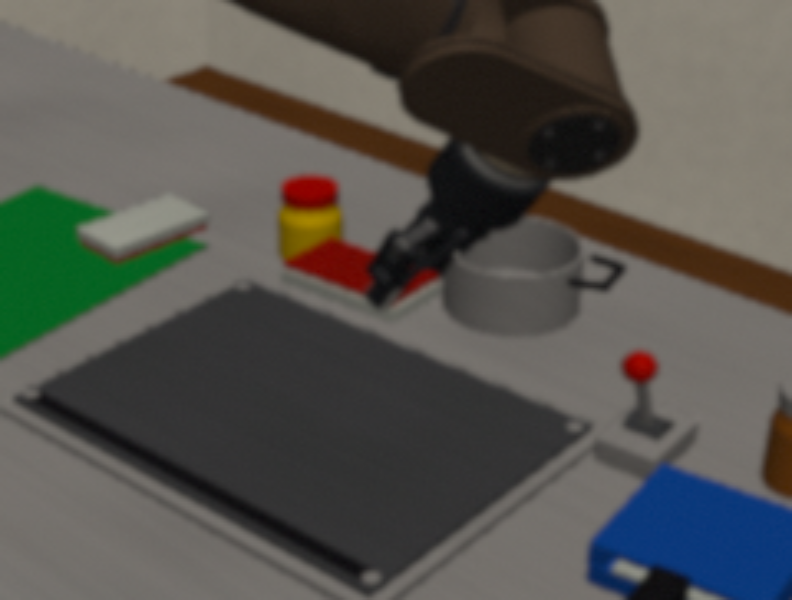

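Plate A is held level with ribs up (rib face at 280,200, normal about 0.75° off vertical). Lowering it.

Emit:
play_rows(steps=[{"claw":4.5,"tx":1.5,"ty":2.6,"tz":0,"ax":0,"ay":0,"az":0},{"claw":4.5,"tx":3,"ty":5.2,"tz":0,"ax":0,"ay":0,"az":0},{"claw":4.5,"tx":3.5,"ty":6.1,"tz":0,"ax":0,"ay":0,"az":0},{"claw":4.5,"tx":3.8,"ty":6.6,"tz":0,"ax":0,"ay":0,"az":0},{"claw":4.5,"tx":3.9,"ty":6.8,"tz":0,"ax":0,"ay":0,"az":0},{"claw":4.5,"tx":3.95,"ty":6.9,"tz":0,"ax":0,"ay":0,"az":0},{"claw":4.5,"tx":3.95,"ty":6.9,"tz":0,"ax":0,"ay":0,"az":0},{"claw":4.5,"tx":3.95,"ty":6.9,"tz":0,"ax":0,"ay":0,"az":0}])

```text
time: 32.38
eef_pos: [0.6047, -0.0492, 0.0026]
tcp_rot: [-0.373, 0.6, -0.337, 0.623]
contact_force: [0.8, 0.3, -1.4]
opening: 0.656
```

```bash
python3 - <<'E'
from h import *
show(); st,p,d=grab("wrist","ab_wrist");P=cloud("wrist",d,st)
for v in range(100,280,20): print(v,P[v,[268,280,292]].round(4).tolist())
E
```

```text
t 32.38 pos [ 0.6047 -0.0492  0.0026] yaw -86.47 q [-0.461  0.482  1.779  0.481  1.198 -0.772] F [ 0.8  0.3 -1.4] op 56.1
[[ 0.053 -0.027  0.998]
 [-0.867  0.495  0.06 ]
 [-0.496 -0.868  0.003]]
100 [[0.5954, 0.0091, 0.0445], [0.6007, 0.0136, 0.0376], [0.6064, 0.0099, 0.0443]]
120 [[0.5961, -0.0006, 0.0439], [0.6013, 0.0034, 0.0371], [0.6069, -0.0004, 0.0447]]
140 [[0.5968, -0.0107, 0.0446], [0.6019, -0.0076, 0.0387], [0.6074, -0.01, 0.0444]]
160 [[0.5974, -0.0201, 0.0443], [0.6025, -0.0171, 0.0379], [0.6079, -0.0193, 0.044]]
180 [[0.598, -0.0291, 0.0439], [0.6031, -0.0272, 0.0392], [0.6083, -0.0289, 0.0451]]
200 [[0.5986, -0.0379, 0.0434], [0.6036, -0.0364, 0.0392], [0.6088, -0.0377, 0.0446]]
220 [[0.5992, -0.0469, 0.0445], [0.6042, -0.0454, 0.039], [0.6092, -0.0465, 0.045]]
240 [[0.5998, -0.0554, 0.0448], [0.6047, -0.054, 0.0385], [0.6096, -0.0549, 0.045]]
260 [[0.6004, -0.0636, 0.045], [0.6052, -0.0625, 0.038], [0.6101, -0.063, 0.0449]]
```

Emit:
play_rows(steps=[{"claw":4.5,"tx":0.15,"ty":0.26,"tz":0,"ax":0,"ay":0,"az":0},{"claw":4.5,"tx":0.25,"ty":0.43,"tz":0,"ax":0,"ay":0,"az":0},{"claw":4.5,"tx":0.25,"ty":0.43,"tz":0,"ax":0,"ay":0,"az":0},{"claw":4.5,"tx":0.25,"ty":0.43,"tz":0,"ax":0,"ay":0,"az":0}])

```text
time: 32.77
eef_pos: [0.6032, -0.0486, -0.0043]
tcp_rot: [-0.373, 0.601, -0.336, 0.622]
contact_force: [-0.5, -0.2, -2.3]
opening: 0.658
```

Emit:
play_rows(steps=[{"claw":4.5,"tx":0.1,"ty":0.17,"tz":0,"ax":0,"ay":0,"az":0},{"claw":4.5,"tx":0.1,"ty":0.17,"tz":0,"ax":0,"ay":0,"az":0},{"claw":4.5,"tx":0.1,"ty":0.17,"tz":0,"ax":0,"ay":0,"az":0}])

```text
time: 33.02
eef_pos: [0.6035, -0.0487, -0.006]
tcp_rot: [-0.373, 0.601, -0.336, 0.622]
contact_force: [-0.1, 0.2, -1.9]
opening: 0.656
```

Emit:
play_rows(steps=[{"claw":4.5,"tx":0.08,"ty":0.13,"tz":0,"ax":0,"ay":0,"az":0},{"claw":4.5,"tx":0.08,"ty":0.13,"tz":0,"ax":0,"ay":0,"az":0},{"claw":4.5,"tx":0.08,"ty":0.13,"tz":0,"ax":0,"ay":0,"az":0}])

```text
time: 33.27
eef_pos: [0.6037, -0.0488, -0.0067]
tcp_rot: [-0.373, 0.601, -0.336, 0.622]
contact_force: [-1.5, -0.7, 3.6]
opening: 0.658
```

Contact. Releasing, then retreating along the tool axis.

Emit:
play_rows(steps=[{"claw":6.5,"tx":0,"ty":0,"tz":0,"ax":0,"ay":0,"az":0},{"claw":7.5,"tx":0,"ty":0,"tz":0,"ax":0,"ay":0,"az":0},{"claw":8.5,"tx":0,"ty":0,"tz":0,"ax":0,"ay":0,"az":0},{"claw":8.5,"tx":0,"ty":0,"tz":0,"ax":0,"ay":0,"az":0},{"claw":8.5,"tx":0,"ty":-2,"tz":0,"ax":0,"ay":0,"az":0},{"claw":8.5,"tx":0,"ty":-5,"tz":0,"ax":0,"ay":0,"az":0},{"claw":8.5,"tx":0,"ty":-9,"tz":0,"ax":0,"ay":0,"az":0},{"claw":8.5,"tx":0,"ty":-13,"tz":0,"ax":0,"ay":0,"az":0},{"claw":8.5,"tx":0,"ty":-17,"tz":0,"ax":0,"ay":0,"az":0},{"claw":8.5,"tx":0,"ty":-18,"tz":0,"ax":0,"ay":0,"az":0},{"claw":8.5,"tx":0,"ty":-18,"tz":0,"ax":0,"ay":0,"az":0},{"claw":8.5,"tx":0,"ty":-18,"tz":0,"ax":0,"ay":0,"az":0}])

```text
time: 34.27
eef_pos: [0.6087, -0.138, 0.1482]
tcp_rot: [-0.373, 0.601, -0.336, 0.622]
contact_force: [0.3, 0.3, -0.7]
opening: 0.995
```

```bash
python3 - <<'E'
from pl import *
st,p,d,P,H,S,V=look("ac_wrist"); show()
m=(P[...,2]>.0325)&(P[...,2]<.043)&(abs(P[...,1]+.03)<.1)&(P[...,0]<.66)&(P[...,0]>.45)
comps(m,P,300,"plateA")
rel((.52,.22,.25),base(-3.5))
E
```

```text
t 34.32 pos [ 0.6077 -0.137   0.1466] yaw -86.64 q [-0.576  0.366  1.636  0.413  1.479 -0.745] F [ 0.5 -0.3 -0.4] op 84.9
[[ 0.051 -0.032  0.998]
 [-0.865  0.498  0.06 ]
 [-0.499 -0.867 -0.003]]
plateA [249  95   8 110 682] [ 0.5774 -0.0335] 106.3 5.6 -85.9 z [0.0345 0.0359 0.037 ]
plateA [261  95   7 110 670] [ 0.5875 -0.033 ] 106.2 5.3 -85.96 z [0.0346 0.0359 0.037 ]
plateA [272  94   7 111 676] [ 0.5975 -0.0322] 106.1 5.4 -86.32 z [0.0348 0.0359 0.0369]
plateA [283  94   8 110 665] [ 0.6073 -0.0309] 106.6 5.5 -85.95 z [0.0348 0.0359 0.037 ]
plateA [293  94   9 111 693] [ 0.6172 -0.0308] 106.1 5.6 -85.99 z [0.0345 0.0359 0.037 ]
plateA [304  94  10 110 703] [ 0.6272 -0.0299] 106.5 5.7 -85.98 z [0.0346 0.0359 0.037 ]
t [-36.49   9.09  -6.64] a [-21.5 -81.1 -24.5] rows>= 12.2
```

View pics/ac_wrist.png

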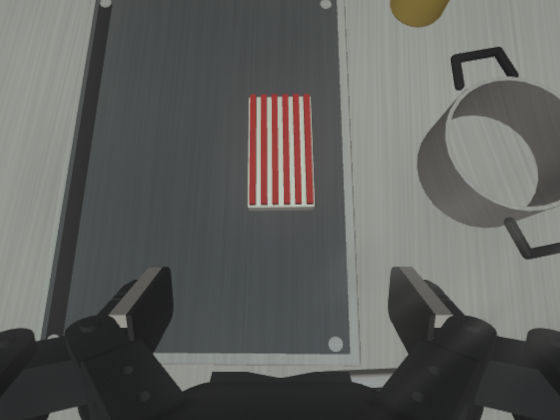

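Plate A lies flat with ribs up (281,152). Rib tops read 36 mm, so it rests directly on the griddle top, centred near (0.602, -0.032). Now plate B.

Emit:
play_rows(steps=[{"claw":8.5,"tx":-3,"ty":-1,"tz":0,"ax":-1.7,"ay":-6.3,"az":-1.9},{"claw":8.5,"tx":-6,"ty":-1,"tz":-0.5,"ax":-3.4,"ay":-12.6,"az":-3.8},{"claw":8.5,"tx":-9,"ty":0,"tz":-1,"ax":-5.1,"ay":-19,"az":-5.8},{"claw":8.5,"tx":-12,"ty":1,"tz":-1.5,"ax":-6.7,"ay":-25.3,"az":-7.7},{"claw":8.5,"tx":-15,"ty":2,"tz":-2,"ax":-8.4,"ay":-31.7,"az":-9.6},{"claw":8.5,"tx":-18,"ty":3,"tz":-2.5,"ax":-10.1,"ay":-38,"az":-11.5},{"claw":8.5,"tx":-21,"ty":4,"tz":-3,"ax":-11.8,"ay":-44.4,"az":-13.4},{"claw":8.5,"tx":-24,"ty":5,"tz":-3.6,"ax":-13.4,"ay":-50.7,"az":-15.3},{"claw":8.5,"tx":-27,"ty":6,"tz":-4.2,"ax":-15.1,"ay":-57,"az":-17.2},{"claw":8.5,"tx":-30,"ty":7,"tz":-5,"ax":-16.8,"ay":-63.4,"az":-19.2},{"claw":8.5,"tx":-33,"ty":8,"tz":-6,"ax":-18.5,"ay":-69.7,"az":-21.1},{"claw":8.5,"tx":-36.5,"ty":9,"tz":-6.6,"ax":-20.1,"ay":-76,"az":-23}])

```text
time: 35.32
eef_pos: [0.5182, 0.2204, 0.2482]
tcp_rot: [-0.698, 0.06, -0.041, 0.712]
contact_force: [1.8, -0.2, -0.6]
opening: 0.991
```

```bash
python3 - <<'E'
from h import *
show(); rel((.52,.22,.25),base(-3.5))
E
```

```text
t 35.32 pos [0.5182 0.2204 0.2482] yaw -8.2 q [ 0.208  0.011  1.784  0.028  1.367 -1.225] F [ 1.8 -0.2 -0.6] op 84.6
[[ 0.989 -0.026  0.143]
 [-0.143  0.022  0.99 ]
 [-0.029 -0.999  0.018]]
t [ 0.18 -0.18 -0.01] a [-1.1 -4.7 -1.6] rows>= 0.7
```

Emit:
play_rows(steps=[{"claw":8.5,"tx":0.2,"ty":-0.2,"tz":0,"ax":-1.1,"ay":-4.7,"az":-1.6},{"claw":8.5,"tx":0.2,"ty":-0.2,"tz":0,"ax":-1.1,"ay":-4.7,"az":-1.6},{"claw":8.5,"tx":0.2,"ty":-0.2,"tz":0,"ax":-1.1,"ay":-4.7,"az":-1.6},{"claw":8.5,"tx":0.2,"ty":-0.2,"tz":0,"ax":-1.1,"ay":-4.7,"az":-1.6}])

```text
time: 35.65
eef_pos: [0.5224, 0.2179, 0.2515]
tcp_rot: [-0.706, 0.025, -0.025, 0.708]
contact_force: [0.2, -0.7, -0.6]
opening: 0.995
```

```bash
python3 pl.py ad_wrist
```

```text
t 35.7 pos [0.5228 0.2174 0.2518] yaw -4.05 q [ 0.214  0.005  1.784  0.002  1.351 -1.287] F [ 0.7 -0.2 -1.1] op 85.3
[[ 0.998  0.001  0.071]
 [-0.071  0.003  0.997]
 [ 0.001 -1.     0.003]]
plate [ 331  233   51   85 4096] [0.6575 0.3017] 110.8 60.5 -2.56 ray [0.6561 0.3013] 111.2 60.1 -2.18 z [0.0223 0.0238 0.0252]
griddle [    0    56   237   249 43086] [ 0.5294 -0.0037] 303.9 259.8 -87.05 ray [ 0.5293 -0.0033] 304.0 258.8 -87.03 z [0.0144 0.0157 0.0171]
```

View pics/ad_wrist.png

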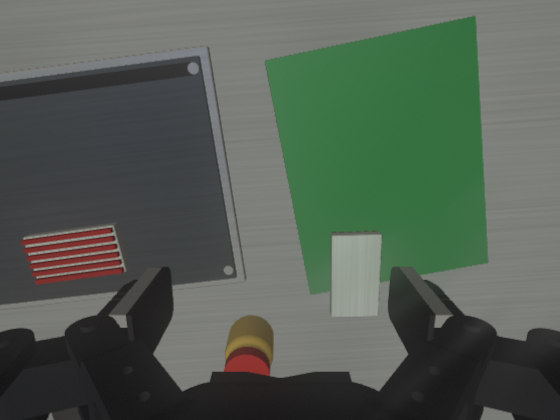

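Plate B has been knocked about 4 cm. It now lies at (355,275), or (0.657, 0.3015), and is still flat. Picking it up there.

```bash
python3 - <<'E'
from h import *
M=base(-2.4)
rel((.655,.3013,.05),M); rel((.655,.3013,-.031),M)
E
```

```text
t [12.57 20.22  9.25] a [-0.2 -1.6  0.1] rows>= 6.1
t [12.56 28.32  9.23] a [-0.2 -1.6  0.1] rows>= 7.8
```

Emit:
play_rows(steps=[{"claw":8.5,"tx":3,"ty":2,"tz":2,"ax":0,"ay":-1.6,"az":0},{"claw":8.5,"tx":6,"ty":4,"tz":4,"ax":0,"ay":-1.6,"az":0},{"claw":8.5,"tx":9,"ty":6,"tz":6.5,"ax":0,"ay":-1.6,"az":0},{"claw":8.5,"tx":12,"ty":8,"tz":8.5,"ax":0,"ay":-1.6,"az":0},{"claw":8.5,"tx":12.5,"ty":12,"tz":9.2,"ax":0,"ay":-1.6,"az":0},{"claw":8.5,"tx":12.5,"ty":16,"tz":9.2,"ax":0,"ay":-1.6,"az":0},{"claw":8.5,"tx":12.5,"ty":20,"tz":9.2,"ax":0,"ay":-1.6,"az":0},{"claw":8.5,"tx":12.5,"ty":23,"tz":9.2,"ax":0,"ay":-1.6,"az":0},{"claw":8.5,"tx":12.5,"ty":24.5,"tz":9.2,"ax":0,"ay":-1.6,"az":0},{"claw":8.5,"tx":12.5,"ty":25,"tz":9.2,"ax":0,"ay":-1.6,"az":0},{"claw":8.5,"tx":12.5,"ty":25,"tz":9.2,"ax":0,"ay":-1.6,"az":0},{"claw":8.5,"tx":12.5,"ty":25,"tz":9.2,"ax":0,"ay":-1.6,"az":0}])

```text
time: 36.7
eef_pos: [0.6574, 0.3024, 0.0071]
tcp_rot: [-0.705, 0.012, -0.017, 0.709]
contact_force: [0.0, -0.5, 1.1]
opening: 0.994
```

```bash
python3 - <<'E'
from h import *
show(); st,p,d=grab("wrist","ae_wrist"); P=cloud("wrist",d,st)
m=(abs(P[...,2]-.024)<.005)&(P[...,1]>.25)&(P[...,1]<.35)&(P[...,0]>.5)&(np.arange(420)[:,None]<365)
print(rect(P[m][:,:2]))
M=base(-2.4); rel((.655,.3013,-.031),M)
E
```

```text
t 36.7 pos [0.6574 0.3024 0.0071] yaw -2.37 q [ 0.29   0.568  1.558  0.002  1.006 -1.24 ] F [ 0.  -0.5  1.1] op 84.9
[[ 0.999  0.008  0.041]
 [-0.041  0.004  0.999]
 [ 0.008 -1.     0.005]]
(array([0.6579, 0.3014]), 110.71428680419922, 60.3033332824707, -2.523345947265625)
t [-0.33  3.91 -0.18] a [-0.3  0.1  0.6] rows>= 0.9
```

View pics/ae_wrist.png

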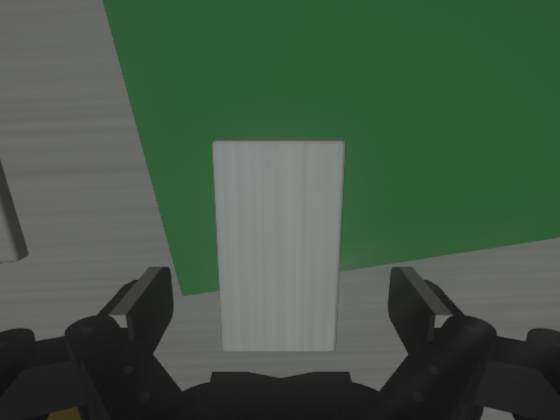

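Emit:
play_rows(grip_force=100, steps=[{"claw":8.5,"tx":0,"ty":1.5,"tz":0,"ax":0,"ay":0,"az":0},{"claw":8.5,"tx":0,"ty":2.8,"tz":0,"ax":0,"ay":0,"az":0},{"claw":8.5,"tx":0,"ty":3.6,"tz":0,"ax":0,"ay":0,"az":0},{"claw":8.5,"tx":0,"ty":3.6,"tz":0,"ax":0,"ay":0,"az":0},{"claw":8.5,"tx":0,"ty":3.6,"tz":0,"ax":0,"ay":0,"az":0},{"claw":4.5,"tx":0,"ty":3.6,"tz":0,"ax":0,"ay":0,"az":0},{"claw":4.5,"tx":0,"ty":3.6,"tz":0,"ax":0,"ay":0,"az":0},{"claw":4.5,"tx":0,"ty":3.6,"tz":0,"ax":0,"ay":0,"az":0},{"claw":4.5,"tx":0,"ty":3.6,"tz":0,"ax":0,"ay":0,"az":0},{"claw":4.5,"tx":0,"ty":3.6,"tz":0,"ax":0,"ay":0,"az":0},{"claw":4.5,"tx":0,"ty":3.6,"tz":0,"ax":0,"ay":0,"az":0},{"claw":4.5,"tx":0,"ty":3.6,"tz":0,"ax":0,"ay":0,"az":0}])

```text
time: 37.75
eef_pos: [0.6569, 0.303, -0.0295]
tcp_rot: [-0.705, 0.011, -0.017, 0.708]
contact_force: [-0.0, -0.1, 5.9]
opening: 0.67
```

Emit:
play_rows(steps=[{"claw":4.5,"tx":0,"ty":-0.5,"tz":0,"ax":0,"ay":0,"az":0},{"claw":4.5,"tx":0,"ty":-1.5,"tz":0,"ax":0,"ay":0,"az":0},{"claw":4.5,"tx":0,"ty":-3.5,"tz":0,"ax":0,"ay":0,"az":0},{"claw":4.5,"tx":0,"ty":-6,"tz":0,"ax":0,"ay":0,"az":0},{"claw":4.5,"tx":0,"ty":-8,"tz":0,"ax":0,"ay":0,"az":0},{"claw":4.5,"tx":0,"ty":-8,"tz":0,"ax":0,"ay":0,"az":0},{"claw":4.5,"tx":0,"ty":-8,"tz":0,"ax":0,"ay":0,"az":0}])

```text
time: 38.33
eef_pos: [0.6558, 0.3025, 0.0498]
tcp_rot: [-0.706, 0.012, -0.017, 0.708]
contact_force: [-0.2, -0.2, -3.2]
opening: 0.667
```

```bash
python3 - <<'E'
from h import *
show(); st,p,d=grab("wrist","af_wrist"); P=cloud("wrist",d,st);M=R.from_quat(st["tcp_rot"]).as_matrix();Q=(P-st["eef_pos"])@M*1000
m=np.zeros((420,560),bool);m[150:260,225:330]=1;print(np.nanmedian(Q[m],0)); 
for v in range(124,160,4): print(v,Q[v,280].round(0), end=' ')
rel((.486,-.034,.05),base(-87)); rel((.50,.15,.05),base(-45))
E
```

```text
t 38.33 pos [0.6558 0.3025 0.0498] yaw -2.3 q [ 0.291  0.514  1.548  0.002  1.071 -1.24 ] F [-0.2 -0.2 -3.2] op 57.0
[[ 0.999  0.007  0.04 ]
 [-0.04   0.004  0.999]
 [ 0.007 -1.     0.004]]
[-34.547  -53.4948  -1.2343]
124 [-60.  46.  -0.] 128 [-57.  45.  -0.] 132 [-55.  45.  -0.] 136 [-53.  44.  -0.] 140 [-50.  46.  -0.] 144 [-48.  46.  -0.] 148 [-45.  46.  -0.] 152 [-53. -51.  -0.] 156 [-52. -52.  -0.] t [-15.47  -0.38 -34.26] a [-0.3 84.7  0. ] rows>= 11.8
t [-14.81  -0.32 -15.81] a [-0.2 42.7  0.1] rows>= 6.0
```

Emit:
play_rows(steps=[{"claw":4.5,"tx":-3,"ty":-0.5,"tz":-1.5,"ax":0,"ay":7,"az":0},{"claw":4.5,"tx":-6,"ty":-0.5,"tz":-4,"ax":0,"ay":14,"az":0},{"claw":4.5,"tx":-9,"ty":-0.5,"tz":-6.5,"ax":0,"ay":21,"az":0},{"claw":4.5,"tx":-12,"ty":-0.5,"tz":-9,"ax":0,"ay":28,"az":0},{"claw":4.5,"tx":-13.5,"ty":-0.5,"tz":-12,"ax":0,"ay":35,"az":0},{"claw":4.5,"tx":-14.8,"ty":-0.5,"tz":-15.5,"ax":0,"ay":42,"az":0},{"claw":4.5,"tx":-15,"ty":-0.5,"tz":-19,"ax":0,"ay":49,"az":0},{"claw":4.5,"tx":-15.2,"ty":-0.5,"tz":-22.5,"ax":0,"ay":56,"az":0},{"claw":4.5,"tx":-15.3,"ty":-0.5,"tz":-26,"ax":0,"ay":63,"az":0},{"claw":4.5,"tx":-15.4,"ty":-0.5,"tz":-29.5,"ax":0,"ay":70,"az":0},{"claw":4.5,"tx":-15.4,"ty":-0.5,"tz":-32,"ax":0,"ay":77,"az":0},{"claw":4.5,"tx":-15.4,"ty":-0.4,"tz":-34.2,"ax":0,"ay":84,"az":0}])

```text
time: 39.38
eef_pos: [0.4855, -0.0346, 0.0488]
tcp_rot: [-0.513, 0.486, -0.485, 0.515]
contact_force: [0.4, -0.4, -3.9]
opening: 0.67
```

Emit:
play_rows(steps=[{"claw":4.5,"tx":0,"ty":0,"tz":0,"ax":0,"ay":0,"az":0},{"claw":4.5,"tx":0,"ty":0,"tz":0,"ax":0,"ay":0,"az":0},{"claw":4.5,"tx":0,"ty":0,"tz":0,"ax":0,"ay":0,"az":0}])

```text
time: 39.63
eef_pos: [0.4862, -0.0325, 0.0493]
tcp_rot: [-0.514, 0.484, -0.483, 0.518]
contact_force: [-0.7, 0.3, -2.6]
opening: 0.67
```

```bash
python3 - <<'E'
from h import *
show(); rel((.486,-.034,-.016),base(-87))
E
```

```text
t 39.63 pos [ 0.4862 -0.0325  0.0493] yaw -86.25 q [-0.278  0.045  2.139  0.006  0.958 -0.347] F [-0.7  0.3 -2.6] op 57.2
[[ 0.065  0.002  0.998]
 [-0.998  0.005  0.065]
 [-0.005 -1.     0.002]]
t [ 0.18  6.53 -0.05] a [-0.1  0.8 -0.3] rows>= 1.6
```

Emit:
play_rows(steps=[{"claw":4.5,"tx":0,"ty":2,"tz":0,"ax":0,"ay":0.8,"az":0},{"claw":4.5,"tx":0,"ty":4,"tz":0,"ax":0,"ay":0.8,"az":0},{"claw":4.5,"tx":0,"ty":5.5,"tz":0,"ax":0,"ay":0.8,"az":0},{"claw":4.5,"tx":0,"ty":6.2,"tz":0,"ax":0,"ay":0.8,"az":0},{"claw":4.5,"tx":0,"ty":6.4,"tz":0,"ax":0,"ay":0.8,"az":0},{"claw":4.5,"tx":0,"ty":6.4,"tz":0,"ax":0,"ay":0.8,"az":0},{"claw":4.5,"tx":0,"ty":6.4,"tz":0,"ax":0,"ay":0.8,"az":0}])

```text
time: 40.22
eef_pos: [0.4888, -0.0327, -0.0124]
tcp_rot: [-0.51, 0.486, -0.488, 0.515]
contact_force: [0.4, -0.2, -3.3]
opening: 0.671
```

Emit:
play_rows(steps=[{"claw":8.5,"tx":0,"ty":0,"tz":0,"ax":0,"ay":0,"az":0},{"claw":8.5,"tx":0,"ty":0,"tz":0,"ax":0,"ay":0,"az":0},{"claw":8.5,"tx":0,"ty":0,"tz":0,"ax":0,"ay":0,"az":0},{"claw":8.5,"tx":0,"ty":0,"tz":0,"ax":0,"ay":0,"az":0},{"claw":8.5,"tx":0,"ty":-4,"tz":0,"ax":0,"ay":0,"az":0},{"claw":8.5,"tx":0,"ty":-8,"tz":0,"ax":0,"ay":0,"az":0},{"claw":8.5,"tx":0,"ty":-12,"tz":0,"ax":0,"ay":0,"az":0},{"claw":8.5,"tx":0,"ty":-16,"tz":0,"ax":0,"ay":0,"az":0},{"claw":8.5,"tx":0,"ty":-16,"tz":0,"ax":0,"ay":0,"az":0},{"claw":8.5,"tx":0,"ty":-16,"tz":0,"ax":0,"ay":0,"az":0},{"claw":8.5,"tx":0,"ty":-16,"tz":0,"ax":0,"ay":0,"az":0}])

```text
time: 41.13
eef_pos: [0.487, -0.0335, 0.1468]
tcp_rot: [-0.51, 0.487, -0.488, 0.515]
contact_force: [-0.0, 0.4, -0.4]
opening: 0.992
```

```bash
python3 - <<'E'
from pl import *
st,p,d,P,H,S,V=look("ag_wrist"); show()
m=(abs(P[...,2]-.036)<.004)&(S<80)&(V>80)&(np.arange(420)[:,None]<330)&(P[...,0]<.54)
v,u=np.nonzero(m);c,w,h,a=rect(P[m][:,:2])
comps(m,P,400,"plateB",st,.036)
E
```

```text
t 41.18 pos [ 0.4862 -0.0333  0.1455] yaw -87.1 q [-0.28  -0.091  2.074  0.005  1.157 -0.332] F [-0.3  0.2 -0.8] op 85.2
[[ 0.051  0.003  0.999]
 [-0.999  0.004  0.051]
 [-0.004 -1.     0.003]]
plateB [ 244  130   76  130 9402] [ 0.4888 -0.0349] 109.7 60.2 -86.94 ray [ 0.4887 -0.0344] 108.7 59.5 -86.97 z [0.0346 0.0358 0.037 ]
```

View pics/ag_wrist.png

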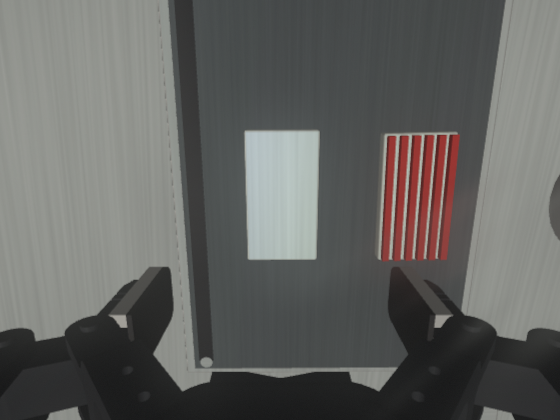

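Plate B is set down at (282,195), aligned with the griddle. Same turning sequence.

```bash
python3 - <<'E'
from h import *
a=np.radians(-87);long=-np.array([np.cos(a),np.sin(a)])
G=np.r_[np.array([.4888,-.0346])+.040*long,.030];print(G)
T,M=tgt(G,-87,-30,.043);print(T); back=T-.07*M[:,1]
rel(back,M); rel(T,M,pose0=(back,M))
E
```

```text
[0.4867 0.0053 0.03  ]
[ 0.4878 -0.0161 -0.0072]
t [-5.17  9.24  0.22] a [ -0.1  -0.1 -30.2] rows>= 4.2
t [-0.  7. -0.] a [0. 0. 0.] rows>= 1.7
```

Emit:
play_rows(steps=[{"claw":8.5,"tx":-3,"ty":2,"tz":0.1,"ax":0,"ay":0,"az":-7},{"claw":8.5,"tx":-5.2,"ty":4,"tz":0.2,"ax":0,"ay":0,"az":-14},{"claw":8.5,"tx":-5.2,"ty":6,"tz":0.2,"ax":0,"ay":0,"az":-21},{"claw":8.5,"tx":-5.2,"ty":8,"tz":0.2,"ax":0,"ay":0,"az":-28},{"claw":8.5,"tx":-5.2,"ty":9.2,"tz":0.2,"ax":0,"ay":0,"az":-30},{"claw":8.5,"tx":-5.2,"ty":9.2,"tz":0.2,"ax":0,"ay":0,"az":-30},{"claw":8.5,"tx":-5.2,"ty":9.2,"tz":0.2,"ax":0,"ay":0,"az":-30},{"claw":8.5,"tx":-5.2,"ty":9.2,"tz":0.2,"ax":0,"ay":0,"az":-30},{"claw":8.5,"tx":-5.2,"ty":9.2,"tz":0.2,"ax":0,"ay":0,"az":-30}])

```text
time: 41.93
eef_pos: [0.4881, 0.0181, 0.0564]
tcp_rot: [0.618, -0.338, 0.605, -0.371]
contact_force: [-0.0, 0.6, 0.6]
opening: 0.998
```

```bash
python3 - <<'E'
from h import *
show(); grab("wrist","ah_wrist")
G=np.array([.4867,.0053,.030])
T,M=tgt(G,-87,-30,.043);rel(T,M)
E
```

```text
t 41.93 pos [0.4881 0.0181 0.0564] yaw -87.42 q [ 0.123  0.137  2.107 -0.618  1.026  0.438] F [-0.   0.6  0.6] op 85.2
[[ 0.039  0.031  0.999]
 [-0.867 -0.496  0.049]
 [ 0.497 -0.868  0.007]]
t [-0.2   7.24 -0.26] a [-0.3 -0.4 -0.2] rows>= 1.7
```

View pics/ah_wrist.png

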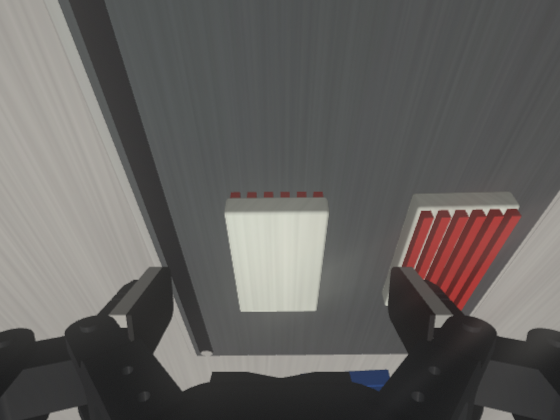

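Emit:
play_rows(steps=[{"claw":8.5,"tx":0,"ty":2,"tz":0,"ax":0,"ay":0,"az":0},{"claw":8.5,"tx":0,"ty":4,"tz":0,"ax":0,"ay":0,"az":0},{"claw":8.5,"tx":0,"ty":5.5,"tz":0,"ax":0,"ay":0,"az":0},{"claw":8.5,"tx":0,"ty":6.5,"tz":0,"ax":0,"ay":0,"az":0},{"claw":8.5,"tx":-0.1,"ty":7.1,"tz":-0.1,"ax":0,"ay":0,"az":0},{"claw":8.5,"tx":-0.1,"ty":7.1,"tz":-0.1,"ax":0,"ay":0,"az":0},{"claw":8.5,"tx":-0.1,"ty":7.1,"tz":-0.1,"ax":0,"ay":0,"az":0},{"claw":8.5,"tx":-0.1,"ty":7.1,"tz":-0.1,"ax":0,"ay":0,"az":0}])

```text
time: 42.65
eef_pos: [0.489, -0.0154, -0.0061]
tcp_rot: [0.618, -0.338, 0.605, -0.371]
contact_force: [-0.4, 0.8, -0.2]
opening: 1.0
```

```bash
python3 - <<'E'
from h import *
show(); grab("wrist","ai_wrist")
E
```

```text
t 42.65 pos [ 0.489  -0.0154 -0.0061] yaw -87.32 q [ 0.055  0.239  2.138 -0.694  0.891  0.487] F [-0.4  0.8 -0.2] op 85.4
[[ 0.041  0.031  0.999]
 [-0.867 -0.496  0.051]
 [ 0.497 -0.868  0.007]]
```

View pics/ai_wrist.png

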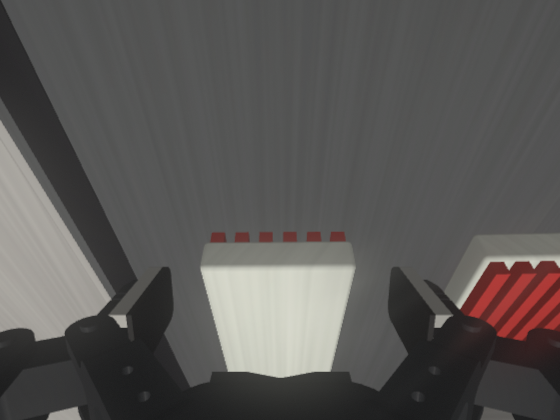

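Same geometry as plate A. Closing.

Emit:
play_rows(grip_force=115, steps=[{"claw":4.5,"tx":0,"ty":0,"tz":0,"ax":0,"ay":0,"az":0},{"claw":4.5,"tx":0,"ty":0,"tz":0,"ax":0,"ay":0,"az":0},{"claw":4.5,"tx":0,"ty":0,"tz":0,"ax":0,"ay":0,"az":0},{"claw":4.5,"tx":0,"ty":0,"tz":0,"ax":0,"ay":0,"az":0},{"claw":4.5,"tx":0,"ty":0,"tz":0,"ax":0,"ay":0,"az":0},{"claw":4.5,"tx":0,"ty":0,"tz":0,"ax":0,"ay":0,"az":0},{"claw":4.5,"tx":0,"ty":0,"tz":0,"ax":0,"ay":0,"az":0}])

```text
time: 43.28
eef_pos: [0.489, -0.0151, -0.0055]
tcp_rot: [0.618, -0.338, 0.605, -0.371]
contact_force: [-2.3, 4.1, 6.7]
opening: 0.653
```

Emit:
play_rows(steps=[{"claw":4.5,"tx":0.7,"ty":-1.2,"tz":0,"ax":0,"ay":0,"az":0},{"claw":4.5,"tx":1.5,"ty":-2.6,"tz":0,"ax":0,"ay":0,"az":0},{"claw":4.5,"tx":2,"ty":-4.5,"tz":0,"ax":0,"ay":0,"az":6},{"claw":4.5,"tx":2.3,"ty":-6,"tz":0,"ax":0,"ay":0,"az":12},{"claw":4.5,"tx":2.5,"ty":-7.2,"tz":0,"ax":0,"ay":0,"az":18},{"claw":4.5,"tx":2.6,"ty":-8.5,"tz":0,"ax":0,"ay":0,"az":24},{"claw":4.5,"tx":2.6,"ty":-9.5,"tz":0,"ax":0,"ay":0,"az":30},{"claw":4.5,"tx":2.7,"ty":-10.5,"tz":0,"ax":0,"ay":0,"az":36},{"claw":4.5,"tx":2.7,"ty":-11.2,"tz":0,"ax":0,"ay":0,"az":43},{"claw":4.5,"tx":2.7,"ty":-11.9,"tz":0,"ax":0,"ay":0,"az":50},{"claw":4.5,"tx":2.7,"ty":-11.9,"tz":0,"ax":0,"ay":0,"az":50}])

```text
time: 44.2
eef_pos: [0.4858, 0.0176, 0.1093]
tcp_rot: [-0.417, 0.569, -0.391, 0.591]
contact_force: [0.6, -1.3, -4.2]
opening: 0.654
```

```bash
python3 - <<'E'
from h import *
show(); st=ctrl.get_state(); M0=R.from_quat(st["tcp_rot"]).as_matrix(); p0=st["eef_pos"]
G=p0-.043*M0[:,1];print("G",G)
for dz,p in [(.03,60)]:
    T,M=tgt(G+[0,0,dz],-87.2,p,.043); rel(T,M)
E
```

```text
t 44.2 pos [0.4858 0.0176 0.1093] yaw -87.22 q [-0.371  0.001  2.094  0.347  1.212 -0.569] F [ 0.6 -1.3 -4.2] op 55.8
[[ 0.046 -0.012  0.999]
 [-0.937  0.346  0.047]
 [-0.346 -0.938  0.005]]
G [0.4863 0.0027 0.1496]
t [-3.79 -3.81 -0.  ] a [-0.3  0.1 39.7] rows>= 5.5
```

Emit:
play_rows(steps=[{"claw":4.5,"tx":-0.8,"ty":-1.2,"tz":0,"ax":0,"ay":0,"az":6},{"claw":4.5,"tx":-1.6,"ty":-2.2,"tz":0,"ax":0,"ay":0,"az":12},{"claw":4.5,"tx":-2.4,"ty":-3,"tz":0,"ax":0,"ay":0,"az":19},{"claw":4.5,"tx":-2.9,"ty":-3.4,"tz":0,"ax":0,"ay":0,"az":26},{"claw":4.5,"tx":-3.3,"ty":-3.6,"tz":0,"ax":0,"ay":0,"az":33},{"claw":4.5,"tx":-3.8,"ty":-3.8,"tz":0,"ax":0,"ay":0,"az":39.7},{"claw":4.5,"tx":-3.8,"ty":-3.8,"tz":0,"ax":0,"ay":0,"az":39.7},{"claw":4.5,"tx":-3.8,"ty":-3.8,"tz":0,"ax":0,"ay":0,"az":39.7},{"claw":4.5,"tx":-3.8,"ty":-3.8,"tz":0,"ax":0,"ay":0,"az":39.7},{"claw":4.5,"tx":-3.8,"ty":-3.8,"tz":0,"ax":0,"ay":0,"az":39.7}])

```text
time: 45.03
eef_pos: [0.4845, 0.0431, 0.1589]
tcp_rot: [-0.202, 0.675, -0.168, 0.689]
contact_force: [-1.0, 0.4, -2.7]
opening: 0.653
```

```bash
python3 - <<'E'
from h import *
show(); st,p,d=grab("wrist","aj_wrist"); P=cloud("wrist",d,st);M=R.from_quat(st["tcp_rot"]).as_matrix();Q=(P-st["eef_pos"])@M*1000
def fit(b):
    u0,v0,u1,v1=b; q=P[v0:v1,u0:u1].reshape(-1,3);q=q[~np.isnan(q).any(1)];c=q.mean(0);n=np.linalg.svd(q-c,full_matrices=False)[2][2];return c,n
for b in [(240,288,330,360),(235,252,330,266)]: print(b,*fit(b))
for dz in (.04,.058,.062): print(dz,(M.T@[0,0,-dz]*100).round(2))
E
```

```text
t 45.03 pos [0.4845 0.0431 0.1589] yaw -86.38 q [-0.58   0.205  2.032  0.776  1.658 -0.886] F [-1.   0.4 -2.7] op 55.7
[[ 0.032 -0.042  0.999]
 [-0.504  0.862  0.052]
 [-0.863 -0.505  0.006]]
(240, 288, 330, 360) [0.4887 0.0015 0.1493] [-0.0577  0.9983 -0.0106]
(235, 252, 330, 266) [0.4869 0.0066 0.1937] [-0.0066  0.0506  0.9987]
0.04 [ 3.45  2.02 -0.03]
0.058 [ 5.01  2.93 -0.04]
0.062 [ 5.35  3.13 -0.04]
```

View pics/aj_wrist.png

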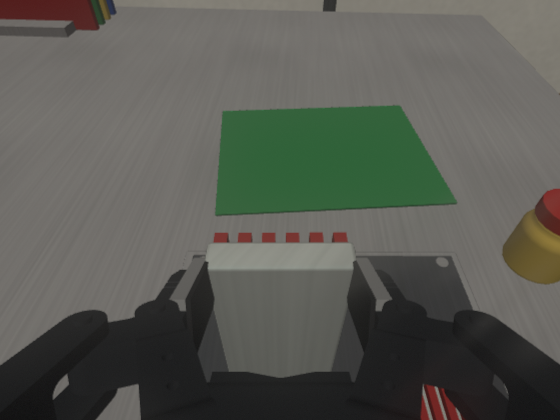

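Emit:
play_rows(steps=[{"claw":4.5,"tx":1.5,"ty":0.87,"tz":0,"ax":0,"ay":0,"az":0},{"claw":4.5,"tx":3.45,"ty":2.02,"tz":0,"ax":0,"ay":0,"az":0},{"claw":4.5,"tx":4.6,"ty":2.67,"tz":0,"ax":0,"ay":0,"az":0},{"claw":4.5,"tx":5.01,"ty":2.93,"tz":0,"ax":0,"ay":0,"az":0},{"claw":4.5,"tx":5.2,"ty":3.03,"tz":0,"ax":0,"ay":0,"az":0},{"claw":4.5,"tx":5.35,"ty":3.13,"tz":0,"ax":0,"ay":0,"az":0},{"claw":4.5,"tx":5.35,"ty":3.13,"tz":0,"ax":0,"ay":0,"az":0},{"claw":4.5,"tx":5.35,"ty":3.13,"tz":0,"ax":0,"ay":0,"az":0},{"claw":4.5,"tx":5.35,"ty":3.13,"tz":0,"ax":0,"ay":0,"az":0}])

```text
time: 45.83
eef_pos: [0.4851, 0.0426, 0.0971]
tcp_rot: [-0.201, 0.676, -0.167, 0.689]
contact_force: [-0.4, -0.4, -3.0]
opening: 0.652
```

Emit:
play_rows(steps=[{"claw":4.5,"tx":0.17,"ty":0.1,"tz":0,"ax":0,"ay":0,"az":0},{"claw":4.5,"tx":0.17,"ty":0.1,"tz":0,"ax":0,"ay":0,"az":0},{"claw":4.5,"tx":0.17,"ty":0.1,"tz":0,"ax":0,"ay":0,"az":0}])

```text
time: 46.08
eef_pos: [0.4846, 0.0428, 0.0945]
tcp_rot: [-0.2, 0.676, -0.167, 0.689]
contact_force: [-0.7, 0.2, -3.8]
opening: 0.651
```

Emit:
play_rows(steps=[{"claw":4.5,"tx":0.17,"ty":0.1,"tz":0,"ax":0,"ay":0,"az":0},{"claw":4.5,"tx":0.17,"ty":0.1,"tz":0,"ax":0,"ay":0,"az":0},{"claw":4.5,"tx":0.17,"ty":0.1,"tz":0,"ax":0,"ay":0,"az":0}])

```text
time: 46.33
eef_pos: [0.4845, 0.0429, 0.0924]
tcp_rot: [-0.2, 0.676, -0.167, 0.689]
contact_force: [0.0, 0.7, -2.5]
opening: 0.648
```

Emit:
play_rows(steps=[{"claw":4.5,"tx":0.06,"ty":0.04,"tz":0,"ax":0,"ay":0,"az":0},{"claw":4.5,"tx":0.06,"ty":0.04,"tz":0,"ax":0,"ay":0,"az":0},{"claw":4.5,"tx":0.06,"ty":0.04,"tz":0,"ax":0,"ay":0,"az":0}])

```text
time: 46.58
eef_pos: [0.4846, 0.0429, 0.0917]
tcp_rot: [-0.201, 0.676, -0.167, 0.689]
contact_force: [0.2, -0.1, -3.1]
opening: 0.652
```

Emit:
play_rows(steps=[{"claw":4.5,"tx":0.08,"ty":0.05,"tz":0,"ax":0,"ay":0,"az":0},{"claw":4.5,"tx":0.08,"ty":0.05,"tz":0,"ax":0,"ay":0,"az":0},{"claw":4.5,"tx":0.08,"ty":0.05,"tz":0,"ax":0,"ay":0,"az":0}])

```text
time: 46.83
eef_pos: [0.4848, 0.0429, 0.0913]
tcp_rot: [-0.2, 0.676, -0.167, 0.689]
contact_force: [-0.3, -1.0, -1.4]
opening: 0.654
```

Emit:
play_rows(steps=[{"claw":6.4,"tx":0,"ty":0,"tz":0,"ax":0,"ay":0,"az":0},{"claw":6.8,"tx":0,"ty":0,"tz":0,"ax":0,"ay":0,"az":0},{"claw":7.4,"tx":0,"ty":0,"tz":0,"ax":0,"ay":0,"az":0},{"claw":8.2,"tx":0,"ty":0,"tz":0,"ax":0,"ay":0,"az":0},{"claw":8.5,"tx":0,"ty":0,"tz":0,"ax":0,"ay":0,"az":0},{"claw":8.5,"tx":0,"ty":-1,"tz":0,"ax":0,"ay":0,"az":0},{"claw":8.5,"tx":0,"ty":-2.5,"tz":0,"ax":0,"ay":0,"az":0},{"claw":8.5,"tx":0,"ty":-5,"tz":0,"ax":0,"ay":0,"az":0},{"claw":8.5,"tx":0,"ty":-8,"tz":0,"ax":0,"ay":0,"az":0},{"claw":8.5,"tx":0,"ty":-10,"tz":0,"ax":0,"ay":0,"az":0},{"claw":8.5,"tx":0,"ty":-10,"tz":0,"ax":0,"ay":0,"az":0},{"claw":8.5,"tx":0,"ty":-10,"tz":0,"ax":0,"ay":0,"az":0}])

```text
time: 47.83
eef_pos: [0.4896, -0.0454, 0.142]
tcp_rot: [-0.2, 0.675, -0.168, 0.689]
contact_force: [0.0, 0.1, -0.1]
opening: 0.994
```

```bash
python3 - <<'E'
from h import *
show(); st,p,d=grab("wrist","ak_wrist"); P=cloud("wrist",d,st)
m=(P[...,2]>.05)&(P[...,2]<.14)&(abs(P[...,1])<.06)&(P[...,0]<.54)&(P[...,0]>.44)
t=m&(P[...,2]>.1225);print("top",t.sum(),rect(P[t][:,:2]) if t.sum()>10 else None)
f=m&(P[...,2]<.116);q=P[f];c=q.mean(0);n=np.linalg.svd(q-c,full_matrices=False)[2][2];print("front",c,n,f.sum())
yaw=-87
for G,p in [((.49,-.10,.27),60),((.49,-.03,.30),30),((.49,.03,.30),0)]:
    T,M=tgt(G,yaw,p,.043); rel(T,M)
E
```

```text
t 47.83 pos [ 0.4896 -0.0454  0.142 ] yaw -86.49 q [-0.705  0.317  1.931  0.693  1.715 -0.964] F [ 0.   0.1 -0.1] op 84.9
[[ 0.031 -0.038  0.999]
 [-0.503  0.863  0.049]
 [-0.864 -0.504  0.007]]
top 1739 (array([0.4867, 0.0092]), 60.022891998291016, 21.6611270904541, 3.3856661319732666)
front [ 0.4871 -0.0004  0.086 ] [-0.0548  0.9985 -0.0035] 4718
t [-8.34 -7.   -0.11] a [-0.3  0.2  0.2] rows>= 2.6
t [-12.3   -3.03   0.25] a [ -0.3   0.1 -29.8] rows>= 4.2
t [-13.73   0.58   0.55] a [ -0.4   0.  -59.8] rows>= 8.4
```

View pics/ak_wrist.png

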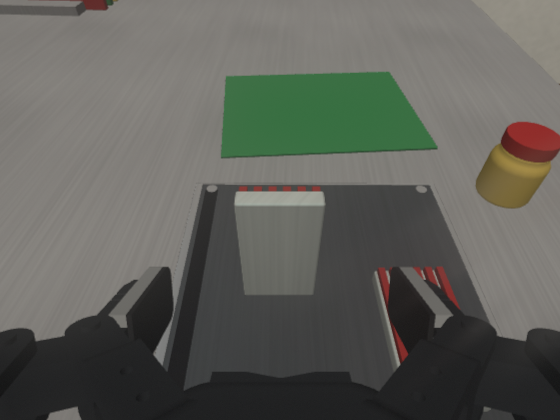

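Plate B is standing too, top at (280,200). Swinging over to +y.

Emit:
play_rows(steps=[{"claw":8.5,"tx":-3,"ty":-2.6,"tz":0,"ax":0,"ay":0,"az":0},{"claw":8.5,"tx":-6,"ty":-5.2,"tz":0,"ax":0,"ay":0,"az":0},{"claw":8.5,"tx":-8.3,"ty":-7,"tz":-0.1,"ax":0,"ay":0,"az":0},{"claw":8.5,"tx":-9.3,"ty":-6,"tz":0,"ax":0,"ay":0,"az":-7},{"claw":8.5,"tx":-10.3,"ty":-5,"tz":0,"ax":0,"ay":0,"az":-14},{"claw":8.5,"tx":-11.3,"ty":-4,"tz":0.1,"ax":0,"ay":0,"az":-21},{"claw":8.5,"tx":-12.3,"ty":-3,"tz":0.2,"ax":0,"ay":0,"az":-28},{"claw":8.5,"tx":-12.7,"ty":-2,"tz":0.3,"ax":0,"ay":0,"az":-35},{"claw":8.5,"tx":-13.1,"ty":-1.2,"tz":0.4,"ax":0,"ay":0,"az":-42},{"claw":8.5,"tx":-13.4,"ty":-0.4,"tz":0.5,"ax":0,"ay":0,"az":-49},{"claw":8.5,"tx":-13.6,"ty":0.2,"tz":0.5,"ax":0,"ay":0,"az":-56},{"claw":8.5,"tx":-13.7,"ty":0.6,"tz":0.5,"ax":0,"ay":0,"az":-60}])

```text
time: 48.88
eef_pos: [0.4885, 0.0332, 0.2566]
tcp_rot: [-0.513, 0.483, -0.489, 0.513]
contact_force: [-0.9, -0.3, 0.4]
opening: 0.996
```

```bash
python3 - <<'E'
from h import *
show(); yaw=-87
for G,p in [((.487,.06,.28),-25),((.487,.11,.24),-60)]:
    T,M=tgt(G,yaw,p,.043); rel(T,M)
G=(.4868,.0136,.111);T,M=tgt(G,yaw,-60,.043); B=T-.09*M[:,1]; rel(B,M); print(T,B)
E
```

```text
t 48.88 pos [0.4885 0.0332 0.2566] yaw -86.88 q [-0.137 -0.182  1.949 -0.005  1.367 -0.19 ] F [-0.9 -0.3  0.4] op 85.0
[[ 0.054  0.007  0.998]
 [-0.998 -0.006  0.055]
 [ 0.006 -1.     0.006]]
t [-0.87  1.56 -0.02] a [ -0.4   0.  -24.6] rows>= 3.4
t [-3.97  3.79  0.24] a [ -0.4  -0.1 -59.6] rows>= 8.3
t [-2.2  12.2  -0.35] a [ -0.4  -0.1 -59.6] rows>= 8.3
[ 0.4887 -0.0236  0.0895] [0.4847 0.0542 0.1345]
```

Emit:
play_rows(steps=[{"claw":8.5,"tx":-0.3,"ty":0.5,"tz":0,"ax":0,"ay":0,"az":-7},{"claw":8.5,"tx":-0.6,"ty":1,"tz":0,"ax":0,"ay":0,"az":-14},{"claw":8.5,"tx":-0.9,"ty":1.5,"tz":0,"ax":0,"ay":0,"az":-21},{"claw":8.5,"tx":-1.4,"ty":2,"tz":0,"ax":0,"ay":0,"az":-28},{"claw":8.5,"tx":-2,"ty":2.5,"tz":0.1,"ax":0,"ay":0,"az":-35},{"claw":8.5,"tx":-2.6,"ty":3,"tz":0.1,"ax":0,"ay":0,"az":-42},{"claw":8.5,"tx":-3.2,"ty":3.5,"tz":0.1,"ax":0,"ay":0,"az":-49},{"claw":8.5,"tx":-3.6,"ty":4.5,"tz":0.1,"ax":0,"ay":0,"az":-56},{"claw":8.5,"tx":-3.2,"ty":7,"tz":0,"ax":0,"ay":0,"az":-59.6},{"claw":8.5,"tx":-2.7,"ty":10,"tz":-0.2,"ax":0,"ay":0,"az":-59.6},{"claw":8.5,"tx":-2.2,"ty":12.2,"tz":-0.3,"ax":0,"ay":0,"az":-59.6},{"claw":8.5,"tx":-2.2,"ty":12.2,"tz":-0.3,"ax":0,"ay":0,"az":-59.6}])

```text
time: 49.88
eef_pos: [0.4811, 0.0512, 0.1282]
tcp_rot: [0.69, -0.167, 0.675, -0.2]
contact_force: [-0.5, -1.3, -0.7]
opening: 0.996
```

Emit:
play_rows(steps=[{"claw":8.5,"tx":0,"ty":0,"tz":0,"ax":0,"ay":0,"az":0},{"claw":8.5,"tx":0,"ty":0,"tz":0,"ax":0,"ay":0,"az":0},{"claw":8.5,"tx":0,"ty":0,"tz":0,"ax":0,"ay":0,"az":0},{"claw":8.5,"tx":0,"ty":0,"tz":0,"ax":0,"ay":0,"az":0},{"claw":8.5,"tx":0,"ty":0,"tz":0,"ax":0,"ay":0,"az":0}])

```text
time: 50.3
eef_pos: [0.4868, 0.0526, 0.136]
tcp_rot: [0.684, -0.167, 0.68, -0.203]
contact_force: [-0.5, 0.7, -0.1]
opening: 0.995
```

```bash
python3 - <<'E'
from h import *
show(); st,p,d=grab("wrist","al_wrist");P=cloud("wrist",d,st)
m=(P[...,2]>.05)&(P[...,2]<.122)&(abs(P[...,1]-.01)<.03)&(P[...,0]<.54)&(P[...,0]>.44)
print("face",rect(P[m][:,[0,2]]),np.median(P[m],0),m.sum())
yaw=-87;G=(.4868,.0136,.111);T,M=tgt(G,yaw,-60,.043);rel(T,M)
E
```

```text
t 50.3 pos [0.4868 0.0526 0.136 ] yaw -87.9 q [ 0.385  0.288  1.981 -0.965  1.46   0.763] F [-0.5  0.7 -0.1] op 85.0
[[ 0.018  0.048  0.999]
 [-0.505 -0.862  0.051]
 [ 0.863 -0.505  0.008]]
face (array([0.4862, 0.086 ]), 71.9786376953125, 60.050418853759766, 89.95160675048828) [0.4861 0.0179 0.0881] 9186
t [-0.15  8.9  -0.21] a [-0.1 -0.4 -0.3] rows>= 2.1
```

View pics/al_wrist.png

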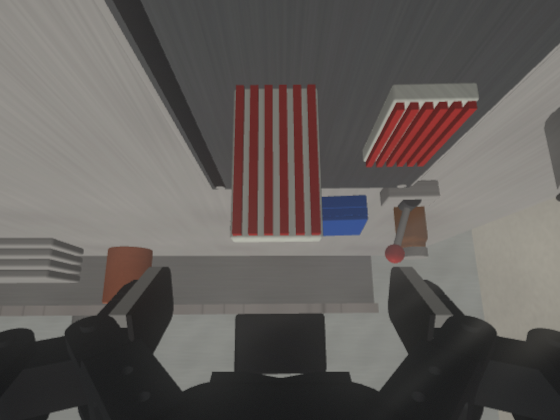

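Emit:
play_rows(steps=[{"claw":8.5,"tx":0,"ty":2.5,"tz":0,"ax":0,"ay":0,"az":0},{"claw":8.5,"tx":0,"ty":5,"tz":0,"ax":0,"ay":0,"az":0},{"claw":8.5,"tx":-0.1,"ty":7,"tz":-0.1,"ax":0,"ay":0,"az":0},{"claw":8.5,"tx":-0.1,"ty":8.2,"tz":-0.1,"ax":0,"ay":0,"az":0},{"claw":8.5,"tx":-0.1,"ty":8.9,"tz":-0.1,"ax":0,"ay":0,"az":0},{"claw":8.5,"tx":-0.1,"ty":8.9,"tz":-0.1,"ax":0,"ay":0,"az":0},{"claw":8.5,"tx":-0.1,"ty":8.9,"tz":-0.1,"ax":0,"ay":0,"az":0},{"claw":8.5,"tx":-0.1,"ty":8.9,"tz":-0.1,"ax":0,"ay":0,"az":0}])

```text
time: 51.02
eef_pos: [0.4898, -0.0234, 0.0895]
tcp_rot: [0.685, -0.167, 0.68, -0.203]
contact_force: [0.3, -0.6, 0.9]
opening: 0.998
```

Emit:
play_rows(grip_force=115, steps=[{"claw":4.5,"tx":0,"ty":0,"tz":0,"ax":0,"ay":0,"az":0},{"claw":4.5,"tx":0,"ty":0,"tz":0,"ax":0,"ay":0,"az":0},{"claw":4.5,"tx":0,"ty":0,"tz":0,"ax":0,"ay":0,"az":0},{"claw":4.5,"tx":0,"ty":0,"tz":0,"ax":0,"ay":0,"az":0},{"claw":4.5,"tx":0,"ty":0,"tz":0,"ax":0,"ay":0,"az":0},{"claw":4.5,"tx":0,"ty":0,"tz":0,"ax":0,"ay":0,"az":0},{"claw":4.5,"tx":0,"ty":0,"tz":0,"ax":0,"ay":0,"az":0}])

```text
time: 51.6
eef_pos: [0.4895, -0.0239, 0.0901]
tcp_rot: [0.685, -0.166, 0.68, -0.202]
contact_force: [-1.3, 1.6, 5.6]
opening: 0.649
```

```bash
python3 - <<'E'
from h import *
show(); st,p,d=grab("wrist","am_wrist");P=cloud("wrist",d,st);M=R.from_quat(st["tcp_rot"]).as_matrix()
q=P[120:280,225:335].reshape(-1,3);q=q[~np.isnan(q).any(1)];c=q.mean(0);n=np.linalg.svd(q-c,full_matrices=False)[2][2];print(c,n)
print([P[v,280].round(4).tolist() for v in (268,292)])
yaw=-87
G=st["eef_pos"]-.043*M[:,1]; print(G)
for g,p in [(G+[0,0,.03],-60),(G+[0,-.01,.09],-40),(G+[0,-.03,.10],-15),(G+[0,-.05,.10],10)]:
    T,MM=tgt(g,yaw,p,.043); rel(T,MM)
E
```

```text
t 51.6 pos [ 0.4895 -0.0239  0.0901] yaw -87.75 q [ 0.247  0.31   2.067 -1.067  1.32   0.802] F [-1.3  1.6  5.6] op 55.4
[[ 0.02   0.047  0.999]
 [-0.502 -0.863  0.051]
 [ 0.864 -0.503  0.007]]
[0.487  0.0153 0.0771] [-0.0565  0.9982  0.0203]
[[0.4873, 0.0106, 0.1067], [0.4873, 0.0108, 0.1166]]
[0.4875 0.0132 0.1117]
t [ 2.61 -1.51  0.02] a [-0.1 -0.4 -0.2] rows>= 0.7
t [ 6.82 -3.92 -0.01] a [-0.2 -0.4 19.8] rows>= 2.8
t [ 7.12 -3.69 -0.11] a [-0.2 -0.3 44.8] rows>= 6.3
t [ 7.12 -3.53 -0.21] a [-0.3 -0.3 69.8] rows>= 9.8
```

View pics/am_wrist.png

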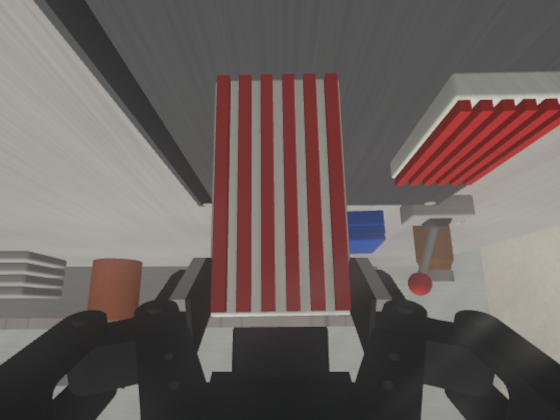

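Emit:
play_rows(steps=[{"claw":4.5,"tx":1.3,"ty":-0.75,"tz":0,"ax":0,"ay":0,"az":0},{"claw":4.5,"tx":2.6,"ty":-1.5,"tz":0,"ax":0,"ay":0,"az":0},{"claw":4.5,"tx":4,"ty":-2.3,"tz":0,"ax":0,"ay":0,"az":6},{"claw":4.5,"tx":5.5,"ty":-3.2,"tz":0,"ax":0,"ay":0,"az":13},{"claw":4.5,"tx":6.8,"ty":-3.9,"tz":0,"ax":0,"ay":0,"az":20},{"claw":4.5,"tx":6.9,"ty":-3.9,"tz":-0.1,"ax":0,"ay":0,"az":27},{"claw":4.5,"tx":7,"ty":-3.8,"tz":-0.1,"ax":0,"ay":0,"az":34},{"claw":4.5,"tx":7.1,"ty":-3.7,"tz":-0.1,"ax":0,"ay":0,"az":41},{"claw":4.5,"tx":7.1,"ty":-3.7,"tz":-0.1,"ax":0,"ay":0,"az":48},{"claw":4.5,"tx":7.1,"ty":-3.6,"tz":-0.2,"ax":0,"ay":0,"az":55},{"claw":4.5,"tx":7.1,"ty":-3.6,"tz":-0.2,"ax":0,"ay":0,"az":62},{"claw":4.5,"tx":7.1,"ty":-3.5,"tz":-0.2,"ax":0,"ay":0,"az":69}])

```text
time: 52.65
eef_pos: [0.487, -0.0297, 0.1679]
tcp_rot: [-0.468, 0.526, -0.444, 0.554]
contact_force: [0.1, 0.6, -3.5]
opening: 0.654
```

```bash
python3 - <<'E'
from h import *
show(); yaw=-87
for g,p in [((.486,-.065,.18),31),((.486,-.075,.12),31)]:
    T,MM=tgt(g,yaw,p,.043); rel(T,MM)
E
```

```text
t 52.65 pos [ 0.487  -0.0297  0.1679] yaw -86.99 q [-0.364 -0.095  2.042  0.164  1.258 -0.471] F [ 0.1  0.6 -3.5] op 55.9
[[ 0.052 -0.001  0.999]
 [-0.985  0.166  0.051]
 [-0.166 -0.986  0.008]]
t [ 1.7   2.22 -0.3 ] a [-0.5  0.1 21.4] rows>= 3.0
t [ 3.68  7.98 -0.4 ] a [-0.5  0.1 21.4] rows>= 3.0
```

Emit:
play_rows(steps=[{"claw":4.5,"tx":0.6,"ty":0.8,"tz":-0.1,"ax":0,"ay":0,"az":7},{"claw":4.5,"tx":1.2,"ty":1.5,"tz":-0.2,"ax":0,"ay":0,"az":14},{"claw":4.5,"tx":1.7,"ty":2.2,"tz":-0.3,"ax":0,"ay":0,"az":21},{"claw":4.5,"tx":2.4,"ty":4.2,"tz":-0.3,"ax":0,"ay":0,"az":21.4},{"claw":4.5,"tx":3.1,"ty":6.2,"tz":-0.3,"ax":0,"ay":0,"az":21.4},{"claw":4.5,"tx":3.7,"ty":8,"tz":-0.3,"ax":0,"ay":0,"az":21.4},{"claw":4.5,"tx":3.7,"ty":8,"tz":-0.3,"ax":0,"ay":0,"az":21.4},{"claw":4.5,"tx":3.7,"ty":8,"tz":-0.3,"ax":0,"ay":0,"az":21.4},{"claw":4.5,"tx":3.7,"ty":8,"tz":-0.3,"ax":0,"ay":0,"az":21.4}])

```text
time: 53.4
eef_pos: [0.4859, -0.0535, 0.0832]
tcp_rot: [-0.365, 0.603, -0.335, 0.625]
contact_force: [-0.2, -0.9, -3.2]
opening: 0.654
```

```bash
cat > flat.py <<'E'
from h import *
import sys
show(); st,p,d=grab("wrist",sys.argv[1]);P=cloud("wrist",d,st);M=R.from_quat(st["tcp_rot"]).as_matrix()
q=P[120:280,235:325].reshape(-1,3);q=q[~np.isnan(q).any(1)];c=q.mean(0);n=np.linalg.svd(q-c,full_matrices=False)[2][2];print("rib face",c,n,"5/95pct z",np.percentile(q[:,2],[5,95]))
print((M.T@[0,0,-1]).round(3))
E
python3 flat.py an_wrist
```

```text
t 53.4 pos [ 0.4859 -0.0535  0.0832] yaw -86.89 q [-0.577  0.15   2.038  0.444  1.311 -0.824] F [-0.2 -0.9 -3.2] op 55.9
[[ 0.047 -0.021  0.999]
 [-0.859  0.509  0.051]
 [-0.51  -0.86   0.006]]
rib face [ 0.4846 -0.0406  0.121 ] [-0.0012  0.0241  0.9997] 5/95pct z [0.1167 0.1244]
[ 0.51   0.86  -0.006]
```

View pics/an_wrist.png

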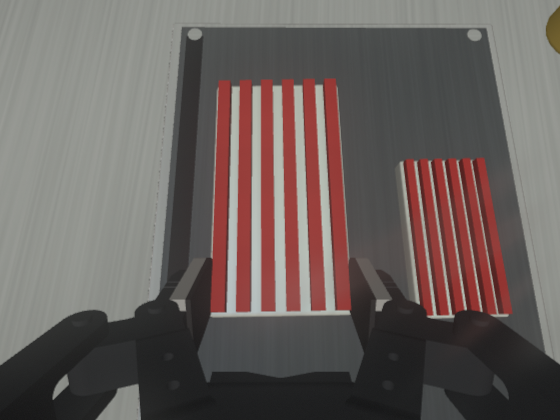

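Emit:
play_rows(steps=[{"claw":4.5,"tx":1.5,"ty":2.6,"tz":0,"ax":0,"ay":0,"az":0.7},{"claw":4.5,"tx":3,"ty":5.1,"tz":0,"ax":0,"ay":0,"az":1.4},{"claw":4.5,"tx":3.5,"ty":6,"tz":0,"ax":0,"ay":0,"az":1.4},{"claw":4.5,"tx":3.8,"ty":6.5,"tz":0,"ax":0,"ay":0,"az":1.4},{"claw":4.5,"tx":4,"ty":6.8,"tz":0,"ax":0,"ay":0,"az":1.4},{"claw":4.5,"tx":4.1,"ty":6.9,"tz":0,"ax":0,"ay":0,"az":1.4},{"claw":4.5,"tx":4.1,"ty":6.9,"tz":0,"ax":0,"ay":0,"az":1.4},{"claw":4.5,"tx":4.1,"ty":6.9,"tz":0,"ax":0,"ay":0,"az":1.4},{"claw":4.5,"tx":4.1,"ty":6.9,"tz":0,"ax":0,"ay":0,"az":1.4}])

```text
time: 54.2
eef_pos: [0.4868, -0.054, 0.0036]
tcp_rot: [-0.357, 0.607, -0.328, 0.629]
contact_force: [0.1, -0.6, -3.4]
opening: 0.648
```

```bash
python3 flat.py ao_wrist
```

```text
t 54.2 pos [ 0.4868 -0.054   0.0036] yaw -86.84 q [-0.586  0.3    2.048  0.481  1.188 -0.912] F [ 0.1 -0.6 -3.4] op 55.3
[[ 0.047 -0.021  0.999]
 [-0.847  0.53   0.051]
 [-0.53  -0.848  0.007]]
rib face [ 0.4856 -0.042   0.0417] [-0.0015  0.0008  1.    ] 5/95pct z [0.0374 0.045 ]
[ 0.53   0.848 -0.007]
```

Emit:
play_rows(steps=[{"claw":4.5,"tx":0.2,"ty":0.3,"tz":0,"ax":0,"ay":0,"az":0},{"claw":4.5,"tx":0.34,"ty":0.55,"tz":0,"ax":0,"ay":0,"az":0},{"claw":4.5,"tx":0.34,"ty":0.55,"tz":0,"ax":0,"ay":0,"az":0},{"claw":4.5,"tx":0.34,"ty":0.55,"tz":0,"ax":0,"ay":0,"az":0}])

```text
time: 54.58
eef_pos: [0.4862, -0.0536, -0.004]
tcp_rot: [-0.357, 0.608, -0.328, 0.629]
contact_force: [1.2, 0.4, -1.5]
opening: 0.651
```

Emit:
play_rows(steps=[{"claw":4.5,"tx":0.1,"ty":0.15,"tz":0,"ax":0,"ay":0,"az":0},{"claw":4.5,"tx":0.1,"ty":0.15,"tz":0,"ax":0,"ay":0,"az":0},{"claw":4.5,"tx":0.1,"ty":0.15,"tz":0,"ax":0,"ay":0,"az":0}])

```text
time: 54.83
eef_pos: [0.4862, -0.0534, -0.0041]
tcp_rot: [-0.357, 0.609, -0.326, 0.629]
contact_force: [-1.7, -0.5, 5.8]
opening: 0.655
```

Contact (5.8 N). Releasing and retreating.

Emit:
play_rows(steps=[{"claw":6.5,"tx":0,"ty":0,"tz":0,"ax":0,"ay":0,"az":0},{"claw":7.5,"tx":0,"ty":0,"tz":0,"ax":0,"ay":0,"az":0},{"claw":8.5,"tx":0,"ty":0,"tz":0,"ax":0,"ay":0,"az":0},{"claw":8.5,"tx":0,"ty":0,"tz":0,"ax":0,"ay":0,"az":0},{"claw":8.5,"tx":0,"ty":-2,"tz":0,"ax":0,"ay":0,"az":0},{"claw":8.5,"tx":0,"ty":-5,"tz":0,"ax":0,"ay":0,"az":0},{"claw":8.5,"tx":0,"ty":-9,"tz":0,"ax":0,"ay":0,"az":0},{"claw":8.5,"tx":0,"ty":-13,"tz":0,"ax":0,"ay":0,"az":0},{"claw":8.5,"tx":0,"ty":-17,"tz":0,"ax":0,"ay":0,"az":0},{"claw":8.5,"tx":0,"ty":-18,"tz":0,"ax":0,"ay":0,"az":0},{"claw":8.5,"tx":0,"ty":-18,"tz":0,"ax":0,"ay":0,"az":0},{"claw":8.5,"tx":0,"ty":-18,"tz":0,"ax":0,"ay":0,"az":0}])

```text
time: 55.83
eef_pos: [0.4899, -0.1489, 0.1463]
tcp_rot: [-0.357, 0.608, -0.328, 0.629]
contact_force: [-0.0, -0.0, -1.4]
opening: 0.995
```

```bash
python3 - <<'E'
from pl import *
st,p,d,P,H,S,V=look("ap_wrist"); show()
m=(P[...,2]>.0325)&(P[...,2]<.043)&(abs(P[...,1]+.03)<.1)&(P[...,0]<.66)&(P[...,0]>.42)
comps(m,P,200,"rib")
for n in ["scene","side"]:
    s,q,dd=grab(n,"ap_"+n)
rel((.56,-.28,.25),base(0)); rel((.56,-.26,.25),base(0,0))
E
```

```text
t 55.88 pos [ 0.4891 -0.1478  0.1451] yaw -86.97 q [-0.72   0.173  1.889  0.395  1.497 -0.886] F [-0.2  0.6 -0.2] op 84.9
[[ 0.045 -0.025  0.999]
 [-0.845  0.532  0.051]
 [-0.533 -0.846  0.003]]
rib [250  97   7 108 687] [ 0.4601 -0.0392] 106.5 5.6 -86.32 z [0.0344 0.0358 0.037 ]
rib [261  97   7 108 725] [ 0.4701 -0.0386] 106.7 5.6 -86.35 z [0.0345 0.0359 0.037 ]
rib [272  97   7 108 650] [ 0.48   -0.0381] 106.2 5.5 -86.82 z [0.0347 0.0359 0.0369]
rib [283  97   8 108 663] [ 0.4902 -0.0377] 106.4 5.8 -86.86 z [0.0348 0.0359 0.037 ]
rib [293  97   9 108 668] [ 0.4999 -0.0367] 107.1 5.5 -86.42 z [0.0345 0.0358 0.0369]
rib [303  97  11 108 682] [ 0.51   -0.0365] 106.1 5.6 -86.31 z [0.0344 0.0358 0.0369]
rib [384  97  20 108 787] [ 0.5873 -0.0327] 106.3 6.3 -85.92 z [0.0333 0.0357 0.0369]
rib [394  97  21 108 798] [ 0.5969 -0.0322] 106.0 6.7 -85.98 z [0.0334 0.0356 0.0369]
rib [405  97  22 108 804] [ 0.6073 -0.0314] 106.4 6.8 -86.05 z [0.0333 0.0356 0.0369]
rib [415  97  23 107 810] [ 0.6173 -0.0307] 106.3 7.2 -85.54 z [0.0334 0.0356 0.0368]
rib [425  97  25 107 828] [ 0.6272 -0.0303] 106.4 7.4 -85.69 z [0.0332 0.0356 0.0368]
rib [373  98  19 107 769] [ 0.5772 -0.0338] 105.9 6.5 -85.95 z [0.0335 0.0357 0.0369]
t [  5.9  -16.2    6.45] a [-24.5 -84.5 -25.7] rows>= 12.8
t [  4.21 -15.13   6.55] a [-24.5 -84.5 -25.7] rows>= 12.8
```

View pics/ap_wrist.png

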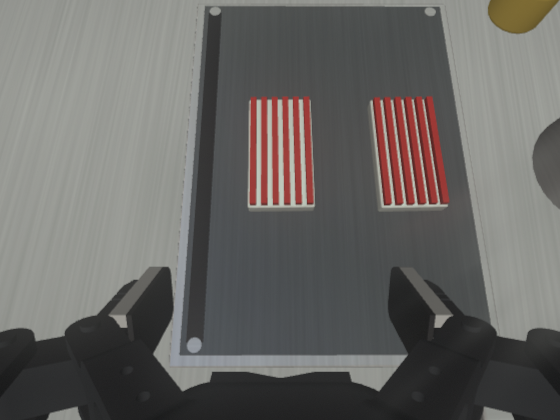

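View pics/ap_scene.png

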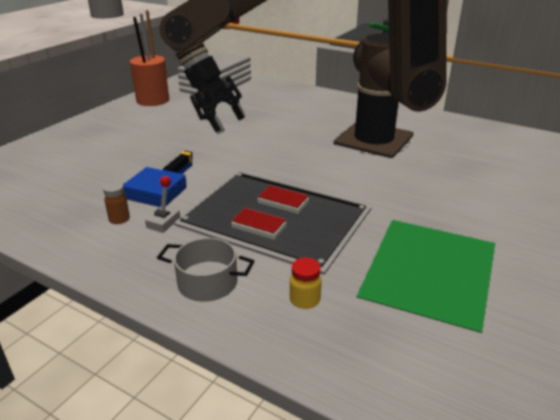

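Both plates are flat with ribs up, rib tops at 36 mm, centred near (0.485, -0.038) and (0.602, -0.032). The mat is empty. Next I look at the gas lever from above.

Emit:
play_rows(steps=[{"claw":6,"tx":0,"ty":-3,"tz":0.5,"ax":-1.9,"ay":-6.5,"az":-2},{"claw":3,"tx":-1,"ty":-5,"tz":1,"ax":-3.8,"ay":-13,"az":-4},{"claw":1,"tx":0,"ty":-7,"tz":1.5,"ax":-5.7,"ay":-19.5,"az":-5.9},{"claw":0,"tx":0,"ty":-9,"tz":2,"ax":-7.5,"ay":-26,"az":-7.9},{"claw":0,"tx":1,"ty":-11,"tz":2.5,"ax":-9.4,"ay":-32.5,"az":-9.9},{"claw":0,"tx":1.5,"ty":-12,"tz":3,"ax":-11.3,"ay":-39,"az":-11.9},{"claw":0,"tx":2,"ty":-13,"tz":3.5,"ax":-13.2,"ay":-45.5,"az":-13.8},{"claw":0,"tx":2.5,"ty":-14,"tz":4,"ax":-15.1,"ay":-52,"az":-15.8},{"claw":0,"tx":3,"ty":-15,"tz":4.5,"ax":-17,"ay":-58.5,"az":-17.8},{"claw":0,"tx":3.5,"ty":-15,"tz":5,"ax":-18.8,"ay":-65,"az":-19.8},{"claw":0,"tx":4,"ty":-15,"tz":5.5,"ax":-20.7,"ay":-71.5,"az":-21.7},{"claw":0,"tx":4.2,"ty":-15.1,"tz":6.5,"ax":-22.6,"ay":-78,"az":-23.7}])

```text
time: 56.98
eef_pos: [0.5597, -0.2604, 0.2498]
tcp_rot: [-0.695, 0.05, -0.027, 0.717]
contact_force: [-0.5, 0.1, -0.4]
opening: -0.001
```

```bash
python3 - <<'E'
from h import *
show(); rel((.56,-.26,.27),base(0))
E
```

```text
t 56.98 pos [ 0.5597 -0.2604  0.2498] yaw -6.18 q [-0.604  0.15   1.634  0.009  1.402 -2.068] F [-0.5  0.1 -0.4] op -0.1
[[ 0.994 -0.031  0.109]
 [-0.108  0.033  0.994]
 [-0.035 -0.999  0.029]]
t [-0.04 -2.02  0.1 ] a [-1.8 -6.2 -1.9] rows>= 0.9
```

Emit:
play_rows(steps=[{"claw":0,"tx":4,"ty":-2,"tz":0.3,"ax":-1.8,"ay":-6.2,"az":-1.9},{"claw":0,"tx":8,"ty":-2,"tz":0.3,"ax":-1.8,"ay":-6.2,"az":-1.9},{"claw":0,"tx":12,"ty":-2,"tz":0.3,"ax":-1.8,"ay":-6.2,"az":-1.9},{"claw":0,"tx":14,"ty":-2,"tz":0.3,"ax":-1.8,"ay":-6.2,"az":-1.9},{"claw":0,"tx":14,"ty":-2,"tz":0.3,"ax":-1.8,"ay":-6.2,"az":-1.9},{"claw":0,"tx":14,"ty":-2,"tz":0.3,"ax":-1.8,"ay":-6.2,"az":-1.9},{"claw":0,"tx":14,"ty":-2,"tz":0.3,"ax":-1.8,"ay":-6.2,"az":-1.9}])

```text
time: 57.57
eef_pos: [0.6995, -0.2741, 0.2661]
tcp_rot: [-0.707, 0.002, -0.002, 0.707]
contact_force: [-0.4, -0.4, -0.4]
opening: -0.001
```

```bash
python3 - <<'E'
from pl import *
st,p,d,P,H,S,V=look("aq_wrist"); show()
z=P[...,2]
m=((H<8)|(H>172))&(S>120)&(z>.08)&(z<.13);q=P[m];print("ball",m.sum(),np.median(q,0),q.min(0),q.max(0))
near=(P[...,0]>.58)&(P[...,0]<.78)&(P[...,1]>-.33)&(P[...,1]<-.17)
comps(near&(z>.022)&(z<.045)&(S<60),P,100,"base")
comps(near&(z>.015)&(z<.03)&(S<60),P,100,"base2")
comps((z>.07)&(z<.1)&(P[...,0]>.55)&(P[...,1]<-.25)&(np.arange(420)[:,None]<260),P,100,"tall")
E
```

```text
t 57.62 pos [ 0.6994 -0.2743  0.2671] yaw -0.36 q [-0.509  0.415  1.279  0.     1.447 -2.073] F [ 0.4 -0.7 -0.3] op -0.1
[[ 1.     0.001  0.006]
 [-0.006 -0.     1.   ]
 [ 0.001 -1.    -0.   ]]
ball 529 [ 0.6575 -0.2469  0.107 ] [ 0.6463 -0.2579  0.098 ] [ 0.669  -0.2347  0.1114]
base [ 283  127   47   63 1929] [ 0.6854 -0.2429] 69.7 49.9 5.53 z [0.0232 0.0251 0.0348]
base2 [ 338   62   36   84 2451] [ 0.6248 -0.1886] 90.5 39.0 1.41 z [0.0152 0.0162 0.0175]
base2 [ 283  126   47   64 1573] [ 0.6854 -0.2428] 70.1 50.0 5.53 z [0.023  0.0248 0.0265]
tall [ 190  184   46   45 1571] [ 0.726  -0.3435] 44.3 43.9 89.05 z [0.0837 0.0897 0.0909]
```

View pics/aq_wrist.png

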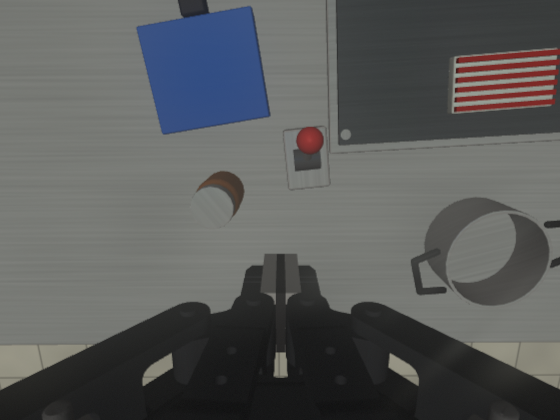

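```bash
python3 - <<'E'
from h import *
M=base(5.5); ex=M[:,0]
ball=np.array([.6575,-.2465])
def T(s,z): g=ball+ex[:2]*s; return np.array([*g,z])
rel(T(-.065,.15),M); rel(T(-.065,.045),M); print(T(-.065,.15))
E
```

```text
t [-10.68  11.71   2.1 ] a [ 0.  -5.9  0. ] rows>= 3.8
t [-10.68  22.21   2.1 ] a [ 0.  -5.9  0. ] rows>= 5.9
[ 0.5928 -0.2527  0.15  ]
```

Emit:
play_rows(steps=[{"claw":0,"tx":-4,"ty":0,"tz":1,"ax":0,"ay":-5.9,"az":0},{"claw":0,"tx":-8,"ty":0,"tz":2,"ax":0,"ay":-5.9,"az":0},{"claw":0,"tx":-10.7,"ty":2,"tz":2.1,"ax":0,"ay":-5.9,"az":0},{"claw":0,"tx":-10.7,"ty":6,"tz":2.1,"ax":0,"ay":-5.9,"az":0},{"claw":0,"tx":-10.7,"ty":10,"tz":2.1,"ax":0,"ay":-5.9,"az":0},{"claw":0,"tx":-10.7,"ty":14,"tz":2.1,"ax":0,"ay":-5.9,"az":0},{"claw":0,"tx":-10.7,"ty":18,"tz":2.1,"ax":0,"ay":-5.9,"az":0},{"claw":0,"tx":-10.7,"ty":21,"tz":2.1,"ax":0,"ay":-5.9,"az":0},{"claw":0,"tx":-10.7,"ty":22.2,"tz":2.1,"ax":0,"ay":-5.9,"az":0},{"claw":0,"tx":-10.7,"ty":22.2,"tz":2.1,"ax":0,"ay":-5.9,"az":0},{"claw":0,"tx":-10.7,"ty":22.2,"tz":2.1,"ax":0,"ay":-5.9,"az":0},{"claw":0,"tx":-10.7,"ty":22.2,"tz":2.1,"ax":0,"ay":-5.9,"az":0}])

```text
time: 58.62
eef_pos: [0.5958, -0.2548, 0.0495]
tcp_rot: [0.708, 0.037, -0.031, -0.705]
contact_force: [-0.7, -0.7, 0.5]
opening: 0.002
```

```bash
python3 - <<'E'
from h import *
show()
for n,(a,b,c,e) in dict(scene=(100,260,100,300),side=(180,330,300,470)).items():
    st,p,d=grab(n);cv2.imwrite(f"pics/ar_{n}.png",cv2.resize(p[a:b,c:e],None,fx=4,fy=3.7))
E
```

```text
t 58.62 pos [ 0.5958 -0.2548  0.0495] yaw 5.52 q [-0.561  0.37   1.75   0.     1.013 -2.228] F [-0.7 -0.7  0.5] op 0.1
[[ 0.995  0.007 -0.096]
 [ 0.096 -0.004  0.995]
 [ 0.007 -1.    -0.005]]
```

View pics/ar_scene.png

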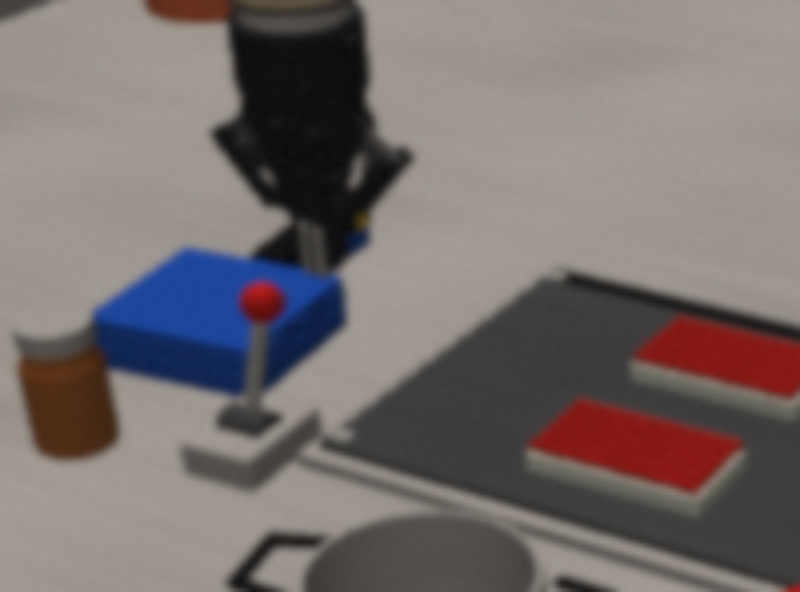

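View pics/ar_side.png

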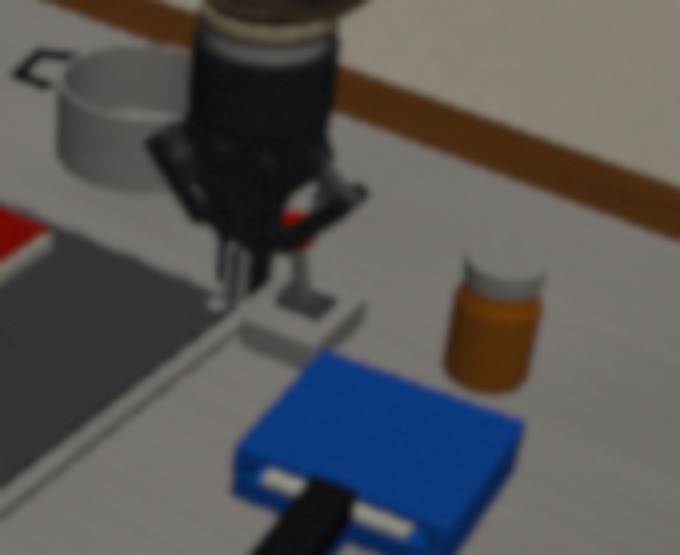

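The closed fingers stand behind the lever at ball height. Pushing forward along the base's x axis.

Emit:
play_rows(steps=[{"claw":0,"tx":1.5,"ty":0,"tz":0.1,"ax":0,"ay":0,"az":0},{"claw":0,"tx":3,"ty":0,"tz":0.1,"ax":0,"ay":0,"az":0},{"claw":0,"tx":4,"ty":0,"tz":0.1,"ax":0,"ay":0,"az":0},{"claw":0,"tx":5,"ty":0,"tz":0.1,"ax":0,"ay":0,"az":0},{"claw":0,"tx":6,"ty":0,"tz":0.1,"ax":0,"ay":0,"az":0},{"claw":0,"tx":7,"ty":0,"tz":0.1,"ax":0,"ay":0,"az":0},{"claw":0,"tx":8,"ty":0,"tz":0.1,"ax":0,"ay":0,"az":0},{"claw":0,"tx":8,"ty":0,"tz":0.1,"ax":0,"ay":0,"az":0}])

```text
time: 59.38
eef_pos: [0.6755, -0.2447, 0.0465]
tcp_rot: [0.707, 0.036, -0.033, -0.706]
contact_force: [0.3, -0.4, -1.2]
opening: 0.003
```

Emit:
play_rows(steps=[{"claw":0,"tx":1,"ty":0,"tz":0,"ax":0,"ay":0,"az":0},{"claw":0,"tx":1.6,"ty":0,"tz":0,"ax":0,"ay":0,"az":0},{"claw":0,"tx":1.6,"ty":0,"tz":0,"ax":0,"ay":0,"az":0}])

```text
time: 59.63
eef_pos: [0.6901, -0.2431, 0.0459]
tcp_rot: [0.707, 0.035, -0.033, -0.706]
contact_force: [-0.4, -0.1, 0.3]
opening: -0.001
```

```bash
python3 - <<'E'
from h import *
show()
for n,(a,b,c,e) in dict(scene=(100,260,100,300),side=(180,330,300,470)).items():
    st,p,d=grab(n);cv2.imwrite(f"pics/as_{n}.png",cv2.resize(p[a:b,c:e],None,fx=4,fy=3.7))
    P=cloud(n,d);hsv=cv2.cvtColor(p,cv2.COLOR_BGR2HSV);H,S=hsv[...,0].astype(int),hsv[...,1]
    m=((H<8)|(H>172))&(S>130)&(P[...,2]>.075)&(P[...,2]<.13)&(P[...,1]<-.18)&(P[...,1]>-.3)&(P[...,0]>.6)
    print(n,m.sum(),np.median(P[m],0) if m.sum() else None)
E
```

```text
t 59.63 pos [ 0.6901 -0.2431  0.0459] yaw 5.55 q [-0.477  0.54   1.519  0.     1.079 -2.145] F [-0.4 -0.1  0.3] op -0.1
[[ 0.995  0.003 -0.097]
 [ 0.097 -0.001  0.995]
 [ 0.003 -1.    -0.001]]
scene 96 [ 0.7188 -0.2318  0.1028]
side 21 [ 0.6966 -0.2587  0.1043]
```

View pics/as_scene.png

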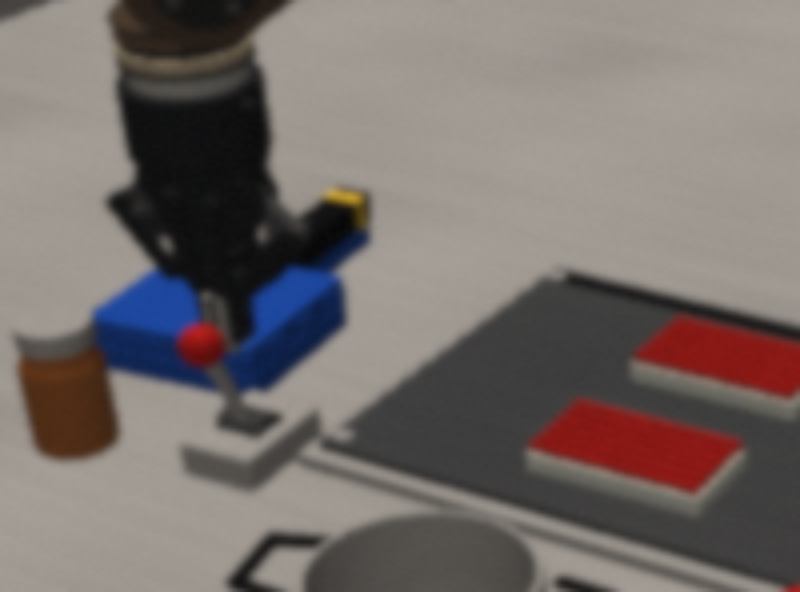

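Emit:
play_rows(steps=[{"claw":0,"tx":0.6,"ty":0,"tz":0,"ax":0,"ay":0,"az":0},{"claw":0,"tx":1.2,"ty":0,"tz":0,"ax":0,"ay":0,"az":0},{"claw":0,"tx":1.2,"ty":0,"tz":0,"ax":0,"ay":0,"az":0}])

```text
time: 59.98
eef_pos: [0.7, -0.2423, 0.0459]
tcp_rot: [0.707, 0.033, -0.035, -0.706]
contact_force: [-5.1, -0.4, 1.8]
opening: -0.002
```

Emit:
play_rows(steps=[{"claw":0,"tx":0.5,"ty":0,"tz":0,"ax":0,"ay":0,"az":0},{"claw":0,"tx":0.8,"ty":0,"tz":0,"ax":0,"ay":0,"az":0},{"claw":0,"tx":0.8,"ty":0,"tz":0,"ax":0,"ay":0,"az":0}])

```text
time: 60.23
eef_pos: [0.6998, -0.2422, 0.0458]
tcp_rot: [-0.705, -0.026, 0.043, 0.707]
contact_force: [-25.9, 0.0, 12.0]
opening: 0.001
```

The lever is at its stop: the TCP no longer advances and the force has risen to 26 N. Backing off and lifting away.

Emit:
play_rows(steps=[{"claw":0,"tx":-2,"ty":0,"tz":0,"ax":0,"ay":0,"az":0},{"claw":0,"tx":-5,"ty":0,"tz":0,"ax":0,"ay":0,"az":0},{"claw":0,"tx":-8,"ty":0,"tz":0,"ax":0,"ay":0,"az":0},{"claw":0,"tx":-8,"ty":-4,"tz":0,"ax":0,"ay":0,"az":0},{"claw":0,"tx":-8,"ty":-8,"tz":0,"ax":0,"ay":0,"az":0},{"claw":0,"tx":-8,"ty":-12,"tz":0,"ax":0,"ay":0,"az":0},{"claw":0,"tx":-8,"ty":-16,"tz":0,"ax":0,"ay":0,"az":0},{"claw":0,"tx":-6,"ty":-20,"tz":0,"ax":0,"ay":0,"az":0},{"claw":0,"tx":-4,"ty":-22,"tz":0,"ax":0,"ay":0,"az":0},{"claw":0,"tx":-2,"ty":-22,"tz":0,"ax":0,"ay":0,"az":0},{"claw":0,"tx":-2,"ty":-22,"tz":0,"ax":0,"ay":0,"az":0},{"claw":0,"tx":-2,"ty":-22,"tz":0,"ax":0,"ay":0,"az":0}])

```text
time: 61.23
eef_pos: [0.6896, -0.2428, 0.2661]
tcp_rot: [0.707, 0.035, -0.033, -0.706]
contact_force: [0.2, -0.1, 0.1]
opening: 0.002
```

```bash
python3 - <<'E'
from pl import *
st,p,d,P,H,S,V=look("at_wrist"); show(); z=P[...,2]
m=((H<8)|(H>172))&(S>120)&(z>.07)&(z<.13)&(P[...,1]<-.15);q=P[m];print("ball",m.sum(),np.median(q,0) if m.sum() else None)
m=(H>20)&(H<32)&(S>120)&(z<.06)&(P[...,1]<-.3);print("band",m.sum(),np.median(P[m],0) if m.sum() else None)
m=(z>.0325)&(z<.043)&(abs(P[...,1]+.03)<.1)&(P[...,0]<.66)&(P[...,0]>.42);comps(m,P,200,"rib")
for n in ["scene","side"]:
    s,pp,dd=grab(n,"at_"+n)
    PP=cloud(n,dd);h=cv2.cvtColor(pp,cv2.COLOR_BGR2HSV);HH,SS=h[...,0].astype(int),h[...,1]
    mm=((HH<8)|(HH>172))&(SS>130)&(PP[...,2]>.075)&(PP[...,2]<.13)&(PP[...,1]<-.18)&(PP[...,1]>-.3)&(PP[...,0]>.6);print(n,mm.sum(),np.median(PP[mm],0))
E
```

```text
t 61.28 pos [ 0.6886 -0.2428  0.2652] yaw 5.55 q [-0.478  0.367  1.345  0.     1.428 -2.145] F [ 0.5 -0.5 -0. ] op 0.1
[[ 0.995  0.001 -0.097]
 [ 0.097 -0.001  0.995]
 [ 0.001 -1.    -0.001]]
ball 441 [ 0.7202 -0.24    0.1017]
band 0 None
rib [448   2 107  12 756] [ 0.5005 -0.0365] 106.8 7.0 -86.46 z [0.0335 0.0362 0.0376]
rib [446  13 106  11 725] [ 0.51  -0.035] 107.7 6.5 -86.29 z [0.0336 0.0361 0.0376]
rib [435  84 102   8 577] [ 0.5775 -0.0325] 107.1 5.8 -85.78 z [0.0347 0.0361 0.0375]
rib [434  94 101   8 545] [ 0.5875 -0.0319] 107.6 5.6 -85.91 z [0.0345 0.0361 0.0374]
rib [433 103 100   8 524] [ 0.5974 -0.031 ] 106.3 5.5 -85.92 z [0.0347 0.0362 0.0374]
rib [432 113  99   8 516] [ 0.607  -0.0304] 106.0 6.2 -85.91 z [0.0348 0.0362 0.0375]
rib [431 122  98   8 509] [ 0.6174 -0.0298] 106.8 5.5 -85.93 z [0.0347 0.0361 0.0376]
rib [429 132  98   7 501] [ 0.6269 -0.029 ] 106.9 6.2 -85.91 z [0.0349 0.0361 0.0375]
scene 87 [ 0.7288 -0.2312  0.0979]
side 72 [ 0.7156 -0.246   0.097 ]
```

View pics/at_wrist.png

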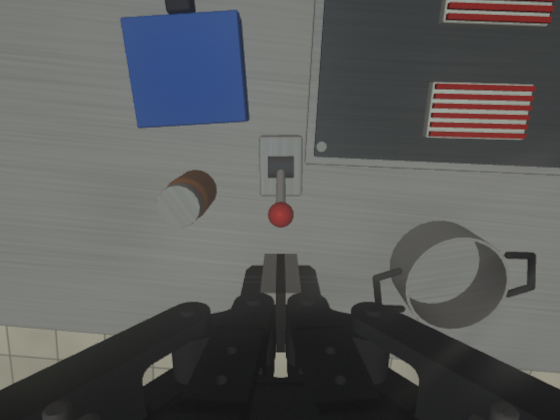

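View pics/at_side.png

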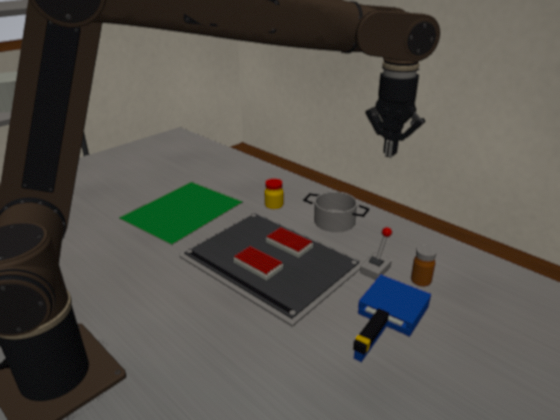

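```bash
python3 - <<'E'
from pl import *
st,p,d,P,H,S,V=look("au_wrist"); M=base(5.5);ex=M[:,0];ey=M[:,2]
b=np.array([.6854,-.2429,0])
m=np.zeros((420,560),bool);m[165:212,262:300]=1
z=P[...,2];X=(P-b)@ex;Y=(P-b)@ey
for lo,hi in [(.03,.04),(.04,.05),(.05,.06),(.06,.07),(.07,.08),(.08,.09)]:
    k=m&(z>lo)&(z<hi)&(abs(Y)<.02); 
    if k.sum(): print(lo,k.sum(),np.nanmean(X[k])*1000,np.nanmean(z[k])*1000)
k=m&(z>.04)&(z<.085)&(abs(Y)<.015);A=np.polyfit(X[k],z[k],1);print("lean",np.degrees(np.arctan(1/A[0])),np.arctan(1/A[0]))
# ball centre by contour circle + sphere
r=((H<8)|(H>172))&(S>120)&(z>.07)&(z<.13)&(P[...,1]<-.15)
q=P[r];Aq=np.c_[2*q,np.ones(len(q))];s=np.linalg.lstsq(Aq,(q**2).sum(1),rcond=None)[0];print("sphere",s[:3],np.sqrt(s[3]+s[:3]@s[:3]),(s[:3]-b)@ex)
E
python3 - <<'E'
import numpy as np,sys
sys.path.insert(0,'.')
from h import *
D=[np.load(f"{n}0.npz") for n in ("scene","side")]
for n,D_ in zip(("scene","side"),D):
    p,d=D_["p"],D_["d"]
    for tag,(pp,dd) in dict(before=(p,d),now=grab(n)[1:]).items():
        P=cloud(n,dd);h=cv2.cvtColor(pp,cv2.COLOR_BGR2HSV);HH,SS=h[...,0].astype(int),h[...,1]
        mm=((HH<8)|(HH>172))&(SS>130)&(P[...,2]>.075)&(P[...,2]<.13)&(P[...,1]<-.18)&(P[...,1]>-.3)&(P[...,0]>.6)
        v,u=np.nonzero(mm);print(n,tag,u.mean(),v.mean(),np.median(P[mm],0))
E
```

```text
0.03 335 0.843890384308801 34.22461569888831
0.04 58 8.153689490097744 44.90847209722261
0.05 59 13.632066838739645 54.88043818263602
0.06 70 19.267806681324874 65.15068955839479
0.07 66 24.475251953486378 74.89598916470625
0.08 14 27.026846846416653 81.00770258415879
lean 29.537107039689698 0.5155197693565806
sphere [ 0.7233 -0.2394  0.0931] 0.012133097347417406 0.038021819687853696
scene before 164.94202898550725 181.36231884057972 [ 0.6651 -0.2368  0.1027]
scene now 147.52272727272728 196.6818181818182 [ 0.7283 -0.2307  0.0971]
side before 373.5125 241.8375 [ 0.6515 -0.2535  0.1023]
side now 386.5 231.5 [ 0.7158 -0.2466  0.0973]
```

The lever leans +29.5° (0.515 rad) to the on side and rests at its stop. Scraper, plates, tub, pot and jar all look in place, and the arm is clear. Handing in.

```bash
python3 - <<'E'
from plant import ctrl
print(ctrl.sign_off())
E
```

```text
the job is handed in; nothing more can be done
None
```

The griddle job is done and handed in at about 61 s of the 210 s allowed. The interface gives no verdict, so what follows is my own camera and force checks.

- **Scraper:** It is fully home in the blue holder. It stopped against the mouth at about 9 N, and a wrist view right after release put it about 1 mm from the mouth and 2 mm off the slot's axis. I did not measure it again at the end, but the last side picture shows it unchanged.
- **Plates:** Only two were present. Each was stood on its end on the griddle, then gripped again and laid over.
    - Both lie flat with ribs up, rib tops 36 mm above the counter, which means they rest directly on the griddle top.
    - Relative to the griddle's centre they sit at about x = -46 mm and +71 mm, and within 10 mm in y.
- **Gas lever:** Pushed until it hit its stop at 26 N. It now leans about 0.52 rad to the on side, which should read about 1.0 if the travel is symmetric. I have no direct reading of the joint, and I did not measure the lever's off angle precisely.
- **Left alone:** The tub, pot and jar look unmoved in the last pictures. I did not measure their positions again.

**What disagreed or went wrong:**
- **Fingertips:** They really end about 35–40 mm short of the reported tool point. My first two closings on the scraper therefore shut above the handle without moving it. I worked from the measured offset after that.
- **Knocked plate:** The second plate was knocked about 4 cm while I turned the first. I found it again before gripping it.
- **Cameras:** The scene and side cameras differed by up to about 1 cm, so I relied on the wrist camera.

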